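# Load and clamp the punching head, then set its guarded depth dial

## Robot

A 6-joint arm with a two-finger parallel gripper is mounted at the origin on the work surface; the furniture and walls round the work are solid. World frame = base frame: x ahead of the robot, y to its left, z up, the work surface at z = 0. Lengths are in mm, angles in rad, forces in N, time in s.
With the tool pointing down it reaches from about 275 to 725 mm from the base axis. Payload 15.9 kg.
Tool frame: the origin (TCP) lies on the centre line of the jaws, within the pads' length; the fingertips stand 22 mm ahead of it and the grasp point (between the pads) lies 3 mm ahead of it; z points along the fingers, y is the line along which they close (so a half turn about z gives the same grasp; the last joint's range is limited). The gripper opens to 85 mm and grips with 20 to 120 N. Pads are 22 mm wide; open, the fingers measure 114 mm over their backs; the gripper's body (76 mm by 85 mm) begins 54 mm behind the grasp point. The pads swing forward as they close: fully open they stand 13 mm farther back than shut.
Start: joints at [-1.242, 0.213, -0.034, 1.323, 0, 1.571], TCP at [161.447, -473.202, 253.306] pointing down, gripper open.
Joint ranges: [-2.98, 2.98], [-0.74, 1.72], [-1.14, 1.35], [-2.1, 2.04], [-1.57, 1.44], [-3.14, 3.14]. Speed limits (rad/s): [1.89, 1.89, 2.39, 2.57, 3.14, 3.14].

## Interface

Orientations are given as a unit quaternion [w, x, y, z].
In Python, from bench import bot gives the robot as it stands.
- The arm moves only by the tool move_arm, never from a script. Its argument "steps" is a list of rows, each an object of numbers: "tx", "ty", "tz": the shift along the tool's x, y, z in units of 0.03 m (1.0 is 0.03 m); "rx", "ry", "rz": the turn, a rotation vector about the tool's x, y, z in units of 5 degrees (1.0 is 5 degrees); "claw": the opening, from 0 (shut) to 1 (fully open). A call has 1 to 10 rows; each row shifts and turns the commanded pose from where the row before left it, along the tool's axes as they then stand; what a row does not reach is not made up. A row lasts 1/8 s, in which the tool goes at most 62.5 mm and 10.7 degrees, less where a joint would pass 70% of its speed; a pose out of reach is approached as far as the arm can. A call with a number of a shift or a turn outside -1 to 1 is refused whole. A call with a gripper value outside its range is refused whole. The fingers move at their own pace and stop on an object; the grip force is fixed at half the most. Time passes only in rows, so rows that do not move let the fingers close. It gives the time, the measured TCP pose, the force, the opening and the grip force at its end, in the units of the state.
- bot.observe(): the state, without advancing time (a new reading comes with each control period).
- bot.get_image(name): name is "scene" or "top"; returns the picture (384x512x3 uint8, blue, green, red); there is no depth.
- bot.calibration(name): a dict with "fx", "fy", "cx", "cy" (pixels), "pose" (4x4, takes a point from camera to world coordinates). Camera axes: x right, y up, looking along -z (the intrinsics and any distortion apply to the point x, -y, -z); pixel columns grow to the right and rows downward; lengths in mm; the calibration is good to about 2 mm. A picture is of the moment at which its call begins. calibration takes no time and is no camera call.
- bot.sign_off(): hands the job in; it is judged then, once.
Trained networks look in the newest picture that a camera, given by its name, has taken for a name from the list of things; names that differ only in an ending like _2 or _b are one class to them, and where a whole thing is asked for, a point or a joint stands for the part that bears it (a point fixed in the world has none). Each returns a list of dicts, best first, with "score" (0 to 1); they miss things now and then, are a little off and sometimes report something else, mostly with a low value. They report only what shows in the picture. A call takes as long as a camera call. They do not tell look-alikes from the thing itself.
- bot.find_in(camera, query): "rect" ([left, top, right, bottom] in pixels, round what is visible of it).
- bot.silhouettes(camera, query): "region" (384x512 bool, what is visible of it) and "rect" ([left, top, right, bottom] in pixels, round what is visible of it).
The state is a dict: "t": time; "qpos": joint angles; "qd": joint speeds; "tau": joint torques, N m; "eef_pos": TCP position; "orientation": TCP orientation; "force": force on the tool from outside, world axes, zero at the start; "wrist_torque": the same for the moment, N m; "gripper_width": finger opening in mm; "grasp_force": force on a finger pad.
Only numpy, scipy, OpenCV 4.12 (cv2) and the standard library are available. Lean on these libraries where they do the work, as an engineer would, in place of code of your own. Each camera call takes 0.05 s, during which the arm holds its last target. There are 200 camera calls.

## Task

Stand every loose punch cartridge upright in a socket of its own in the punching head, down on the socket's floor; then tighten the four red clamp knobs clockwise, crosswise (after each knob the one diagonally across from it, not round the square) and in two rounds, all half-way first and then all fully home, so that the plate goes down evenly. After that swing the clear guard of the control box right open, turn the dial's pointer to the red mark, and shut the guard again. Leave the mug, the tape measure and the glue bottle alone.

Things in the scene. Friction and masses are not known exactly. Their poses are not given: they have to be found in the camera images.
- punch_bed: fixed punching head: dark steel bed 230 x 240 x 24 mm under an aluminium clamp plate with a red knob at each corner. Origin: centre of the underside, on the table; x axis away from the robot (at small yaw), y axis along its row of three sockets. It stands elsewhere at each start, but does not move
- plate_top (a point): centre of the upper face of the aluminium clamp plate (230 x 226 x 6 mm), in its open window (60 mm along x, 166 mm along y) through which the punches are dropped. The face is 37 mm above the table at the start and sinks 2.5 mm per radian of all four knobs to 31 mm, where the plate is seated; a knob turned alone pulls down its own corner and tips the plate. z axis: normal of the plate
- socket0 (a point): centre of the floor of socket 0 in the punch bed, at bed y = -50 mm: a round hole 38 mm across and 20 mm deep, floor 4 mm above the table, mouth chamfered. Any punch fits any socket
- socket1 (a point): centre of the floor of socket 1 in the punch bed, at bed y = 0 mm: a round hole 38 mm across and 20 mm deep, floor 4 mm above the table, mouth chamfered. Any punch fits any socket
- socket2 (a point): centre of the floor of socket 2 in the punch bed, at bed y = 50 mm: a round hole 38 mm across and 20 mm deep, floor 4 mm above the table, mouth chamfered. Any punch fits any socket
- punch0_mid (a point): centre (half-way up) of a loose punch cartridge: upright cylinder 34 mm in diameter and 62 mm high, bare steel foot of 20 mm below, blue plastic body with a thin steel ring above, about 150 g, its weight in the foot, standing on the table left of the bed. z axis: its axis. Seated on a socket's floor its centre is 35 mm above the table and its top 66 mm, 29 mm proud of the clamp plate at the start. Not all three are there at every start
- punch1_mid (a point): centre (half-way up) of a loose punch cartridge: upright cylinder 34 mm in diameter and 62 mm high, bare steel foot of 20 mm below, blue plastic body with a thin steel ring above, about 150 g, its weight in the foot, standing on the table left of the bed. z axis: its axis. Seated on a socket's floor its centre is 35 mm above the table and its top 66 mm, 29 mm proud of the clamp plate at the start. Not all three are there at every start
- punch2_mid (a point): centre (half-way up) of a loose punch cartridge: upright cylinder 34 mm in diameter and 62 mm high, bare steel foot of 20 mm below, blue plastic body with a thin steel ring above, about 150 g, its weight in the foot, standing on the table left of the bed. z axis: its axis. Seated on a socket's floor its centre is 35 mm above the table and its top 66 mm, 29 mm proud of the clamp plate at the start. Not all three are there at every start
- knob_nl_grip (a point): near left red clamp knob, at bed (-80, +85) mm: point on its vertical axis at the height to grip, 37 mm above the plate's upper face. The grip is an upright bar 36 mm long (along this point's x axis), 14 mm wide (along its y axis), 32 mm high, its top 7 mm above this point, standing on a disc 38 mm in diameter and 8 mm high; it rides down with the plate, within 2 mm
- knob_nl (a joint): turn of the near left knob in rad: 0 slack, grows clockwise seen from above, half-way 1.2, fully home against its stop 2.4; starts at 0 to 0.2. Stays where it is left (friction about 0.08 N m)
- knob_nr_grip (a point): near right red clamp knob, at bed (-80, -85) mm: point on its vertical axis at the height to grip, 37 mm above the plate's upper face. The grip is an upright bar 36 mm long (along this point's x axis), 14 mm wide (along its y axis), 32 mm high, its top 7 mm above this point, standing on a disc 38 mm in diameter and 8 mm high; it rides down with the plate, within 2 mm
- knob_nr (a joint): turn of the near right knob in rad: 0 slack, grows clockwise seen from above, half-way 1.2, fully home against its stop 2.4; starts at 0 to 0.2. Stays where it is left (friction about 0.08 N m)
- knob_fr_grip (a point): far right red clamp knob, at bed (+80, -85) mm: point on its vertical axis at the height to grip, 37 mm above the plate's upper face. The grip is an upright bar 36 mm long (along this point's x axis), 14 mm wide (along its y axis), 32 mm high, its top 7 mm above this point, standing on a disc 38 mm in diameter and 8 mm high; it rides down with the plate, within 2 mm
- knob_fr (a joint): turn of the far right knob in rad: 0 slack, grows clockwise seen from above, half-way 1.2, fully home against its stop 2.4; starts at 0 to 0.2. Stays where it is left (friction about 0.08 N m)
- knob_fl_grip (a point): far left red clamp knob, at bed (+80, +85) mm: point on its vertical axis at the height to grip, 37 mm above the plate's upper face. The grip is an upright bar 36 mm long (along this point's x axis), 14 mm wide (along its y axis), 32 mm high, its top 7 mm above this point, standing on a disc 38 mm in diameter and 8 mm high; it rides down with the plate, within 2 mm
- knob_fl (a joint): turn of the far left knob in rad: 0 slack, grows clockwise seen from above, half-way 1.2, fully home against its stop 2.4; starts at 0 to 0.2. Stays where it is left (friction about 0.08 N m)
- control_box: fixed grey depth control box, 120 x 110 x 18 mm, right of the punching head, with a black dial under a clear hinged guard with an orange bar. Origin: centre of the underside, on the table; x axis away from the robot. On its top white marks stand round the dial and one broader red mark, on the left side
- guard_bar (a point): middle of the guard's round orange lifting bar: 10 mm thick, 74 mm long along the box's y axis (62 mm free between its two arms), 28 mm in front of the guard's front wall, 49.5 mm above the table when shut; from it to the hinge line it is 133 mm along the box's x axis and 30 mm down
- guard (a joint): opening of the guard in rad: the guard is a clear hood 100 x 96 x 52 mm, hinged along the far edge of the box (line along the box's y axis at box x = +50 mm, 19.5 mm above the table). 0 shut, grows as the bar is swung up and away from the robot, stop at 1.75 (just past upright). A friction hinge (0.1 N m): stays where it is left
- dial_grip (a point): black depth dial under the guard: point on its vertical axis at the height to grip, 55 mm above the table. The grip is an upright bar 36 mm long (this point's x axis), 14 mm wide (its y axis), 32 mm high, top 7 mm above this point, on a disc 38 mm in diameter; the end of the bar with the white line (-x) is the pointer
- dial (a joint): turn of the dial in rad, grows clockwise seen from above; 0 points to the robot's side (the box's -x), the red mark is at 1.4 and the stop at 2.1. Starts at 0 to 0.4; stays where it is left (friction about 0.03 N m)
- mug_1: white mug, 91 mm high, bystander: leave alone. Origin: centre of its underside
- tape_measure: yellow tape measure, 63 x 76 x 37 mm, bystander: leave alone. Origin: centre of its underside
- glue_bottle: white glue bottle, 155 mm high, bystander: leave alone. Origin: centre of its underside
Mind the look-alikes: they are no part of the job. Leave any brown or green look-alike of the part that bears punch0_mid alone.

How it is judged (in metres and radians):
On the way, in this order (a step that is already met when the one before it is completed fails the run):
1. every punch present is seated upright in a socket ((horizontal distance between punch0_mid and socket0 below 0.005 m or horizontal distance between punch0_mid and socket1 below 0.005 m or horizontal distance between punch0_mid and socket2 below 0.005 m) and height (world z) of each of punch0_mid, punch1_mid, punch2_mid below 0.039 m and angle between each of punch0_mid, punch1_mid, punch2_mid's own z axis and vertical below 0.12 rad and (horizontal distance between punch1_mid and socket0 below 0.005 m or horizontal distance between punch1_mid and socket1 below 0.005 m or horizontal distance between punch1_mid and socket2 below 0.005 m) and (horizontal distance between punch2_mid and socket0 below 0.005 m or horizontal distance between punch2_mid and socket1 below 0.005 m or horizontal distance between punch2_mid and socket2 below 0.005 m)), for 0.2 s.
2. all four knobs are at least about half-way (over 0.9 rad) (value of joint each of knob_nl, knob_nr, knob_fr, knob_fl above 0.9 rad), for 0.1 s.
3. all four knobs are fully home (over 2.2 rad) (value of joint each of knob_nl, knob_nr, knob_fr, knob_fl above 2.2 rad), for 0.2 s.
4. the guard is open (over 1.4 rad) (value of joint guard above 1.4 rad), for 0.2 s.
5. the dial points to the red mark with the guard open (value of joint dial between 1.28 and 1.52 rad and value of joint guard above 1.4 rad), for 0.2 s.
At the end, for the whole second after the job is handed in: every punch present stands in a socket (centre within 5 mm of the socket's axis and not more than 4 mm above its seated height, tilt under 0.12 rad), all four knobs are over 2.2 rad, the dial is within 0.12 rad of the red mark (1.4 rad), and the guard is shut (under 0.12 rad) (all of step 1 and all of step 3 and value of joint dial between 1.28 and 1.52 rad and value of joint guard below 0.12 rad); the robot touches nothing.
It fails at once if the clamp plate is pulled askew by more than 1 degree (one knob more than about 1.45 rad ahead of the others, or two neighbouring knobs each more than about 1 rad ahead of the other two) (angle between plate_top's own z axis and vertical above 0.0175 rad).
It fails at once if two neighbouring knobs are taken half-way (over 0.7 rad) while both others are still slack (under 0.5 rad), or home (over 2.0 rad) while both others are under 1.7 rad: not crosswise ((value of joint each of knob_nl, knob_nr above 0.7 rad and value of joint each of knob_fr, knob_fl below 0.5 rad) or (value of joint each of knob_nl, knob_nr above 2 rad and value of joint each of knob_fr, knob_fl below 1.7 rad) or (value of joint each of knob_nr, knob_fr above 0.7 rad and value of joint each of knob_fl, knob_nl below 0.5 rad) or (value of joint each of knob_nr, knob_fr above 2 rad and value of joint each of knob_fl, knob_nl below 1.7 rad) or (value of joint each of knob_fr, knob_fl above 0.7 rad and value of joint each of knob_nl, knob_nr below 0.5 rad) or (value of joint each of knob_fr, knob_fl above 2 rad and value of joint each of knob_nl, knob_nr below 1.7 rad) or (value of joint each of knob_fl, knob_nl above 0.7 rad and value of joint each of knob_nr, knob_fr below 0.5 rad) or (value of joint each of knob_fl, knob_nl above 2 rad and value of joint each of knob_nr, knob_fr below 1.7 rad)).
It fails at once if the mug is knocked more than 3 cm from its place (distance of mug_1 from where it was at the start of the episode above 0.03 m).
It fails at once if the tape measure is knocked more than 3 cm from its place (distance of tape_measure from where it was at the start of the episode above 0.03 m).
It fails at once if the glue bottle is knocked more than 3 cm from its place (distance of glue_bottle from where it was at the start of the episode above 0.03 m).
Of punch0, punch1, punch2 only 2 to 3 are there at a start; the rules pass over those that are not, and their reading is None.
At some moment in a run one of punch0, punch1, punch2 may be knocked a few centimetres aside while the robot is not near it.
Once in a run the grip may slacken for a moment while it holds something.
It also fails if it takes over 210 s, if anything falls off the work surface, if the arm or the gripper's body presses on something with over 40 N, if the wrist force passes 120 N, or if a joint passes its speed limit or range.

## Working session

There is one attempt and no reset: what is moved stays moved. The work goes in short steps, Python scripts to look and compute and a tool call to move; the robot and the scene stay as the last step left them, time stands still between calls to the robot, and variables do not carry over. Pictures are saved under pics/ and viewed, at most 15 in all, crops included, and the job is handed in when it is done.

Besides the shell and the picture viewer there is one more tool, called after ">>>" by a JSON object that holds its "op" and its "data", one argument or row to a line. move_arm: Moves the arm, as the interface text tells. Its arguments: {"type":"object","properties":{"steps":{"type":"array"}},"required":["steps"]}

```bash
ls; mkdir -p pics
python3 - <<'E'
from bench import bot
import cv2,numpy as np
for n in ("scene","top"):
    im=bot.get_image(n); cv2.imwrite(f"pics/{n}0.png",im)
    c=bot.calibration(n); print(n,{k:(np.round(v,3).tolist()) for k,v in c.items()})
    for q in ["punch0_mid","punch_bed","knob_nl_grip","control_box","guard_bar","dial_grip","mug_1","tape_measure","glue_bottle","socket0"]:
        try: print(q,[(np.round(d['rect']).astype(int).tolist(),round(d['score'],2)) for d in bot.find_in(n,q)])
        except Exception as e: print(q,e)
print(bot.observe())
E
```

```text
pics
scene {'fx': 434.023, 'fy': 434.023, 'cx': 257.606, 'cy': 185.066, 'pose': [[-0.73, 0.414, -0.544, -226.436], [-0.683, -0.455, 0.571, 960.543], [-0.011, 0.788, 0.615, 971.25], [0.0, 0.0, 0.0, 1.0]]}
punch0_mid [([172, 266, 187, 287], 0.71), ([227, 239, 239, 260], 0.63), ([192, 266, 205, 289], 0.61)]
punch_bed [([229, 151, 318, 220], 0.95), ([236, 173, 246, 191], 0.26)]
knob_nl_grip []
control_box [([320, 128, 361, 162], 0.91), ([320, 130, 363, 160], 0.39), ([276, 192, 286, 206], 0.22)]
guard_bar [([324, 133, 365, 163], 0.7)]
dial_grip [([227, 153, 319, 220], 0.22)]
mug_1 [([152, 212, 183, 255], 0.9), ([277, 190, 287, 206], 0.48), ([236, 174, 246, 189], 0.42)]
tape_measure [([189, 195, 212, 217], 0.86)]
glue_bottle [([263, 121, 278, 157], 0.57), ([318, 133, 365, 161], 0.49), ([225, 154, 320, 220], 0.4)]
socket0 [([227, 152, 319, 222], 0.79)]
top {'fx': 407.606, 'fy': 407.606, 'cx': 251.205, 'cy': 191.3, 'pose': [[-0.002, 0.994, -0.111, 412.368], [-1.0, -0.002, 0.004, 89.793], [0.003, 0.111, 0.994, 1325.63], [0.0, 0.0, 0.0, 1.0]]}
punch0_mid [([100, 206, 116, 220], 0.62), ([113, 2
[... 533 characters left out ...]
 array([-1.24200753e+00,  2.12899400e-01, -3.44395694e-02,  1.32347039e+00,
        1.06261966e-05,  1.57079928e+00]), 'qd': array([-6.69553742e-04,  6.32775025e-04,  2.62503090e-04,  1.88497547e-04,
       -1.48658129e-05, -1.19040332e-03]), 'tau': array([-4.88077960e-03, -6.85964155e+01,  4.87328267e+01,  1.44967154e-03,
       -4.07289226e-04,  4.82865886e-06]), 'eef_pos': array([ 161.44493943, -473.19704874,  253.29041711]), 'orientation': array([-7.30003178e-06,  9.86517887e-01,  1.63653470e-01,  4.17468712e-06]), 'force': array([-1.43286555,  0.17167276,  0.35916214]), 'wrist_torque': array([-0.02897728, -0.05810905, -0.01432453]), 'grasp_force': 0.0, 'gripper_width': 85.0712372023914}
```

Run:
```python
import cv2
a=cv2.imread("pics/top0.png")[110:260,80:410]; cv2.imwrite("pics/tc.png",cv2.resize(a,(792,360),interpolation=3))
a=cv2.imread("pics/scene0.png")[110:300,140:380]; cv2.imwrite("pics/sc.png",cv2.resize(a,(756,598),interpolation=3))
```

```text
(no output)
```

View pics/tc.png

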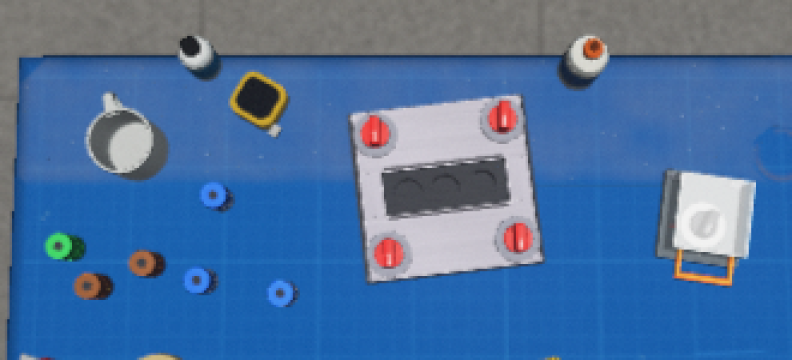

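View pics/sc.png

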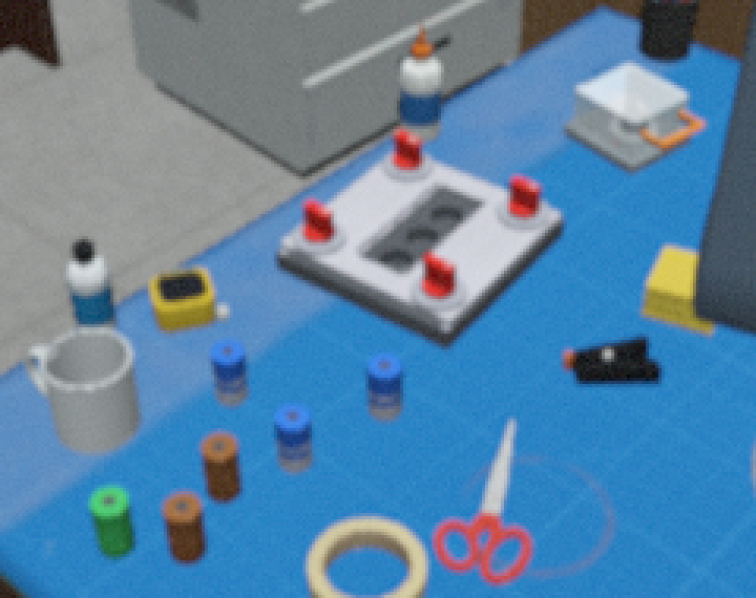

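```bash
cat > h.py <<'E'
import numpy as np, cv2
from scipy.optimize import minimize, least_squares
from bench import bot
C={n:bot.calibration(n) for n in("scene","top")}
def proj(n,P):
    c=C[n]; T=np.linalg.inv(np.array(c["pose"])); p=np.atleast_2d(P)@T[:3,:3].T+T[:3,3]
    return np.c_[c["cx"]+c["fx"]*p[:,0]/-p[:,2], c["cy"]-c["fy"]*p[:,1]/-p[:,2]]
def ray(n,uv):
    c=C[n]; T=np.array(c["pose"]); d=T[:3,:3]@[(uv[0]-c["cx"])/c["fx"],-(uv[1]-c["cy"])/c["fy"],-1]
    return T[:3,3],d
def atz(n,uv,z):
    o,d=ray(n,uv); return o+d*(z-o[2])/d[2]
def tri(us,ut,x0=(400,0,40)):
    f=lambda P: np.r_[proj("scene",P)[0]-us, proj("top",P)[0]-ut]
    r=least_squares(f,x0); return r.x, np.abs(r.fun).max()
def poly(P2,S=8,val=1.0,size=(384,512)):
    m=np.zeros(size,np.uint8); 
    cv2.fillPoly(m,[np.round((np.array(P2)+0.5)*256-128).astype(np.int32)],255,shift=8,lineType=cv2.LINE_AA); return m/255.
def state():
    s=bot.observe(); return s
E
python3 - <<'E'
from h import *
t=cv2.imread("pics/top0.png"); s=cv2.imread("pics/scene0.png")
hs=cv2.cvtColor(t,cv2.COLOR_BGR2HSV); hss=cv2.cvtColor(s,cv2.COLOR_BGR2HSV)
for u,v in[(166,192),(172,192),(162,224),(160,227),(150,215),(200,200),(245,170),(240,190)]: print(u,v,t[v,u],hs[v,u])
print()
for u,v in[(212,220),(213,226),(232,241),(200,240),(262,230),(270,178),(340,137)]: print(u,v,s[v,u],hss[v,u])
# candidates
for n,h,im in(("top",hs,t),("scene",hss,s)):
  for nm,lo,hi in(("blue",(108,170,120),(125,255,255)),("red",(172,130,90),(180,255,255)),("red0",(0,130,90),(6,255,255)),("orange",(9,140,140),(20,255,255))):
    m=cv2.inRange(h,lo,hi); k,l,st,ce=cv2.connectedComponentsWithStats(m)
    print(n,nm,[(st[i,:5].tolist(),ce[i].round(1).tolist()) for i in range(1,k) if st[i,4]>12][:14])
E
```

```text
166 192 [233 126  61] [109 188 233]
172 192 [241 141  66] [107 185 241]
162 224 [231 126  61] [109 188 231]
160 227 [158  92  60] [110 158 158]
150 215 [177  99  29] [106 213 177]
200 200 [175  98  28] [106 214 175]
245 170 [211 202 205] [130  11 211]
240 190 [80 71 69] [115  35  80]

212 220 [189 115  77] [110 151 189]
213 226 [153  79  35] [109 197 153]
232 241 [168 111  87] [111 123 168]
200 240 [194 132  49] [103 191 194]
262 230 [175  88  32] [108 208 175]
270 178 [129 123 118] [106  22 129]
340 137 [213 209 200] [ 99  16 213]
top blue [([163, 186, 12, 12, 69], [168.4, 190.9]), ([156, 221, 12, 12, 68], [161.4, 226.4]), ([193, 270, 10, 2, 13], [197.4, 270.5]), ([208, 274, 7, 7, 13], [211.6, 277.0]), ([213, 300, 5, 8, 14], [215.0, 303.1]), ([198, 375, 41, 9, 154], [217.6, 380.3])]
top red [([449, 175, 10, 6, 16], [453.9, 177.2]), ([293, 204, 5, 11, 17], [294.3, 210.1]), ([165, 278, 16, 24, 55], [170.9, 289.4]), ([182, 291, 6, 10, 17], [185.3, 294.9])]
top red0 [([284, 152, 11, 12, 82], [288.9, 158.0]), ([231, 159, 11, 11, 87], [235.8, 164.4]), ([295, 203, 6, 11, 49], [297.4, 207.7
[... 473 characters left out ...]
.2]), ([257, 224, 10, 11, 67], [261.7, 230.2]), ([228, 240, 10, 12, 67], [232.4, 246.7])]
scene red [([356, 101, 6, 8, 16], [358.8, 105.1]), ([303, 167, 7, 8, 16], [305.1, 170.0]), ([278, 274, 15, 9, 28], [283.8, 277.8]), ([279, 277, 29, 18, 120], [295.0, 285.8])]
scene red0 [([266, 152, 7, 11, 50], [268.7, 157.6]), ([303, 168, 7, 10, 53], [305.9, 173.1]), ([237, 175, 8, 11, 57], [240.4, 181.0]), ([275, 191, 9, 13, 71], [278.4, 197.5]), ([289, 274, 11, 9, 38], [294.0, 277.2]), ([231, 301, 14, 11, 75], [237.4, 306.3]), ([203, 315, 15, 9, 82], [210.0, 319.0])]
scene orange [([271, 122, 6, 6, 25], [273.4, 124.9]), ([344, 152, 14, 5, 23], [351.6, 154.0]), ([193, 269, 10, 7, 23], [197.6, 272.4])]
```

```bash
cat > fit.py <<'E'
from h import *
t=cv2.imread("pics/top0.png"); s=cv2.imread("pics/scene0.png")
I={"top":t,"scene":s}; H={n:cv2.cvtColor(i,cv2.COLOR_BGR2HSV) for n,i in I.items()}
def bedpts(p,Q):
    x,y,a=p; c,s_=np.cos(a),np.sin(a); Q=np.atleast_2d(Q).astype(float)
    return np.c_[x+c*Q[:,0]-s_*Q[:,1], y+s_*Q[:,0]+c*Q[:,1], Q[:,2]]
rect=lambda a,b,z:[(a,b,z),(-a,b,z),(-a,-b,z),(a,-b,z)]
def plate(n,p,z=37): return poly(proj(n,bedpts(p,rect(115,113,z))))-poly(proj(n,bedpts(p,rect(30,83,z))))
def soft(n): # plate whiteness 0..1
    h=H[n].astype(float); sat=np.clip((110-h[...,1])/80,0,1); v=np.clip((h[...,2]-110)/80,0,1); return sat*v
def dc(n,p0): # valid pixels: near the bed, away from knobs
    m=poly(proj(n,bedpts(p0,rect(130,128,37))))>.5
    k=np.zeros((384,512),np.uint8)
    for a in(-80,80):
        for b in(-85,85):
            q=proj(n,bedpts(p0,[(a+26*np.cos(w),b+26*np.sin(w),z) for w in np.arange(0,6.3,.4) for z in(33,86)]))
            cv2.fillConvexPoly(k,cv2.convexHull(q.astype(np.float32)).astype(np.int32),1)
    return m&(k==0)
p0=atz("top",(266,189.5),37); p0=np.array([p0[0],p0[1],0.1])
for ns in(["top"],["scene"],["top","scene"]):
    W={n:soft(n) for n in ns}; M={n:dc(n,p0) for n in ns}
    f=lambda p: sum((np.abs(plate(n,p)-W[n])[M[n]]**2).sum() for n in ns)
    r=minimize(f,p0,method="Nelder-Mead",options=dict(initial_simplex=[p0,p0+[6,0,0],p0+[0,6,0],p0+[0,0,.05]],xatol=.01,fatol=.001,maxiter=600))
    print("bed",ns,r.x.round(3),round(r.fun,1),sum(M[n].sum() for n in ns))
E
cat > fit2.py <<'E'
from fit import *
th=np.arange(0,6.3,.2)
def cyl(n,x,y,z0,z1): 
    q=proj(n,[(x+17*np.cos(w),y+17*np.sin(w),z) for w in th for z in(z0,z1)]); return cv2.convexHull(q.astype(np.float32))[:,0]
for nm,ut,us in(("A",(168.5,191.2),(212,224)),("B",(161.5,226.4),(232,246)),("C",(196.7,232),(261.7,229.6))):
    o=[]
    for n,u in(("top",ut),("scene",us)):
        p=atz(n,u,62 if n=="top" else 41)[:2]
        uu,vv=np.round(u).astype(int); y,x=np.mgrid[:384,:512]; near=np.hypot(x-uu,y-vv)<(9 if n=="top" else 11)
        if n=="top":
            h=H[n].astype(float); w=np.clip((h[...,2]-185)/40,0,1); model=lambda p: poly(cyl(n,p[0],p[1],62,62))-poly(proj(n,[(p[0]+6*np.cos(a),p[1]+6*np.sin(a),62) for a in th]))
        else:
            m=cv2.inRange(H[n],(107,110,60),(125,255,255)); w=m/255.; model=lambda p: poly(cyl(n,p[0],p[1],22,62))
        r=minimize(lambda p:(((model(p)-w)**2)[near]).sum(),p,method="Nelder-Mead",options=dict(initial_simplex=[p,p+[5,0],p+[0,5]],xatol=.02))
        o+= [r.x.round(1).tolist(),round(r.fun,1)]
    d=np.hypot(*(np.array(o[0])-o[2])); print(nm,o,"views differ",round(d,1))
E
python3 fit2.py
```

```text
bed ['top'] [5.66106e+02 3.95830e+01 1.10000e-01] 263.2 5584
bed ['scene'] [5.70708e+02 4.16800e+01 1.19000e-01] 84.5 2477
bed ['top', 'scene'] [5.69555e+02 4.02790e+01 1.23000e-01] 331.2 8061
A [[554.2, 343.4], np.float64(18.7), [558.4, 345.3], np.float64(34.2)] views differ 4.6
B [[444.2, 363.3], np.float64(17.8), [446.1, 366.4], np.float64(52.7)] views differ 3.6
C [[426.8, 255.1], np.float64(19.1), [429.7, 258.5], np.float64(54.9)] views differ 4.5
```

>>> {"op": "move_arm", "data": {
  "steps": [
    {"tx":0.775,"ty":-0.96},
    {"tx":0.775,"ty":-0.96},
    {"tx":0.775,"ty":-0.96},
    {"tx":0.775,"ty":-0.96},
    {"tx":0.775,"ty":-0.96},
    {"tx":0.775,"ty":-0.96},
    {"tx":0.775,"ty":-0.96}
  ]
}}

```text
invalid input at $.steps[0]: expected keys tx, ty, tz, rx, ry, rz, claw
```

>>> {"op": "move_arm", "data": {
  "steps": [
    {"tx":0.775,"ty":-0.96},
    {"tx":0.775,"ty":-0.96},
    {"tx":0.775,"ty":-0.96},
    {"tx":0.775,"ty":-0.96},
    {"tx":0.775,"ty":-0.96},
    {"tx":0.775,"ty":-0.96},
    {"tx":0.775,"ty":-0.96}
  ]
}}

```text
invalid input at $.steps[0]: expected keys tx, ty, tz, rx, ry, rz, claw
```

>>> {"op": "move_arm", "data": {
  "steps": [
    {"tx":0.775,"ty":-0.96},
    {"tx":0.775,"ty":-0.96},
    {"tx":0.775,"ty":-0.96},
    {"tx":0.775,"ty":-0.96},
    {"tx":0.775,"ty":-0.96},
    {"tx":0.775,"ty":-0.96},
    {"tx":0.775,"ty":-0.96},
    {}
  ]
}}

```text
invalid input at $.steps[0]: expected keys tx, ty, tz, rx, ry, rz, claw
```

```bash
cat > go.py <<'E'
import sys
from h import *
s=bot.observe(); q=s["orientation"]
from scipy.spatial.transform import Rotation as R
r=R.from_quat([q[1],q[2],q[3],q[0]]); M=r.as_matrix(); p=np.array(s["eef_pos"])
psi=np.arctan2(M[1,0],M[0,0])
print("t",round(s["t"],2),"p",p.round(2),"psi",round(np.degrees(psi),2),"tilt",np.degrees(np.arccos(-M[2,2])).round(2),"w",round(s["gripper_width"],1),"gf",round(s["grasp_force"],1),"F",np.round(s["force"],1),"T",np.round(s["wrist_torque"],2),"q1,q6",np.round(s["qpos"][[0,5]],3))
if len(sys.argv)>3:
    x,y,z=map(float,sys.argv[1:4]); d=M.T@(np.array([x,y,z])-p)/30
    # optional 4th: yaw in degrees after moving
    print("units tx,ty,tz total",d.round(3),"rz total", round(-((float(sys.argv[4])-np.degrees(psi)+180)%360-180)/5,3) if len(sys.argv)>4 else "")
E
python3 go.py 428.2 256.8 60 97
```

```text
t 1.1 p [ 161.44 -473.2   253.29] psi 18.84 tilt 0.0 w 85.1 gf 0.0 F [-1.4  0.2  0.4] T [-0.03 -0.06 -0.01] q1,q6 [-1.242  1.571]
units tx,ty,tz total [ 16.273 -20.159   6.443] rz total -15.632
```

>>> {"op": "move_arm", "data": {
  "steps": [
    {"tx":0.775,"ty":-0.96,"tz":0,"rx":0,"ry":0,"rz":0,"claw":1},
    {"tx":0.775,"ty":-0.96,"tz":0,"rx":0,"ry":0,"rz":0,"claw":1},
    {"tx":0.775,"ty":-0.96,"tz":0,"rx":0,"ry":0,"rz":0,"claw":1},
    {"tx":0.775,"ty":-0.96,"tz":0,"rx":0,"ry":0,"rz":0,"claw":1},
    {"tx":0.775,"ty":-0.96,"tz":0,"rx":0,"ry":0,"rz":0,"claw":1},
    {"tx":0.775,"ty":-0.96,"tz":0,"rx":0,"ry":0,"rz":0,"claw":1},
    {"tx":0.775,"ty":-0.96,"tz":0,"rx":0,"ry":0,"rz":0,"claw":1}
  ]
}}

```text
t: 1.98
eef_pos: [250.6, -228.8, 253.4]
orientation: [0.0, 0.987, 0.164, 0.0]
force: [0.6, -0.2, -0.2]
gripper_width: 85.3
grasp_force: 0.0
```

>>> {"op": "move_arm", "data": {
  "steps": [
    {"tx":0.775,"ty":-0.96,"tz":0,"rx":0,"ry":0,"rz":0,"claw":1},
    {"tx":0.775,"ty":-0.96,"tz":0,"rx":0,"ry":0,"rz":0,"claw":1},
    {"tx":0.775,"ty":-0.96,"tz":0,"rx":0,"ry":0,"rz":0,"claw":1},
    {"tx":0.775,"ty":-0.96,"tz":0,"rx":0,"ry":0,"rz":0,"claw":1},
    {"tx":0.775,"ty":-0.96,"tz":0,"rx":0,"ry":0,"rz":0,"claw":1},
    {"tx":0.775,"ty":-0.96,"tz":0,"rx":0,"ry":0,"rz":0,"claw":1},
    {"tx":0.775,"ty":-0.96,"tz":0,"rx":0,"ry":0,"rz":0,"claw":1}
  ]
}}

```text
t: 2.85
eef_pos: [339.6, 14.8, 253.5]
orientation: [0.0, 0.987, 0.164, 0.0]
force: [0.1, -1.5, 0.1]
gripper_width: 85.8
grasp_force: 0.0
```

>>> {"op": "move_arm", "data": {
  "steps": [
    {"tx":0.775,"ty":-0.96,"tz":0.5,"rx":0,"ry":0,"rz":0,"claw":1},
    {"tx":0.775,"ty":-0.96,"tz":0.5,"rx":0,"ry":0,"rz":0,"claw":1},
    {"tx":0.775,"ty":-0.96,"tz":0.5,"rx":0,"ry":0,"rz":0,"claw":1},
    {"tx":0.775,"ty":-0.96,"tz":0.5,"rx":0,"ry":0,"rz":0,"claw":1},
    {"tx":0.775,"ty":-0.96,"tz":0.5,"rx":0,"ry":0,"rz":0,"claw":1},
    {"tx":0.775,"ty":-0.96,"tz":0.5,"rx":0,"ry":0,"rz":0,"claw":1},
    {"tx":0.775,"ty":-0.96,"tz":0.2,"rx":0,"ry":0,"rz":0,"claw":1},
    {"tx":0,"ty":0,"tz":0,"rx":0,"ry":0,"rz":0,"claw":1}
  ]
}}

```text
t: 3.85
eef_pos: [446.2, 205.3, 158.5]
orientation: [-0.023, 0.979, 0.2, -0.005]
force: [-1.0, 0.5, -0.5]
gripper_width: 85.7
grasp_force: 0.0
```

```bash
python3 go.py 428.2 256.8 60 97
```

```text
t 3.85 p [446.24 205.28 158.51] psi 23.11 tilt 2.75 w 85.7 gf 0.0 F [-1.   0.5 -0.5] T [-0.05  0.    0.  ] q1,q6 [0.402 3.141]
units tx,ty,tz total [ 0.125 -1.656  3.367] rz total -14.777
```

>>> {"op": "move_arm", "data": {
  "steps": [
    {"tx":0,"ty":0,"tz":0,"rx":0,"ry":0,"rz":-1,"claw":1},
    {"tx":0,"ty":0,"tz":0,"rx":0,"ry":0,"rz":-1,"claw":1},
    {"tx":0,"ty":0,"tz":0,"rx":0,"ry":0,"rz":-1,"claw":1},
    {"tx":0,"ty":0,"tz":0,"rx":0,"ry":0,"rz":-1,"claw":1},
    {"tx":0,"ty":0,"tz":0,"rx":0,"ry":0,"rz":0,"claw":1},
    {"tx":0,"ty":0,"tz":0,"rx":0,"ry":0,"rz":0,"claw":1}
  ]
}}

```text
t: 4.6
eef_pos: [445.7, 204.2, 159.4]
orientation: [-0.024, 0.93, 0.366, -0.001]
force: [0.1, 0.5, 0.2]
gripper_width: 85.8
grasp_force: 0.0
```

```bash
python3 go.py 428.2 256.8 58 97
```

```text
t 4.6 p [445.65 204.24 159.4 ] psi 42.91 tilt 2.73 w 85.8 gf 0.0 F [0.1 0.5 0.2] T [-0.09 -0.02 -0.01] q1,q6 [0.401 2.794]
units tx,ty,tz total [ 0.712 -1.525  3.464] rz total -10.819
```

```bash
cat >> go.py <<'E'
def up(ps): c,s_=np.cos(ps),np.sin(ps); return np.array([[c,s_,0],[s_,-c,0],[0,0,-1]])
print("untilt r",(np.degrees(R.from_matrix(M.T@up(psi)).as_rotvec())/5).round(3))
if len(sys.argv)>3:
    print("after untilt tx,ty,tz",(up(psi).T@(np.array([x,y,z])-p)/30).round(3))
E
python3 go.py 428.2 256.8 58 97
```

```text
t 4.6 p [445.65 204.24 159.4 ] psi 42.91 tilt 2.73 w 85.8 gf 0.0 F [0.1 0.5 0.2] T [-0.09 -0.02 -0.01] q1,q6 [0.401 2.794]
units tx,ty,tz total [ 0.712 -1.525  3.464] rz total -10.819
untilt r [-0.515 -0.183  0.004]
after untilt tx,ty,tz [ 0.767 -1.679  3.38 ]
```

>>> {"op": "move_arm", "data": {
  "steps": [
    {"tx":0,"ty":0,"tz":0,"rx":-0.515,"ry":-0.183,"rz":0,"claw":1},
    {"tx":0.384,"ty":-0.84,"tz":0,"rx":0,"ry":0,"rz":0,"claw":1},
    {"tx":0.383,"ty":-0.839,"tz":0,"rx":0,"ry":0,"rz":0,"claw":1},
    {"tx":0,"ty":0,"tz":0.85,"rx":0,"ry":0,"rz":0,"claw":1},
    {"tx":0,"ty":0,"tz":0.85,"rx":0,"ry":0,"rz":0,"claw":1},
    {"tx":0,"ty":0,"tz":0.85,"rx":0,"ry":0,"rz":0,"claw":1},
    {"tx":0,"ty":0,"tz":0.83,"rx":0,"ry":0,"rz":0,"claw":1},
    {"tx":0,"ty":0,"tz":0,"rx":0,"ry":0,"rz":0,"claw":1}
  ]
}}

```text
t: 5.6
eef_pos: [427.1, 256.3, 56.7]
orientation: [0.0, 0.93, 0.366, -0.001]
force: [-0.1, 0.1, 0.0]
gripper_width: 85.2
grasp_force: 0.0
```

```bash
python3 go.py 428.2 256.8 58 97
python3 - <<'E'
from h import *
a=bot.get_image("scene")[130:310,160:340]; cv2.imwrite("pics/s1.png",cv2.resize(a,(600,600),interpolation=3))
E
```

```text
t 5.6 p [427.07 256.3   56.66] psi 42.99 tilt 0.17 w 85.2 gf 0.0 F [-0.1  0.1  0. ] T [-0.02  0.01  0.  ] q1,q6 [0.54  2.932]
units tx,ty,tz total [ 0.039  0.013 -0.045] rz total -10.803
untilt r [-0.008  0.034 -0.   ]
after untilt tx,ty,tz [ 0.039  0.013 -0.045]
```

View pics/s1.png

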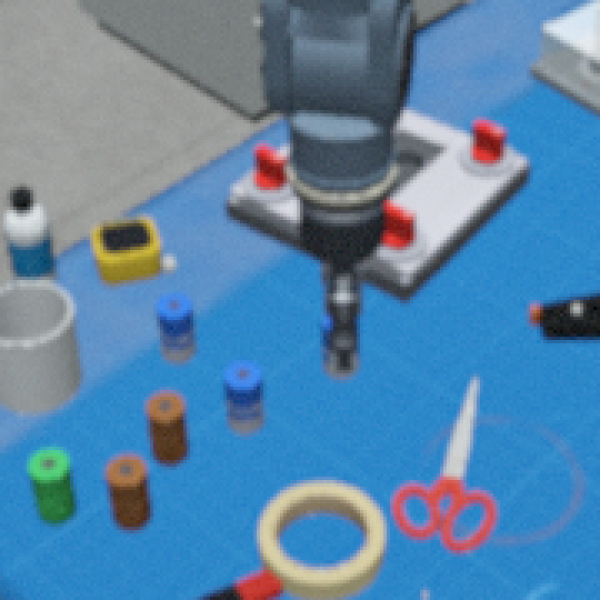

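>>> {"op": "move_arm", "data": {
  "steps": [
    {"tx":0,"ty":0,"tz":0,"rx":0,"ry":0,"rz":0,"claw":0.3},
    {"tx":0,"ty":0,"tz":0,"rx":0,"ry":0,"rz":0,"claw":0.3},
    {"tx":0,"ty":0,"tz":0,"rx":0,"ry":0,"rz":0,"claw":0.3},
    {"tx":0,"ty":0,"tz":0,"rx":0,"ry":0,"rz":0,"claw":0.3},
    {"tx":0,"ty":0,"tz":0,"rx":0,"ry":0,"rz":0,"claw":0.3},
    {"tx":0,"ty":0,"tz":0,"rx":0,"ry":0,"rz":0,"claw":0.3}
  ]
}}

```text
t: 6.4
eef_pos: [428.8, 257.2, 58.5]
orientation: [0.0, 0.93, 0.367, 0.001]
force: [0.5, -1.5, 6.6]
gripper_width: 32.6
grasp_force: 58.4
```

>>> {"op": "move_arm", "data": {
  "steps": [
    {"tx":0,"ty":0,"tz":0,"rx":0,"ry":0,"rz":0,"claw":0.75},
    {"tx":0,"ty":0,"tz":0,"rx":0,"ry":0,"rz":0,"claw":0.75},
    {"tx":0,"ty":0,"tz":0,"rx":0,"ry":0,"rz":0,"claw":0.75},
    {"tx":0,"ty":0,"tz":0,"rx":0,"ry":0,"rz":-1,"claw":0.75},
    {"tx":0,"ty":0,"tz":0,"rx":0,"ry":0,"rz":-1,"claw":0.75},
    {"tx":0,"ty":0,"tz":0,"rx":0,"ry":0,"rz":-1,"claw":0.75},
    {"tx":0,"ty":0,"tz":0,"rx":0,"ry":0,"rz":-1,"claw":0.75},
    {"tx":0,"ty":0,"tz":0,"rx":0,"ry":0,"rz":-1,"claw":0.75},
    {"tx":0,"ty":0,"tz":0,"rx":0,"ry":0,"rz":-1,"claw":0.75},
    {"tx":0,"ty":0,"tz":0,"rx":0,"ry":0,"rz":-1,"claw":0.75}
  ]
}}

```text
t: 7.65
eef_pos: [428.1, 257.0, 57.8]
orientation: [-0.0, 0.776, 0.631, -0.0]
force: [0.4, -1.3, 1.3]
gripper_width: 64.2
grasp_force: 0.0
```

>>> {"op": "move_arm", "data": {
  "steps": [
    {"tx":0,"ty":0,"tz":0,"rx":0,"ry":0,"rz":-1,"claw":0.75},
    {"tx":0,"ty":0,"tz":0,"rx":0,"ry":0,"rz":-1,"claw":0.75},
    {"tx":0,"ty":0,"tz":0,"rx":0,"ry":0,"rz":-1,"claw":0.75},
    {"tx":0,"ty":0,"tz":0,"rx":0,"ry":0,"rz":-0.8,"claw":0.75},
    {"tx":0,"ty":0,"tz":0,"rx":0,"ry":0,"rz":0,"claw":0.75}
  ]
}}

```text
t: 8.28
eef_pos: [428.2, 257.0, 57.8]
orientation: [-0.0, 0.662, 0.749, -0.0]
force: [-0.7, -0.6, 0.2]
gripper_width: 63.9
grasp_force: 0.0
```

```bash
python3 go.py 428.2 256.8 58 97
python3 - <<'E'
from h import *
cv2.imwrite("pics/t1.png",bot.get_image("top"))
E
```

```text
t 8.28 p [428.15 257.01  57.8 ] psi 97.03 tilt 0.01 w 63.9 gf 0.0 F [-0.7 -0.6  0.2] T [0.03 0.01 0.04] q1,q6 [0.541 1.989]
units tx,ty,tz total [-0.007  0.001 -0.007] rz total 0.007
untilt r [-0.002 -0.002  0.   ]
after untilt tx,ty,tz [-0.007  0.001 -0.007]
```

>>> {"op": "move_arm", "data": {
  "steps": [
    {"tx":0,"ty":0,"tz":0,"rx":0,"ry":0,"rz":0,"claw":0.2},
    {"tx":0,"ty":0,"tz":0,"rx":0,"ry":0,"rz":0,"claw":0.2},
    {"tx":0,"ty":0,"tz":0,"rx":0,"ry":0,"rz":0,"claw":0.2},
    {"tx":0,"ty":0,"tz":0,"rx":0,"ry":0,"rz":0,"claw":0.2},
    {"tx":0,"ty":0,"tz":0,"rx":0,"ry":0,"rz":0,"claw":0.2},
    {"tx":0,"ty":0,"tz":-0.5,"rx":0,"ry":0,"rz":0,"claw":0.2},
    {"tx":0,"ty":0,"tz":-1,"rx":0,"ry":0,"rz":0,"claw":0.2},
    {"tx":0,"ty":0,"tz":-1,"rx":0,"ry":0,"rz":0,"claw":0.2},
    {"tx":0,"ty":0,"tz":-0.8,"rx":0,"ry":0,"rz":0,"claw":0.2},
    {"tx":0,"ty":0,"tz":0,"rx":0,"ry":0,"rz":0,"claw":0.2}
  ]
}}

```text
t: 9.57
eef_pos: [428.9, 257.5, 158.8]
orientation: [0.0, 0.662, 0.749, 0.001]
force: [0.9, 0.1, -1.8]
gripper_width: 32.6
grasp_force: 59.4
```

```bash
python3 go.py 574.2 -9.1 158 97
```

```text
t 9.57 p [428.93 257.47 158.8 ] psi 97.06 tilt 0.17 w 32.6 gf 59.4 F [ 0.9  0.1 -1.8] T [0.07 0.   0.01] q1,q6 [0.54  1.988]
units tx,ty,tz total [-9.413  3.714  0.023] rz total 0.012
untilt r [ 0.03  -0.016 -0.   ]
after untilt tx,ty,tz [-9.413  3.714  0.027]
```

>>> {"op": "move_arm", "data": {
  "steps": [
    {"tx":-0.94,"ty":0.37,"tz":0,"rx":0,"ry":0,"rz":0,"claw":0.2},
    {"tx":-0.94,"ty":0.37,"tz":0,"rx":0,"ry":0,"rz":0,"claw":0.2},
    {"tx":-0.94,"ty":0.37,"tz":0,"rx":0,"ry":0,"rz":0,"claw":0.2},
    {"tx":-0.94,"ty":0.37,"tz":0,"rx":0,"ry":0,"rz":0,"claw":0.2},
    {"tx":-0.94,"ty":0.37,"tz":0,"rx":0,"ry":0,"rz":0,"claw":0.2},
    {"tx":-0.94,"ty":0.37,"tz":0,"rx":0,"ry":0,"rz":0,"claw":0.2},
    {"tx":-0.94,"ty":0.37,"tz":0,"rx":0,"ry":0,"rz":0,"claw":0.2},
    {"tx":-0.94,"ty":0.37,"tz":0,"rx":0,"ry":0,"rz":0,"claw":0.2},
    {"tx":-0.94,"ty":0.37,"tz":0,"rx":0,"ry":0,"rz":0,"claw":0.2},
    {"tx":-0.94,"ty":0.37,"tz":0,"rx":0,"ry":0,"rz":0,"claw":0.2}
  ]
}}

```text
t: 10.82
eef_pos: [572.8, -10.1, 155.8]
orientation: [-0.001, 0.662, 0.749, -0.001]
force: [0.0, 0.1, -2.4]
gripper_width: 32.6
grasp_force: 61.3
```

>>> {"op": "move_arm", "data": {
  "steps": [
    {"tx":0,"ty":0,"tz":0.8,"rx":0,"ry":0,"rz":0,"claw":0.2},
    {"tx":0,"ty":0,"tz":0.8,"rx":0,"ry":0,"rz":0,"claw":0.2},
    {"tx":0,"ty":0,"tz":0,"rx":0,"ry":0,"rz":0,"claw":0.2},
    {"tx":0,"ty":0,"tz":0,"rx":0,"ry":0,"rz":0,"claw":0.2}
  ]
}}

```text
t: 11.32
eef_pos: [573.1, -9.1, 109.3]
orientation: [-0.0, 0.662, 0.749, 0.0]
force: [0.7, 0.0, -1.3]
gripper_width: 32.3
grasp_force: 61.5
```

```bash
python3 go.py 574.2 -9.1 92 97;python3 - <<'E'
from h import *
a=bot.get_image("scene"); cv2.imwrite("pics/s2full.png",a); b=bot.get_image("top"); cv2.imwrite("pics/t2full.png",b)
cv2.imwrite("pics/s2.png",np.hstack([cv2.resize(a[140:230,220:330],(400,327),interpolation=3),cv2.resize(b[140:240,215:325],(400,364),interpolation=3)[:327]]))
E
```

```text
t 11.32 p [573.08  -9.13 109.3 ] psi 97.07 tilt 0.01 w 32.3 gf 61.5 F [ 0.7  0.  -1.3] T [-0.01 -0.08 -0.  ] q1,q6 [-0.016  1.431]
units tx,ty,tz total [-0.004  0.037  0.577] rz total 0.013
untilt r [ 0.    -0.001 -0.   ]
after untilt tx,ty,tz [-0.004  0.037  0.577]
```

View pics/s2.png

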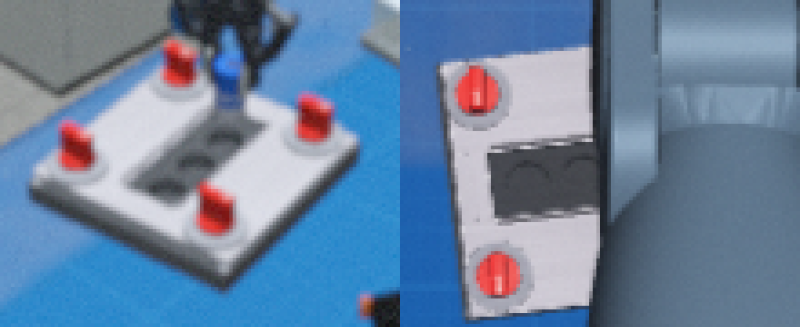

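>>> {"op": "move_arm", "data": {
  "steps": [
    {"tx":0,"ty":0.02,"tz":0.4,"rx":0,"ry":0,"rz":0,"claw":0.2},
    {"tx":0,"ty":0,"tz":0.4,"rx":0,"ry":0,"rz":0,"claw":0.2},
    {"tx":0,"ty":0,"tz":0.1,"rx":0,"ry":0,"rz":0,"claw":0.2},
    {"tx":0,"ty":0,"tz":0.1,"rx":0,"ry":0,"rz":0,"claw":0.2},
    {"tx":0,"ty":0,"tz":0.1,"rx":0,"ry":0,"rz":0,"claw":0.2},
    {"tx":0,"ty":0,"tz":0,"rx":0,"ry":0,"rz":0,"claw":0.2}
  ]
}}

```text
t: 12.18
eef_pos: [573.9, -9.1, 75.8]
orientation: [0.0, 0.662, 0.749, 0.0]
force: [1.4, 1.7, -3.2]
gripper_width: 32.5
grasp_force: 61.6
```

```bash
python3 go.py 574.2 -9.1 62 97
```

```text
t 12.18 p [573.87  -9.05  75.81] psi 97.06 tilt 0.03 w 32.5 gf 61.6 F [ 1.4  1.7 -3.2] T [ 0.28 -0.48  0.  ] q1,q6 [-0.016  1.432]
units tx,ty,tz total [-0.003  0.01   0.46 ] rz total 0.012
untilt r [ 0.006 -0.002 -0.   ]
after untilt tx,ty,tz [-0.003  0.011  0.46 ]
```

>>> {"op": "move_arm", "data": {
  "steps": [
    {"tx":0,"ty":0,"tz":0.12,"rx":0,"ry":0,"rz":0,"claw":0.2},
    {"tx":0,"ty":0,"tz":0.12,"rx":0,"ry":0,"rz":0,"claw":0.2},
    {"tx":0,"ty":0,"tz":0.12,"rx":0,"ry":0,"rz":0,"claw":0.2},
    {"tx":0,"ty":0,"tz":0.07,"rx":0,"ry":0,"rz":0,"claw":0.2},
    {"tx":0,"ty":0,"tz":0,"rx":0,"ry":0,"rz":0,"claw":0.2},
    {"tx":0,"ty":0,"tz":0,"rx":0,"ry":0,"rz":0,"claw":0.2}
  ]
}}

```text
t: 12.92
eef_pos: [574.2, -8.9, 62.8]
orientation: [0.0, 0.662, 0.749, 0.0]
force: [5.7, 2.7, -1.5]
gripper_width: 32.3
grasp_force: 61.9
```

```bash
python3 go.py 574.2 -9.1 62 97
```

```text
t 12.93 p [574.17  -8.94  62.85] psi 97.07 tilt 0.06 w 32.3 gf 61.9 F [ 5.7  2.7 -1.5] T [ 0.73 -1.41  0.02] q1,q6 [-0.016  1.432]
units tx,ty,tz total [-0.005  0.     0.028] rz total 0.014
untilt r [ 0.011 -0.004 -0.   ]
after untilt tx,ty,tz [-0.005  0.     0.028]
```

>>> {"op": "move_arm", "data": {
  "steps": [
    {"tx":0,"ty":0,"tz":0,"rx":0,"ry":0,"rz":0,"claw":0.7},
    {"tx":0,"ty":0,"tz":0,"rx":0,"ry":0,"rz":0,"claw":0.7},
    {"tx":0,"ty":0,"tz":0,"rx":0,"ry":0,"rz":0,"claw":0.7},
    {"tx":0,"ty":0,"tz":-0.8,"rx":0,"ry":0,"rz":0,"claw":0.7},
    {"tx":0,"ty":0,"tz":-1,"rx":0,"ry":0,"rz":0,"claw":0.7},
    {"tx":0,"ty":0,"tz":-1,"rx":0,"ry":0,"rz":0,"claw":1},
    {"tx":0,"ty":0,"tz":-0.4,"rx":0,"ry":0,"rz":0,"claw":1},
    {"tx":0,"ty":0,"tz":0,"rx":0,"ry":0,"rz":0,"claw":1}
  ]
}}

```text
t: 13.92
eef_pos: [573.8, -9.2, 159.0]
orientation: [0.0, 0.662, 0.749, 0.0]
force: [-0.4, 0.1, -0.7]
gripper_width: 85.7
grasp_force: 0.0
```

```bash
python3 go.py 445.1 364.8 158 97
cat > pun.py <<'E'
from h import *
# blue punches in the scene view, body fit z0..z1
th=np.arange(0,6.3,.2)
def cylh(x,y,z0,z1): return cv2.convexHull(proj("scene",[(x+17*np.cos(w),y+17*np.sin(w),z) for w in th for z in(z0,z1)]).astype(np.float32))[:,0]
def fit(im,p,z0,z1):
    h=cv2.cvtColor(im,cv2.COLOR_BGR2HSV); w=cv2.inRange(h,(107,110,60),(125,255,255))/255.
    u=proj("scene",[p[0],p[1],(z0+z1)/2])[0]; y,x=np.mgrid[:384,:512]; near=np.hypot(x-u[0],y-u[1])<12
    p=np.array(p,float)
    r=minimize(lambda p:((poly(cylh(p[0],p[1],z0,z1))-w)**2)[near].sum(),p,method="Nelder-Mead",options=dict(initial_simplex=[p,p+[5,0],p+[0,5]],xatol=.02))
    return r.x.round(1),round(r.fun,1)
E
python3 - <<'E'
from pun import *
a=bot.get_image("scene"); cv2.imwrite("pics/s3full.png",a); 
for p in((446,366),(558.4,345.3)): print(fit(a,p,22,62))
print("seated",fit(a,(575.5,-8),38,66))
cv2.imwrite("pics/s3.png",np.hstack([cv2.resize(a[140:230,220:330],(400,327),interpolation=3),cv2.resize(a[190:290,160:270],(400,364),interpolation=3)[:327]]))
E
```

```text
t 13.93 p [573.81  -9.19 158.97] psi 97.06 tilt 0.03 w 85.7 gf 0.0 F [-0.4  0.1 -0.7] T [ 0.01 -0.02 -0.05] q1,q6 [-0.016  1.432]
units tx,ty,tz total [12.899 -2.726  0.031] rz total 0.011
untilt r [0.007 0.    0.   ]
after untilt tx,ty,tz [12.899 -2.726  0.032]
(array([446.4, 365.8]), np.float64(58.0))
(array([606.1, 354.8]), np.float64(5.6))
seated (array([571.5,  -2.6]), np.float64(23.8))
```

View pics/s3.png

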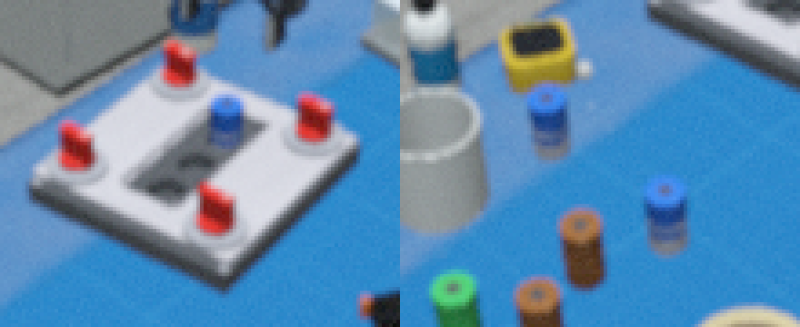

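>>> {"op": "move_arm", "data": {
  "steps": [
    {"tx":0.92,"ty":-0.195,"tz":0,"rx":0,"ry":0,"rz":0,"claw":1},
    {"tx":0.92,"ty":-0.195,"tz":0,"rx":0,"ry":0,"rz":0,"claw":1},
    {"tx":0.92,"ty":-0.195,"tz":0,"rx":0,"ry":0,"rz":0,"claw":1},
    {"tx":0.92,"ty":-0.195,"tz":0,"rx":0,"ry":0,"rz":0,"claw":1},
    {"tx":0.92,"ty":-0.195,"tz":0,"rx":0,"ry":0,"rz":0,"claw":1},
    {"tx":0.92,"ty":-0.195,"tz":0,"rx":0,"ry":0,"rz":0,"claw":1},
    {"tx":0.92,"ty":-0.195,"tz":0,"rx":0,"ry":0,"rz":0,"claw":1},
    {"tx":0.92,"ty":-0.195,"tz":0,"rx":0,"ry":0,"rz":0,"claw":1},
    {"tx":0.92,"ty":-0.195,"tz":0,"rx":0,"ry":0,"rz":0,"claw":1},
    {"tx":0.92,"ty":-0.195,"tz":0,"rx":0,"ry":0,"rz":0,"claw":1}
  ]
}}

```text
t: 15.22
eef_pos: [480.6, 258.1, 157.4]
orientation: [-0.0, 0.662, 0.749, -0.001]
force: [0.5, 0.3, 0.6]
gripper_width: 85.5
grasp_force: 0.0
```

>>> {"op": "move_arm", "data": {
  "steps": [
    {"tx":0.92,"ty":-0.195,"tz":0,"rx":0,"ry":0,"rz":0,"claw":1},
    {"tx":0.92,"ty":-0.195,"tz":0,"rx":0,"ry":0,"rz":0,"claw":1},
    {"tx":0.92,"ty":-0.195,"tz":0,"rx":0,"ry":0,"rz":0,"claw":1},
    {"tx":0.92,"ty":-0.195,"tz":0,"rx":0,"ry":0,"rz":0,"claw":1},
    {"tx":0,"ty":0,"tz":0.8,"rx":0,"ry":0,"rz":0,"claw":1},
    {"tx":0,"ty":0,"tz":0.8,"rx":0,"ry":0,"rz":0,"claw":1},
    {"tx":0,"ty":0,"tz":0,"rx":0,"ry":0,"rz":0,"claw":1}
  ]
}}

```text
t: 16.1
eef_pos: [443.4, 363.1, 108.3]
orientation: [-0.0, 0.662, 0.749, -0.002]
force: [0.3, 0.3, -0.0]
gripper_width: 85.3
grasp_force: 0.0
```

```bash
python3 go.py 445.3 365 58 97
python3 - <<'E'
from pun import *
a=bot.get_image("top"); cv2.imwrite("pics/t3full.png",a); s=cv2.imread("pics/s3full.png")
print(fit(s,atz("scene",(200.7,222),42)[:2],22,62))
h=cv2.cvtColor(a,cv2.COLOR_BGR2HSV); m=cv2.inRange(h,(106,150,200),(125,255,255)); k,l,st,ce=cv2.connectedComponentsWithStats(m)
print([(st[i,:5].tolist(),atz("top",st[i,:2]+st[i,2:4]/2-.5,62).round(1)) for i in range(1,k) if st[i,4]>25 and st[i,1]<260])
E
```

```text
t 16.1 p [443.37 363.11 108.29] psi 97.06 tilt 0.28 w 85.3 gf 0.0 F [ 0.3  0.3 -0. ] T [ 0.01 -0.02  0.  ] q1,q6 [0.686 2.134]
units tx,ty,tz total [0.059 0.079 1.676] rz total 0.013
untilt r [-0.048  0.029 -0.   ]
after untilt tx,ty,tz [0.054 0.072 1.676]
(array([603.6, 353.8]), np.float64(36.9))
[([160, 172, 11, 10, 79], array([600.2, 354.8,  62. ])), ([277, 180, 11, 10, 58], array([574.4, -11.2,  62. ])), ([163, 221, 4, 11, 30], array([445.7, 353.1,  62. ]))]
```

>>> {"op": "move_arm", "data": {
  "steps": [
    {"tx":0.03,"ty":0.04,"tz":0.84,"rx":0,"ry":0,"rz":0,"claw":1},
    {"tx":0.02,"ty":0.02,"tz":0.84,"rx":0,"ry":0,"rz":0,"claw":1},
    {"tx":0,"ty":0,"tz":0,"rx":0,"ry":0,"rz":0,"claw":1},
    {"tx":0,"ty":0,"tz":0,"rx":0,"ry":0,"rz":0,"claw":1}
  ]
}}

```text
t: 16.65
eef_pos: [447.0, 366.4, 61.9]
orientation: [0.0, 0.662, 0.749, 0.001]
force: [0.0, 0.7, 1.0]
gripper_width: 85.8
grasp_force: 0.0
```

>>> {"op": "move_arm", "data": {
  "steps": [
    {"tx":0,"ty":0,"tz":0,"rx":0,"ry":0,"rz":0,"claw":0.2},
    {"tx":0,"ty":0,"tz":0,"rx":0,"ry":0,"rz":0,"claw":0.2},
    {"tx":0,"ty":0,"tz":0,"rx":0,"ry":0,"rz":0,"claw":0.2},
    {"tx":0,"ty":0,"tz":0,"rx":0,"ry":0,"rz":0,"claw":0.2},
    {"tx":0,"ty":0,"tz":0,"rx":0,"ry":0,"rz":0,"claw":0.2},
    {"tx":0,"ty":0,"tz":0,"rx":0,"ry":0,"rz":0,"claw":0.2}
  ]
}}

```text
t: 17.4
eef_pos: [446.7, 366.2, 61.2]
orientation: [0.0, 0.662, 0.749, 0.001]
force: [-0.6, -0.4, 6.6]
gripper_width: 32.2
grasp_force: 58.8
```

```bash
python3 go.py 445.3 365 58 97
```

```text
t 17.4 p [446.73 366.22  61.17] psi 97.06 tilt 0.06 w 32.2 gf 58.8 F [-0.6 -0.4  6.6] T [-0.2   0.28  0.02] q1,q6 [0.687 2.134]
units tx,ty,tz total [-0.034 -0.053  0.106] rz total 0.011
untilt r [ 0.009 -0.007 -0.   ]
after untilt tx,ty,tz [-0.034 -0.052  0.106]
```

>>> {"op": "move_arm", "data": {
  "steps": [
    {"tx":0,"ty":0,"tz":-0.5,"rx":0,"ry":0,"rz":0,"claw":0.2},
    {"tx":0,"ty":0,"tz":-1,"rx":0,"ry":0,"rz":0,"claw":0.2},
    {"tx":0,"ty":0,"tz":-1,"rx":0,"ry":0,"rz":0,"claw":0.2},
    {"tx":0,"ty":0,"tz":-0.8,"rx":0,"ry":0,"rz":0,"claw":0.2},
    {"tx":0,"ty":0,"tz":0,"rx":0,"ry":0,"rz":0,"claw":0.2},
    {"tx":0,"ty":0,"tz":0,"rx":0,"ry":0,"rz":0,"claw":0.2}
  ]
}}

```text
t: 18.15
eef_pos: [446.2, 365.8, 159.1]
orientation: [-0.0, 0.662, 0.749, -0.0]
force: [1.1, -0.2, -1.4]
gripper_width: 31.8
grasp_force: 59.8
```

```bash
python3 go.py 569.6 42.3 158 97
```

```text
t 18.15 p [446.21 365.77 159.11] psi 97.06 tilt 0.04 w 31.8 gf 59.8 F [ 1.1 -0.2 -1.4] T [-0.01  0.01 -0.  ] q1,q6 [0.687 2.134]
units tx,ty,tz total [-11.206   2.757   0.037] rz total 0.011
untilt r [-0.007  0.002 -0.   ]
after untilt tx,ty,tz [-11.206   2.757   0.037]
```

>>> {"op": "move_arm", "data": {
  "steps": [
    {"tx":-0.934,"ty":0.23,"tz":0,"rx":0,"ry":0,"rz":0,"claw":0.2},
    {"tx":-0.934,"ty":0.23,"tz":0,"rx":0,"ry":0,"rz":0,"claw":0.2},
    {"tx":-0.934,"ty":0.23,"tz":0,"rx":0,"ry":0,"rz":0,"claw":0.2},
    {"tx":-0.934,"ty":0.23,"tz":0,"rx":0,"ry":0,"rz":0,"claw":0.2},
    {"tx":-0.934,"ty":0.23,"tz":0,"rx":0,"ry":0,"rz":0,"claw":0.2},
    {"tx":-0.934,"ty":0.23,"tz":0,"rx":0,"ry":0,"rz":0,"claw":0.2},
    {"tx":-0.934,"ty":0.23,"tz":0,"rx":0,"ry":0,"rz":0,"claw":0.2},
    {"tx":-0.934,"ty":0.23,"tz":0,"rx":0,"ry":0,"rz":0,"claw":0.2},
    {"tx":-0.934,"ty":0.23,"tz":0,"rx":0,"ry":0,"rz":0,"claw":0.2},
    {"tx":-0.934,"ty":0.23,"tz":0,"rx":0,"ry":0,"rz":0,"claw":0.2}
  ]
}}

```text
t: 19.4
eef_pos: [549.0, 95.3, 158.4]
orientation: [-0.001, 0.662, 0.749, -0.001]
force: [0.6, 0.3, -1.8]
gripper_width: 32.5
grasp_force: 59.8
```

>>> {"op": "move_arm", "data": {
  "steps": [
    {"tx":-0.934,"ty":0.23,"tz":0,"rx":0,"ry":0,"rz":0,"claw":0.2},
    {"tx":-0.934,"ty":0.23,"tz":0,"rx":0,"ry":0,"rz":0,"claw":0.2},
    {"tx":0,"ty":0,"tz":0.8,"rx":0,"ry":0,"rz":0,"claw":0.2},
    {"tx":0,"ty":0,"tz":0.8,"rx":0,"ry":0,"rz":0,"claw":0.2},
    {"tx":0,"ty":0,"tz":0,"rx":0,"ry":0,"rz":0,"claw":0.2},
    {"tx":0,"ty":0,"tz":0,"rx":0,"ry":0,"rz":0,"claw":0.2}
  ]
}}

```text
t: 20.15
eef_pos: [569.9, 42.5, 111.9]
orientation: [-0.0, 0.662, 0.749, -0.0]
force: [0.8, -0.4, -0.7]
gripper_width: 32.3
grasp_force: 59.8
```

```bash
python3 go.py 569.6 42.3 80 97
```

```text
t 20.15 p [569.94  42.52 111.9 ] psi 97.07 tilt 0.01 w 32.3 gf 59.8 F [ 0.8 -0.4 -0.7] T [-0.    0.01 -0.06] q1,q6 [0.074 1.522]
units tx,ty,tz total [-0.006 -0.012  1.063] rz total 0.013
untilt r [-0.002 -0.001  0.   ]
after untilt tx,ty,tz [-0.006 -0.012  1.063]
```

>>> {"op": "move_arm", "data": {
  "steps": [
    {"tx":0,"ty":0,"tz":0.4,"rx":0,"ry":0,"rz":0,"claw":0.2},
    {"tx":0,"ty":0,"tz":0.3,"rx":0,"ry":0,"rz":0,"claw":0.2},
    {"tx":0,"ty":0,"tz":0.12,"rx":0,"ry":0,"rz":0,"claw":0.2},
    {"tx":0,"ty":0,"tz":0.12,"rx":0,"ry":0,"rz":0,"claw":0.2},
    {"tx":0,"ty":0,"tz":0.12,"rx":0,"ry":0,"rz":0,"claw":0.2},
    {"tx":0,"ty":0,"tz":0.1,"rx":0,"ry":0,"rz":0,"claw":0.2},
    {"tx":0,"ty":0,"tz":0,"rx":0,"ry":0,"rz":0,"claw":0.2}
  ]
}}

```text
t: 21.02
eef_pos: [569.8, 42.4, 76.5]
orientation: [-0.0, 0.662, 0.749, -0.0]
force: [0.6, -0.0, -1.8]
gripper_width: 32.5
grasp_force: 59.8
```

```bash
python3 go.py 569.6 42.3 65 97
```

```text
t 21.02 p [569.81  42.45  76.49] psi 97.06 tilt 0.02 w 32.5 gf 59.8 F [ 0.6 -0.  -1.8] T [0.02 0.05 0.  ] q1,q6 [0.074 1.522]
units tx,ty,tz total [-0.004 -0.008  0.383] rz total 0.011
untilt r [-0.004 -0.002  0.   ]
after untilt tx,ty,tz [-0.004 -0.008  0.383]
```

>>> {"op": "move_arm", "data": {
  "steps": [
    {"tx":0,"ty":0,"tz":0.12,"rx":0,"ry":0,"rz":0,"claw":0.2},
    {"tx":0,"ty":0,"tz":0.12,"rx":0,"ry":0,"rz":0,"claw":0.2},
    {"tx":0,"ty":0,"tz":0.12,"rx":0,"ry":0,"rz":0,"claw":0.2},
    {"tx":0,"ty":0,"tz":0,"rx":0,"ry":0,"rz":0,"claw":0.2},
    {"tx":0,"ty":0,"tz":0,"rx":0,"ry":0,"rz":0,"claw":0.2}
  ]
}}

```text
t: 21.65
eef_pos: [569.9, 42.5, 65.9]
orientation: [-0.0, 0.662, 0.749, -0.0]
force: [-0.6, 0.1, -0.8]
gripper_width: 32.1
grasp_force: 60.0
```

>>> {"op": "move_arm", "data": {
  "steps": [
    {"tx":0,"ty":0,"tz":0,"rx":0,"ry":0,"rz":0,"claw":0.7},
    {"tx":0,"ty":0,"tz":0,"rx":0,"ry":0,"rz":0,"claw":0.7},
    {"tx":0,"ty":0,"tz":0,"rx":0,"ry":0,"rz":0,"claw":0.7},
    {"tx":0,"ty":0,"tz":-0.8,"rx":0,"ry":0,"rz":0,"claw":0.7},
    {"tx":0,"ty":0,"tz":-1,"rx":0,"ry":0,"rz":0,"claw":0.7},
    {"tx":0,"ty":0,"tz":-1,"rx":0,"ry":0,"rz":0,"claw":1},
    {"tx":0,"ty":0,"tz":-0.4,"rx":0,"ry":0,"rz":0,"claw":1},
    {"tx":0,"ty":0,"tz":0,"rx":0,"ry":0,"rz":0,"claw":1}
  ]
}}

```text
t: 22.65
eef_pos: [570.2, 42.4, 162.1]
orientation: [0.0, 0.662, 0.749, 0.0]
force: [0.2, 0.1, 0.9]
gripper_width: 85.7
grasp_force: 0.0
```

```bash
python3 go.py 602 354.5 158 97
python3 - <<'E'
from pun import *
s=bot.get_image("scene"); cv2.imwrite("pics/s4full.png",s)
print(fit(s,(603.6,353.8),22,62))
E
```

```text
t 22.65 p [570.23  42.45 162.07] psi 97.06 tilt 0.05 w 85.7 gf 0.0 F [0.2 0.1 0.9] T [-0.   -0.    0.04] q1,q6 [0.074 1.522]
units tx,ty,tz total [10.193  2.329  0.138] rz total 0.012
untilt r [ 0.009 -0.001 -0.   ]
after untilt tx,ty,tz [10.193  2.329  0.136]
(array([604.5, 354.4]), np.float64(35.8))
```

>>> {"op": "move_arm", "data": {
  "steps": [
    {"tx":0.93,"ty":0.212,"tz":0,"rx":0,"ry":0,"rz":0,"claw":1},
    {"tx":0.93,"ty":0.212,"tz":0,"rx":0,"ry":0,"rz":0,"claw":1},
    {"tx":0.93,"ty":0.212,"tz":0,"rx":0,"ry":0,"rz":0,"claw":1},
    {"tx":0.93,"ty":0.212,"tz":0,"rx":0,"ry":0,"rz":0,"claw":1},
    {"tx":0.93,"ty":0.212,"tz":0,"rx":0,"ry":0,"rz":0,"claw":1},
    {"tx":0.93,"ty":0.212,"tz":0,"rx":0,"ry":0,"rz":0,"claw":1},
    {"tx":0.93,"ty":0.212,"tz":0,"rx":0,"ry":0,"rz":0,"claw":1},
    {"tx":0.93,"ty":0.212,"tz":0,"rx":0,"ry":0,"rz":0,"claw":1},
    {"tx":0.93,"ty":0.212,"tz":0,"rx":0,"ry":0,"rz":0,"claw":1},
    {"tx":0.93,"ty":0.212,"tz":0,"rx":0,"ry":0,"rz":0,"claw":1}
  ]
}}

```text
t: 23.95
eef_pos: [598.3, 327.8, 160.1]
orientation: [-0.0, 0.662, 0.749, -0.001]
force: [0.1, -0.0, -0.1]
gripper_width: 85.4
grasp_force: 0.0
```

>>> {"op": "move_arm", "data": {
  "steps": [
    {"tx":0.91,"ty":0.21,"tz":0,"rx":0,"ry":0,"rz":0,"claw":1},
    {"tx":0,"ty":0,"tz":0.8,"rx":0,"ry":0,"rz":0,"claw":1},
    {"tx":0,"ty":0,"tz":0.8,"rx":0,"ry":0,"rz":0,"claw":1},
    {"tx":0,"ty":0,"tz":0,"rx":0,"ry":0,"rz":0,"claw":1},
    {"tx":0,"ty":0,"tz":0,"rx":0,"ry":0,"rz":0,"claw":1}
  ]
}}

```text
t: 24.58
eef_pos: [601.7, 355.0, 114.2]
orientation: [-0.0, 0.662, 0.749, -0.0]
force: [0.3, 0.6, 0.4]
gripper_width: 85.8
grasp_force: 0.0
```

```bash
python3 go.py 602.3 354.8 59 97
```

```text
t 24.57 p [601.69 354.97 114.15] psi 97.05 tilt 0.01 w 85.8 gf 0.0 F [0.3 0.6 0.4] T [ 0.03 -0.    0.01] q1,q6 [0.533 1.981]
units tx,ty,tz total [-0.008  0.02   1.838] rz total 0.011
untilt r [-0.003 -0.001  0.   ]
after untilt tx,ty,tz [-0.008  0.02   1.838]
```

>>> {"op": "move_arm", "data": {
  "steps": [
    {"tx":0,"ty":0.02,"tz":0.92,"rx":0,"ry":0,"rz":0,"claw":1},
    {"tx":0,"ty":0,"tz":0.92,"rx":0,"ry":0,"rz":0,"claw":1},
    {"tx":0,"ty":0,"tz":0,"rx":0,"ry":0,"rz":0,"claw":1},
    {"tx":0,"ty":0,"tz":0,"rx":0,"ry":0,"rz":0,"claw":1}
  ]
}}

```text
t: 25.08
eef_pos: [603.0, 355.5, 60.5]
orientation: [0.0, 0.662, 0.749, 0.001]
force: [0.1, 0.6, 0.2]
gripper_width: 85.5
grasp_force: 0.0
```

>>> {"op": "move_arm", "data": {
  "steps": [
    {"tx":0,"ty":0,"tz":0,"rx":0,"ry":0,"rz":0,"claw":0.2},
    {"tx":0,"ty":0,"tz":0,"rx":0,"ry":0,"rz":0,"claw":0.2},
    {"tx":0,"ty":0,"tz":0,"rx":0,"ry":0,"rz":0,"claw":0.2},
    {"tx":0,"ty":0,"tz":0,"rx":0,"ry":0,"rz":0,"claw":0.2},
    {"tx":0,"ty":0,"tz":0,"rx":0,"ry":0,"rz":0,"claw":0.2},
    {"tx":0,"ty":0,"tz":0,"rx":0,"ry":0,"rz":0,"claw":0.2}
  ]
}}

```text
t: 25.82
eef_pos: [602.5, 355.3, 59.5]
orientation: [0.0, 0.662, 0.749, 0.0]
force: [-1.6, -0.5, 6.4]
gripper_width: 32.6
grasp_force: 59.2
```

>>> {"op": "move_arm", "data": {
  "steps": [
    {"tx":0,"ty":0,"tz":-0.5,"rx":0,"ry":0,"rz":0,"claw":0.2},
    {"tx":0,"ty":0,"tz":-1,"rx":0,"ry":0,"rz":0,"claw":0.2},
    {"tx":0,"ty":0,"tz":-1,"rx":0,"ry":0,"rz":0,"claw":0.2},
    {"tx":0,"ty":0,"tz":-0.8,"rx":0,"ry":0,"rz":0,"claw":0.2},
    {"tx":0,"ty":0,"tz":0,"rx":0,"ry":0,"rz":0,"claw":0.2},
    {"tx":0,"ty":0,"tz":0,"rx":0,"ry":0,"rz":0,"claw":0.2}
  ]
}}

```text
t: 26.58
eef_pos: [602.0, 354.9, 157.0]
orientation: [-0.0, 0.662, 0.749, -0.0]
force: [-0.1, -0.1, -1.5]
gripper_width: 32.5
grasp_force: 59.7
```

```bash
python3 go.py 563.8 91.3 158 97
```

```text
t 26.57 p [601.98 354.94 156.98] psi 97.06 tilt 0.06 w 32.5 gf 59.7 F [-0.1 -0.1 -1.5] T [-0.04  0.01  0.03] q1,q6 [0.533 1.98 ]
units tx,ty,tz total [-8.565 -2.343 -0.03 ] rz total 0.012
untilt r [-0.011  0.002 -0.   ]
after untilt tx,ty,tz [-8.565 -2.343 -0.034]
```

>>> {"op": "move_arm", "data": {
  "steps": [
    {"tx":-0.952,"ty":-0.26,"tz":0,"rx":0,"ry":0,"rz":0,"claw":0.2},
    {"tx":-0.952,"ty":-0.26,"tz":0,"rx":0,"ry":0,"rz":0,"claw":0.2},
    {"tx":-0.952,"ty":-0.26,"tz":0,"rx":0,"ry":0,"rz":0,"claw":0.2},
    {"tx":-0.952,"ty":-0.26,"tz":0,"rx":0,"ry":0,"rz":0,"claw":0.2},
    {"tx":-0.952,"ty":-0.26,"tz":0,"rx":0,"ry":0,"rz":0,"claw":0.2},
    {"tx":-0.952,"ty":-0.26,"tz":0,"rx":0,"ry":0,"rz":0,"claw":0.2},
    {"tx":-0.952,"ty":-0.26,"tz":0,"rx":0,"ry":0,"rz":0,"claw":0.2},
    {"tx":-0.952,"ty":-0.26,"tz":0,"rx":0,"ry":0,"rz":0,"claw":0.2},
    {"tx":-0.952,"ty":-0.26,"tz":0,"rx":0,"ry":0,"rz":0,"claw":0.2}
  ]
}}

```text
t: 27.7
eef_pos: [563.2, 90.3, 156.5]
orientation: [-0.001, 0.662, 0.749, -0.001]
force: [0.5, 0.1, -1.4]
gripper_width: 32.1
grasp_force: 59.9
```

>>> {"op": "move_arm", "data": {
  "steps": [
    {"tx":0,"ty":0,"tz":0.8,"rx":0,"ry":0,"rz":0,"claw":0.2},
    {"tx":0,"ty":0,"tz":0.8,"rx":0,"ry":0,"rz":0,"claw":0.2},
    {"tx":0,"ty":0,"tz":0,"rx":0,"ry":0,"rz":0,"claw":0.2},
    {"tx":0,"ty":0,"tz":0,"rx":0,"ry":0,"rz":0,"claw":0.2}
  ]
}}

```text
t: 28.2
eef_pos: [564.2, 91.4, 110.1]
orientation: [-0.0, 0.662, 0.749, -0.0]
force: [0.1, 0.3, -1.8]
gripper_width: 32.1
grasp_force: 59.9
```

```bash
python3 go.py 563.8 91.3 75 97
```

```text
t 28.2 p [564.18  91.45 110.07] psi 97.07 tilt 0.01 w 32.1 gf 59.9 F [ 0.1  0.3 -1.8] T [-0.01 -0.02  0.03] q1,q6 [0.161 1.608]
units tx,ty,tz total [-0.003 -0.013  1.169] rz total 0.013
untilt r [-0.002 -0.001  0.   ]
after untilt tx,ty,tz [-0.003 -0.013  1.169]
```

>>> {"op": "move_arm", "data": {
  "steps": [
    {"tx":0,"ty":0,"tz":0.4,"rx":0,"ry":0,"rz":0,"claw":0.2},
    {"tx":0,"ty":0,"tz":0.3,"rx":0,"ry":0,"rz":0,"claw":0.2},
    {"tx":0,"ty":0,"tz":0.12,"rx":0,"ry":0,"rz":0,"claw":0.2},
    {"tx":0,"ty":0,"tz":0.12,"rx":0,"ry":0,"rz":0,"claw":0.2},
    {"tx":0,"ty":0,"tz":0.12,"rx":0,"ry":0,"rz":0,"claw":0.2},
    {"tx":0,"ty":0,"tz":0.1,"rx":0,"ry":0,"rz":0,"claw":0.2},
    {"tx":0,"ty":0,"tz":0,"rx":0,"ry":0,"rz":0,"claw":0.2}
  ]
}}

```text
t: 29.08
eef_pos: [564.2, 91.4, 74.8]
orientation: [-0.0, 0.662, 0.749, -0.0]
force: [1.3, -0.7, -0.9]
gripper_width: 32.1
grasp_force: 59.9
```

```bash
python3 go.py 563.8 91.3 63.5 97
```

```text
t 29.07 p [564.17  91.37  74.77] psi 97.06 tilt 0.01 w 32.1 gf 59.9 F [ 1.3 -0.7 -0.9] T [-0.06 -0.06  0.02] q1,q6 [0.161 1.608]
units tx,ty,tz total [-0.001 -0.013  0.376] rz total 0.011
untilt r [-0.001 -0.001  0.   ]
after untilt tx,ty,tz [-0.001 -0.013  0.376]
```

>>> {"op": "move_arm", "data": {
  "steps": [
    {"tx":0,"ty":0,"tz":0.12,"rx":0,"ry":0,"rz":0,"claw":0.2},
    {"tx":0,"ty":0,"tz":0.12,"rx":0,"ry":0,"rz":0,"claw":0.2},
    {"tx":0,"ty":0,"tz":0.11,"rx":0,"ry":0,"rz":0,"claw":0.2},
    {"tx":0,"ty":0,"tz":0,"rx":0,"ry":0,"rz":0,"claw":0.2},
    {"tx":0,"ty":0,"tz":0,"rx":0,"ry":0,"rz":0,"claw":0.2}
  ]
}}

```text
t: 29.7
eef_pos: [564.2, 91.4, 64.4]
orientation: [-0.0, 0.662, 0.749, -0.0]
force: [1.0, -0.4, -1.4]
gripper_width: 32.5
grasp_force: 59.8
```

>>> {"op": "move_arm", "data": {
  "steps": [
    {"tx":0,"ty":0,"tz":0,"rx":0,"ry":0,"rz":0,"claw":0.7},
    {"tx":0,"ty":0,"tz":0,"rx":0,"ry":0,"rz":0,"claw":0.7},
    {"tx":0,"ty":0,"tz":0,"rx":0,"ry":0,"rz":0,"claw":0.7},
    {"tx":0,"ty":0,"tz":-0.8,"rx":0,"ry":0,"rz":0,"claw":0.7},
    {"tx":0,"ty":0,"tz":-1,"rx":0,"ry":0,"rz":0,"claw":0.7},
    {"tx":0,"ty":0,"tz":-1,"rx":0,"ry":0,"rz":0,"claw":0.7},
    {"tx":0,"ty":0,"tz":-0.4,"rx":0,"ry":0,"rz":0,"claw":0.7},
    {"tx":0,"ty":0,"tz":0,"rx":0,"ry":0,"rz":0,"claw":0.7}
  ]
}}

```text
t: 30.7
eef_pos: [564.5, 91.4, 160.5]
orientation: [0.0, 0.662, 0.749, 0.0]
force: [0.2, 0.5, 0.2]
gripper_width: 59.9
grasp_force: 0.0
```

```bash
python3 go.py
cat > knob.py <<'E'
from h import *
# bar yaw of each knob from the pictures of the start (bar top 36x14 at z=81, base z=45)
B=(569.6,41.3,.118)
def pos(a,b): c,s_=np.cos(B[2]),np.sin(B[2]); return np.array([B[0]+c*a-s_*b,B[1]+s_*a+c*b])
K={"nl":pos(-80,85),"nr":pos(-80,-85),"fr":pos(80,-85),"fl":pos(80,85)}
def box(n,x,y,w,zt):
    c,s_=np.cos(w),np.sin(w); q=[(x+c*a-s_*b,y+s_*a+c*b,z) for a in(-18,18) for b in(-7,7) for z in(zt-32,zt)]
    return cv2.convexHull(proj(n,q).astype(np.float32))[:,0]
def yaw(im,n,x,y,zt=81,w0=None):
    h=cv2.cvtColor(im,cv2.COLOR_BGR2HSV); m=((h[...,0]<8)|(h[...,0]>170))&(h[...,1]>120)&(h[...,2]>80); m=m.astype(float)
    u=proj(n,[x,y,zt-12])[0]; Y,X=np.mgrid[:384,:512]; near=np.hypot(X-u[0],Y-u[1])<10
    best=None
    for w in np.radians(np.arange(-90,90,15)):
        f=lambda p:((poly(box(n,p[0],p[1],p[2],zt))-m)**2)[near].sum()
        p=np.array([x,y,w]); r=minimize(f,p,method="Nelder-Mead",options=dict(initial_simplex=[p,p+[4,0,0],p+[0,4,0],p+[0,0,.2]],xatol=.01,maxiter=200))
        if best is None or r.fun<best.fun: best=r
    return best.x[0].round(1),best.x[1].round(1),np.degrees(best.x[2]).round(1),round(best.fun,1)
E
python3 - <<'E'
from knob import *
t=cv2.imread("pics/top0.png"); s=cv2.imread("pics/scene0.png")
for k,p in K.items(): print(k,p.round(1),"top",yaw(t,"top",*(p-[2.5,1.5])),"scene",yaw(s,"scene",*(p+[1,.5])))
a=bot.get_image("scene"); cv2.imwrite("pics/s5.png",cv2.resize(a[130:250,210:340],(780,600)[:2],interpolation=3))
E
```

```text
t 30.7 p [564.47  91.43 160.55] psi 97.06 tilt 0.05 w 59.9 gf 0.0 F [0.2 0.5 0.2] T [ 0.   -0.03  0.  ] q1,q6 [0.161 1.608]
untilt r [ 0.009 -0.002 -0.   ]
nl [480.1 116.3] top (np.float64(479.3), np.float64(117.1), np.float64(-62.3), np.float64(38.4)) scene (np.float64(476.9), np.float64(123.5), np.float64(-29.3), np.float64(26.4))
nr [500.2 -52.5] top (np.float64(499.0), np.float64(-51.9), np.float64(25.2), np.float64(37.7)) scene (np.float64(498.1), np.float64(-47.2), np.float64(-36.3), np.float64(20.6))
fr [659.1 -33.7] top (np.float64(656.4), np.float64(-35.0), np.float64(28.1), np.float64(39.6)) scene (np.float64(660.6), np.float64(-31.5), np.float64(-36.4), np.float64(17.2))
fl [639.  135.1] top (np.float64(635.7), np.float64(133.8), np.float64(-84.4), np.float64(41.8)) scene (np.float64(635.1), np.float64(142.1), np.float64(-29.0), np.float64(22.0))
```

View pics/s5.png

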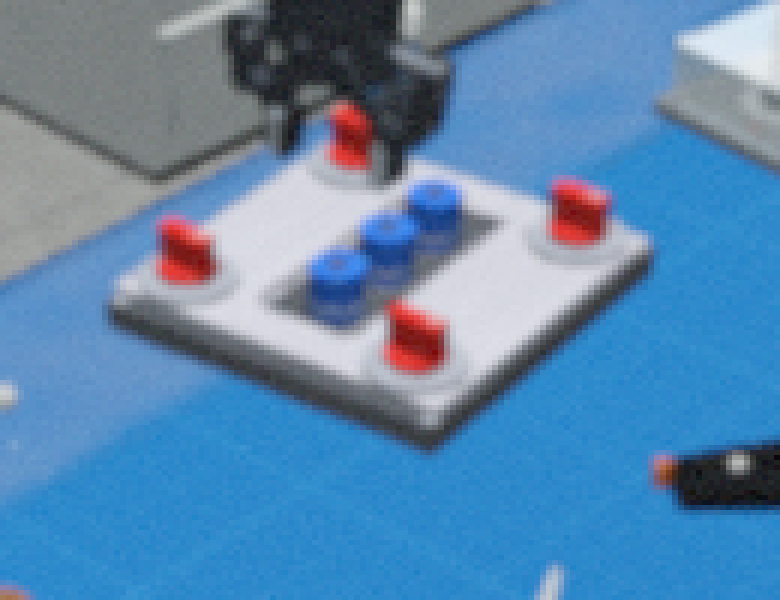

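```bash
python3 go.py 480.1 116.3 140 181
```

```text
t 30.75 p [564.01  91.35 159.69] psi 97.06 tilt 0.03 w 59.8 gf 0.0 F [ 0.1  0.1 -0. ] T [ 0.02 -0.01 -0.02] q1,q6 [0.16  1.608]
units tx,ty,tz total [ 1.169 -2.673  0.658] rz total -16.789
untilt r [-0.007 -0.002  0.   ]
after untilt tx,ty,tz [ 1.169 -2.674  0.656]
```

>>> {"op": "move_arm", "data": {
  "steps": [
    {"tx":0.39,"ty":-0.891,"tz":0.22,"rx":0,"ry":0,"rz":0,"claw":0.5},
    {"tx":0.39,"ty":-0.891,"tz":0.22,"rx":0,"ry":0,"rz":0,"claw":0.5},
    {"tx":0.39,"ty":-0.891,"tz":0.22,"rx":0,"ry":0,"rz":0,"claw":0.5},
    {"tx":0,"ty":0,"tz":0,"rx":0,"ry":0,"rz":-1,"claw":0.5},
    {"tx":0,"ty":0,"tz":0,"rx":0,"ry":0,"rz":-1,"claw":0.5},
    {"tx":0,"ty":0,"tz":0,"rx":0,"ry":0,"rz":-1,"claw":0.5},
    {"tx":0,"ty":0,"tz":0,"rx":0,"ry":0,"rz":-1,"claw":0.5},
    {"tx":0,"ty":0,"tz":0,"rx":0,"ry":0,"rz":-1,"claw":0.5},
    {"tx":0,"ty":0,"tz":0,"rx":0,"ry":0,"rz":-1,"claw":0.5},
    {"tx":0,"ty":0,"tz":0,"rx":0,"ry":0,"rz":-1,"claw":0.5}
  ]
}}

```text
t: 32.0
eef_pos: [479.5, 116.2, 139.2]
orientation: [-0.001, 0.405, 0.914, -0.001]
force: [0.1, 0.4, 0.3]
gripper_width: 42.9
grasp_force: 0.0
```

>>> {"op": "move_arm", "data": {
  "steps": [
    {"tx":0,"ty":0,"tz":0,"rx":0,"ry":0,"rz":-1,"claw":0.5},
    {"tx":0,"ty":0,"tz":0,"rx":0,"ry":0,"rz":-1,"claw":0.5},
    {"tx":0,"ty":0,"tz":0,"rx":0,"ry":0,"rz":-1,"claw":0.5},
    {"tx":0,"ty":0,"tz":0,"rx":0,"ry":0,"rz":-1,"claw":0.5},
    {"tx":0,"ty":0,"tz":0,"rx":0,"ry":0,"rz":-1,"claw":0.5},
    {"tx":0,"ty":0,"tz":0,"rx":0,"ry":0,"rz":-1,"claw":0.5},
    {"tx":0,"ty":0,"tz":0,"rx":0,"ry":0,"rz":-1,"claw":0.5},
    {"tx":0,"ty":0,"tz":0,"rx":0,"ry":0,"rz":-1,"claw":0.5},
    {"tx":0,"ty":0,"tz":0,"rx":0,"ry":0,"rz":-1,"claw":0.5},
    {"tx":0,"ty":0,"tz":0,"rx":0,"ry":0,"rz":-0.8,"claw":0.5}
  ]
}}

```text
t: 33.25
eef_pos: [479.5, 116.2, 139.2]
orientation: [-0.001, -0.011, 1.0, -0.0]
force: [0.0, -0.1, -0.2]
gripper_width: 42.7
grasp_force: 0.0
```

```bash
python3 go.py 480.1 116.3 75 181;  python3 - <<'E'
from h import *
a=bot.get_image("scene"); cv2.imwrite("pics/s6.png",cv2.resize(a[130:250,210:340],(780,600)[:2],interpolation=3))
E
```

```text
t 33.25 p [479.52 116.16 139.21] psi -178.8 tilt 0.12 w 42.7 gf 0.0 F [ 0.  -0.1 -0.2] T [-0.03  0.02  0.02] q1,q6 [0.238 0.217]
units tx,ty,tz total [-0.024  0.005  2.14 ] rz total 0.041
untilt r [-0.004 -0.025  0.   ]
after untilt tx,ty,tz [-0.019  0.004  2.14 ]
```

View pics/s6.png

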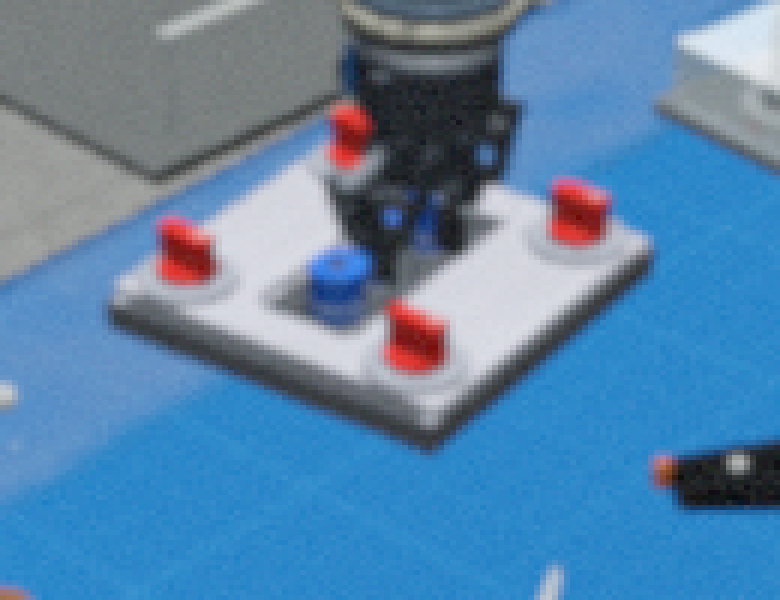

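>>> {"op": "move_arm", "data": {
  "steps": [
    {"tx":-0.02,"ty":0,"tz":0.8,"rx":0,"ry":0,"rz":0,"claw":0.5},
    {"tx":0,"ty":0,"tz":0.8,"rx":0,"ry":0,"rz":0,"claw":0.5},
    {"tx":0,"ty":0,"tz":0.54,"rx":0,"ry":0,"rz":0,"claw":0.5},
    {"tx":0,"ty":0,"tz":0,"rx":0,"ry":0,"rz":0,"claw":0.5},
    {"tx":0,"ty":0,"tz":0,"rx":0,"ry":0,"rz":0,"claw":0.08},
    {"tx":0,"ty":0,"tz":0,"rx":0,"ry":0,"rz":0,"claw":0.08},
    {"tx":0,"ty":0,"tz":0,"rx":0,"ry":0,"rz":0,"claw":0.08},
    {"tx":0,"ty":0,"tz":0,"rx":0,"ry":0,"rz":0,"claw":0.08}
  ]
}}

```text
t: 34.3
eef_pos: [481.2, 116.5, 76.9]
orientation: [0.0, -0.009, 1.0, 0.0]
force: [-2.1, -0.8, 7.1]
gripper_width: 12.5
grasp_force: 61.5
```

```bash
python3 go.py 480.1 116.3 75 118
```

```text
t 34.3 p [481.19 116.46  76.92] psi -178.94 tilt 0.05 w 12.5 gf 61.5 F [-2.1 -0.8  7.1] T [-0.11  0.36 -0.02] q1,q6 [0.237 0.219]
units tx,ty,tz total [ 0.036 -0.005  0.064] rz total 12.611
untilt r [0.004 0.009 0.   ]
after untilt tx,ty,tz [ 0.036 -0.005  0.064]
```

>>> {"op": "move_arm", "data": {
  "steps": [
    {"tx":0,"ty":0,"tz":0.007,"rx":0,"ry":0,"rz":1,"claw":0.08},
    {"tx":0,"ty":0,"tz":0.007,"rx":0,"ry":0,"rz":1,"claw":0.08},
    {"tx":0,"ty":0,"tz":0.007,"rx":0,"ry":0,"rz":1,"claw":0.08},
    {"tx":0,"ty":0,"tz":0.007,"rx":0,"ry":0,"rz":1,"claw":0.08},
    {"tx":0,"ty":0,"tz":0.007,"rx":0,"ry":0,"rz":1,"claw":0.08},
    {"tx":0,"ty":0,"tz":0.007,"rx":0,"ry":0,"rz":1,"claw":0.08},
    {"tx":0,"ty":0,"tz":0.007,"rx":0,"ry":0,"rz":1,"claw":0.08}
  ]
}}

```text
t: 35.17
eef_pos: [481.3, 117.1, 75.7]
orientation: [0.0, 0.293, 0.956, 0.001]
force: [-3.0, 5.2, 10.2]
gripper_width: 12.7
grasp_force: 62.3
```

>>> {"op": "move_arm", "data": {
  "steps": [
    {"tx":0,"ty":0,"tz":0.007,"rx":0,"ry":0,"rz":1,"claw":0.08},
    {"tx":0,"ty":0,"tz":0.007,"rx":0,"ry":0,"rz":1,"claw":0.08},
    {"tx":0,"ty":0,"tz":0.007,"rx":0,"ry":0,"rz":1,"claw":0.08},
    {"tx":0,"ty":0,"tz":0.007,"rx":0,"ry":0,"rz":1,"claw":0.08},
    {"tx":0,"ty":0,"tz":0.007,"rx":0,"ry":0,"rz":1,"claw":0.08},
    {"tx":0,"ty":0,"tz":0.007,"rx":0,"ry":0,"rz":0.6,"claw":0.08},
    {"tx":0,"ty":0,"tz":0,"rx":0,"ry":0,"rz":0,"claw":0.08},
    {"tx":0,"ty":0,"tz":0,"rx":0,"ry":0,"rz":0,"claw":0.08}
  ]
}}

```text
t: 36.17
eef_pos: [481.6, 117.4, 74.7]
orientation: [0.0, 0.514, 0.858, 0.001]
force: [-3.6, 7.6, 14.0]
gripper_width: 13.1
grasp_force: 62.6
```

```bash
python3 go.py 659.1 -33.7 75 181
```

```text
t 36.17 p [481.59 117.41  74.73] psi 118.08 tilt 0.17 w 13.1 gf 62.6 F [-3.6  7.6 14. ] T [ 1.29  0.48 -0.11] q1,q6 [0.238 1.319]
units tx,ty,tz total [-7.23   2.849 -0.011] rz total -12.583
untilt r [ 0.03  -0.015 -0.   ]
after untilt tx,ty,tz [-7.23   2.849 -0.009]
```

>>> {"op": "move_arm", "data": {
  "steps": [
    {"tx":0,"ty":0,"tz":0,"rx":0,"ry":0,"rz":0,"claw":0.5},
    {"tx":0,"ty":0,"tz":0,"rx":0,"ry":0,"rz":0,"claw":0.5},
    {"tx":0,"ty":0,"tz":-0.4,"rx":0,"ry":0,"rz":0,"claw":0.5},
    {"tx":0,"ty":0,"tz":-0.8,"rx":0,"ry":0,"rz":0,"claw":0.5},
    {"tx":0,"ty":0,"tz":-0.9,"rx":0,"ry":0,"rz":0,"claw":0.5}
  ]
}}

```text
t: 36.8
eef_pos: [480.7, 116.3, 137.9]
orientation: [-0.0, 0.515, 0.857, -0.0]
force: [0.7, 0.1, -0.2]
gripper_width: 42.7
grasp_force: 0.0
```

>>> {"op": "move_arm", "data": {
  "steps": [
    {"tx":-0.904,"ty":0.356,"tz":0,"rx":0,"ry":0,"rz":0,"claw":0.5},
    {"tx":-0.904,"ty":0.356,"tz":0,"rx":0,"ry":0,"rz":0,"claw":0.5},
    {"tx":-0.904,"ty":0.356,"tz":0,"rx":0,"ry":0,"rz":0,"claw":0.5},
    {"tx":-0.904,"ty":0.356,"tz":0,"rx":0,"ry":0,"rz":0,"claw":0.5},
    {"tx":-0.904,"ty":0.356,"tz":0,"rx":0,"ry":0,"rz":0,"claw":0.5},
    {"tx":-0.904,"ty":0.356,"tz":0,"rx":0,"ry":0,"rz":0,"claw":0.5},
    {"tx":-0.904,"ty":0.356,"tz":0,"rx":0,"ry":0,"rz":0,"claw":0.5},
    {"tx":-0.904,"ty":0.356,"tz":0,"rx":0,"ry":0,"rz":0,"claw":0.5}
  ]
}}

```text
t: 37.8
eef_pos: [659.0, -35.7, 137.4]
orientation: [0.0, 0.515, 0.857, 0.0]
force: [0.3, 0.1, -0.5]
gripper_width: 42.7
grasp_force: 0.0
```

>>> {"op": "move_arm", "data": {
  "steps": [
    {"tx":0,"ty":0,"tz":0,"rx":0,"ry":0,"rz":-1,"claw":0.5},
    {"tx":0,"ty":0,"tz":0,"rx":0,"ry":0,"rz":-1,"claw":0.5},
    {"tx":0,"ty":0,"tz":0,"rx":0,"ry":0,"rz":-1,"claw":0.5},
    {"tx":0,"ty":0,"tz":0,"rx":0,"ry":0,"rz":-1,"claw":0.5},
    {"tx":0,"ty":0,"tz":0,"rx":0,"ry":0,"rz":-1,"claw":0.5},
    {"tx":0,"ty":0,"tz":0,"rx":0,"ry":0,"rz":-1,"claw":0.5},
    {"tx":0,"ty":0,"tz":0,"rx":0,"ry":0,"rz":-1,"claw":0.5}
  ]
}}

```text
t: 38.67
eef_pos: [658.3, -35.0, 137.4]
orientation: [0.0, 0.232, 0.973, 0.0]
force: [-0.3, 0.2, -0.6]
gripper_width: 42.6
grasp_force: 0.0
```

>>> {"op": "move_arm", "data": {
  "steps": [
    {"tx":0,"ty":0,"tz":0,"rx":0,"ry":0,"rz":-1,"claw":0.5},
    {"tx":0,"ty":0,"tz":0,"rx":0,"ry":0,"rz":-1,"claw":0.5},
    {"tx":0,"ty":0,"tz":0,"rx":0,"ry":0,"rz":-1,"claw":0.5},
    {"tx":0,"ty":0,"tz":0,"rx":0,"ry":0,"rz":-1,"claw":0.5},
    {"tx":0,"ty":0,"tz":0,"rx":0,"ry":0,"rz":-1,"claw":0.5},
    {"tx":0,"ty":0,"tz":0,"rx":0,"ry":0,"rz":-0.6,"claw":0.5},
    {"tx":0,"ty":0,"tz":0,"rx":0,"ry":0,"rz":0,"claw":0.5}
  ]
}}

```text
t: 39.55
eef_pos: [658.4, -35.0, 137.3]
orientation: [0.0, -0.009, 1.0, 0.0]
force: [-1.7, -0.6, 0.5]
gripper_width: 42.7
grasp_force: 0.0
```

```bash
python3 go.py 659.1 -33.5 76 181;  python3 - <<'E'
from h import *
a=bot.get_image("scene"); cv2.imwrite("pics/s7.png",cv2.resize(a[130:250,210:340],(780,600)[:2],interpolation=3))
E
```

```text
t 39.55 p [658.37 -34.96 137.25] psi -178.97 tilt 0.01 w 42.7 gf 0.0 F [-1.7 -0.6  0.5] T [-0.05  0.06 -0.01] q1,q6 [-0.053 -0.071]
units tx,ty,tz total [-0.025  0.048  2.042] rz total 0.007
untilt r [0.001 0.002 0.   ]
after untilt tx,ty,tz [-0.025  0.048  2.042]
```

View pics/s7.png

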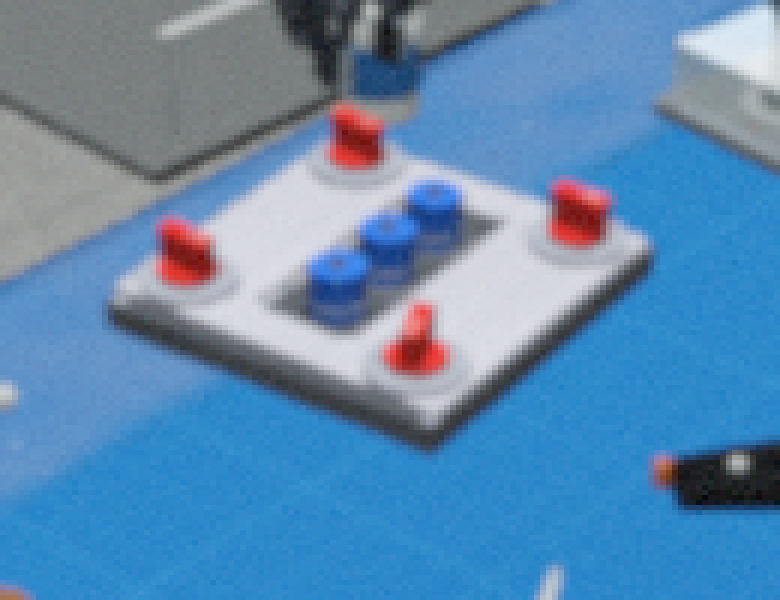

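>>> {"op": "move_arm", "data": {
  "steps": [
    {"tx":-0.02,"ty":0.05,"tz":0.8,"rx":0,"ry":0,"rz":0,"claw":0.5},
    {"tx":0,"ty":0,"tz":0.8,"rx":0,"ry":0,"rz":0,"claw":0.5},
    {"tx":0,"ty":0,"tz":0.44,"rx":0,"ry":0,"rz":0,"claw":0.5},
    {"tx":0,"ty":0,"tz":0,"rx":0,"ry":0,"rz":0,"claw":0.5},
    {"tx":0,"ty":0,"tz":0,"rx":0,"ry":0,"rz":0,"claw":0.08},
    {"tx":0,"ty":0,"tz":0,"rx":0,"ry":0,"rz":0,"claw":0.08},
    {"tx":0,"ty":0,"tz":0,"rx":0,"ry":0,"rz":0,"claw":0.08},
    {"tx":0,"ty":0,"tz":0,"rx":0,"ry":0,"rz":0,"claw":0.08}
  ]
}}

```text
t: 40.6
eef_pos: [659.5, -33.5, 76.4]
orientation: [0.001, -0.009, 1.0, -0.0]
force: [0.5, -0.1, 6.0]
gripper_width: 12.8
grasp_force: 61.8
```

```bash
python3 go.py 659.1 -33.5 75 118
```

```text
t 40.6 p [659.52 -33.49  76.44] psi -178.95 tilt 0.09 w 12.8 gf 61.8 F [ 0.5 -0.1  6. ] T [-0.25  0.06 -0.04] q1,q6 [-0.051 -0.069]
units tx,ty,tz total [0.014 0.    0.048] rz total 12.61
untilt r [-0.002  0.018 -0.   ]
after untilt tx,ty,tz [0.014 0.    0.048]
```

Grip centred; turn, release, lift, then travel to nr.

>>> {"op": "move_arm", "data": {
  "steps": [
    {"tx":0,"ty":0,"tz":0.004,"rx":0,"ry":0,"rz":1,"claw":0.08},
    {"tx":0,"ty":0,"tz":0.004,"rx":0,"ry":0,"rz":1,"claw":0.08},
    {"tx":0,"ty":0,"tz":0.004,"rx":0,"ry":0,"rz":1,"claw":0.08},
    {"tx":0,"ty":0,"tz":0.004,"rx":0,"ry":0,"rz":1,"claw":0.08},
    {"tx":0,"ty":0,"tz":0.004,"rx":0,"ry":0,"rz":1,"claw":0.08},
    {"tx":0,"ty":0,"tz":0.004,"rx":0,"ry":0,"rz":1,"claw":0.08},
    {"tx":0,"ty":0,"tz":0.004,"rx":0,"ry":0,"rz":1,"claw":0.08}
  ]
}}

```text
t: 41.48
eef_pos: [659.7, -33.0, 75.4]
orientation: [0.001, 0.293, 0.956, 0.001]
force: [2.8, 2.4, 3.3]
gripper_width: 12.6
grasp_force: 61.4
```

>>> {"op": "move_arm", "data": {
  "steps": [
    {"tx":0,"ty":0,"tz":0.004,"rx":0,"ry":0,"rz":1,"claw":0.08},
    {"tx":0,"ty":0,"tz":0.004,"rx":0,"ry":0,"rz":1,"claw":0.08},
    {"tx":0,"ty":0,"tz":0.004,"rx":0,"ry":0,"rz":1,"claw":0.08},
    {"tx":0,"ty":0,"tz":0.004,"rx":0,"ry":0,"rz":1,"claw":0.08},
    {"tx":0,"ty":0,"tz":0.004,"rx":0,"ry":0,"rz":1,"claw":0.08},
    {"tx":0,"ty":0,"tz":0.004,"rx":0,"ry":0,"rz":0.6,"claw":0.08},
    {"tx":0,"ty":0,"tz":0,"rx":0,"ry":0,"rz":0,"claw":0.08},
    {"tx":0,"ty":0,"tz":0,"rx":0,"ry":0,"rz":0,"claw":0.08}
  ]
}}

```text
t: 42.48
eef_pos: [660.2, -32.8, 74.7]
orientation: [0.001, 0.514, 0.858, 0.001]
force: [7.5, 4.7, 0.2]
gripper_width: 13.3
grasp_force: 61.0
```

>>> {"op": "move_arm", "data": {
  "steps": [
    {"tx":0,"ty":0,"tz":0,"rx":0,"ry":0,"rz":0,"claw":0.5},
    {"tx":0,"ty":0,"tz":0,"rx":0,"ry":0,"rz":0,"claw":0.5},
    {"tx":0,"ty":0,"tz":-0.4,"rx":0,"ry":0,"rz":0,"claw":0.5},
    {"tx":0,"ty":0,"tz":-0.8,"rx":0,"ry":0,"rz":0,"claw":0.5},
    {"tx":0,"ty":0,"tz":-0.9,"rx":0,"ry":0,"rz":0,"claw":0.5},
    {"tx":0,"ty":0,"tz":0,"rx":0,"ry":0,"rz":0,"claw":0.5}
  ]
}}

```text
t: 43.22
eef_pos: [660.2, -33.5, 139.9]
orientation: [0.002, 0.515, 0.857, 0.001]
force: [-0.1, 0.4, -0.6]
gripper_width: 42.6
grasp_force: 0.0
```

```bash
python3 go.py 500.5 -52.3 76 181
```

```text
t 43.23 p [660.18 -33.53 139.94] psi 118.05 tilt 0.23 w 42.6 gf 0.0 F [-0.1  0.4 -0.6] T [-0.03  0.03 -0.03] q1,q6 [-0.051  1.03 ]
units tx,ty,tz total [ 1.955 -4.999  2.11 ] rz total -12.589
untilt r [0.04  0.024 0.   ]
after untilt tx,ty,tz [ 1.951 -4.992  2.131]
```

>>> {"op": "move_arm", "data": {
  "steps": [
    {"tx":0.325,"ty":-0.832,"tz":0,"rx":0.04,"ry":0.024,"rz":0,"claw":0.5},
    {"tx":0.325,"ty":-0.832,"tz":0,"rx":0,"ry":0,"rz":0,"claw":0.5},
    {"tx":0.325,"ty":-0.832,"tz":0,"rx":0,"ry":0,"rz":0,"claw":0.5},
    {"tx":0.325,"ty":-0.832,"tz":0,"rx":0,"ry":0,"rz":0,"claw":0.5},
    {"tx":0.325,"ty":-0.832,"tz":0,"rx":0,"ry":0,"rz":0,"claw":0.5},
    {"tx":0.325,"ty":-0.832,"tz":0,"rx":0,"ry":0,"rz":0,"claw":0.5}
  ]
}}

```text
t: 43.98
eef_pos: [498.1, -52.3, 137.3]
orientation: [-0.002, 0.515, 0.857, -0.001]
force: [0.2, 1.0, 0.4]
gripper_width: 42.8
grasp_force: 0.0
```

>>> {"op": "move_arm", "data": {
  "steps": [
    {"tx":0,"ty":0,"tz":0,"rx":0,"ry":0,"rz":-1,"claw":0.5},
    {"tx":0,"ty":0,"tz":0,"rx":0,"ry":0,"rz":-1,"claw":0.5},
    {"tx":0,"ty":0,"tz":0,"rx":0,"ry":0,"rz":-1,"claw":0.5},
    {"tx":0,"ty":0,"tz":0,"rx":0,"ry":0,"rz":-1,"claw":0.5},
    {"tx":0,"ty":0,"tz":0,"rx":0,"ry":0,"rz":-1,"claw":0.5},
    {"tx":0,"ty":0,"tz":0,"rx":0,"ry":0,"rz":-1,"claw":0.5},
    {"tx":0,"ty":0,"tz":0,"rx":0,"ry":0,"rz":-1,"claw":0.5}
  ]
}}

```text
t: 44.85
eef_pos: [499.0, -52.2, 137.3]
orientation: [-0.002, 0.232, 0.973, -0.0]
force: [0.1, 0.0, 0.4]
gripper_width: 42.9
grasp_force: 0.0
```

>>> {"op": "move_arm", "data": {
  "steps": [
    {"tx":0,"ty":0,"tz":0,"rx":0,"ry":0,"rz":-1,"claw":0.5},
    {"tx":0,"ty":0,"tz":0,"rx":0,"ry":0,"rz":-1,"claw":0.5},
    {"tx":0,"ty":0,"tz":0,"rx":0,"ry":0,"rz":-1,"claw":0.5},
    {"tx":0,"ty":0,"tz":0,"rx":0,"ry":0,"rz":-1,"claw":0.5},
    {"tx":0,"ty":0,"tz":0,"rx":0,"ry":0,"rz":-1,"claw":0.5},
    {"tx":0,"ty":0,"tz":0,"rx":0,"ry":0,"rz":-0.6,"claw":0.5},
    {"tx":0,"ty":0,"tz":0,"rx":0,"ry":0,"rz":0,"claw":0.5}
  ]
}}

```text
t: 45.72
eef_pos: [499.0, -52.2, 137.4]
orientation: [-0.002, -0.009, 1.0, 0.0]
force: [0.1, 0.6, 0.3]
gripper_width: 42.5
grasp_force: 0.0
```

```bash
python3 go.py 500.5 -52.3 76 181
```

```text
t 45.73 p [499.   -52.2  137.36] psi -178.96 tilt 0.26 w 42.5 gf 0.0 F [0.1 0.6 0.3] T [-0.04 -0.02  0.04] q1,q6 [-0.104 -0.122]
units tx,ty,tz total [-0.059 -0.005  2.045] rz total 0.007
untilt r [ 0.005 -0.052 -0.   ]
after untilt tx,ty,tz [-0.05  -0.004  2.045]
```

>>> {"op": "move_arm", "data": {
  "steps": [
    {"tx":-0.05,"ty":0,"tz":0.8,"rx":0,"ry":-0.05,"rz":0,"claw":0.5},
    {"tx":0,"ty":0,"tz":0.8,"rx":0,"ry":0,"rz":0,"claw":0.5},
    {"tx":0,"ty":0,"tz":0.44,"rx":0,"ry":0,"rz":0,"claw":0.5},
    {"tx":0,"ty":0,"tz":0,"rx":0,"ry":0,"rz":0,"claw":0.5},
    {"tx":0,"ty":0,"tz":0,"rx":0,"ry":0,"rz":0,"claw":0.08},
    {"tx":0,"ty":0,"tz":0,"rx":0,"ry":0,"rz":0,"claw":0.08},
    {"tx":0,"ty":0,"tz":0,"rx":0,"ry":0,"rz":0,"claw":0.08},
    {"tx":0,"ty":0,"tz":0,"rx":0,"ry":0,"rz":0,"claw":0.08}
  ]
}}

```text
t: 46.72
eef_pos: [501.2, -52.2, 77.0]
orientation: [0.001, -0.009, 1.0, 0.0]
force: [-1.3, 0.4, 6.9]
gripper_width: 12.6
grasp_force: 61.6
```

>>> {"op": "move_arm", "data": {
  "steps": [
    {"tx":0,"ty":0,"tz":0.004,"rx":0,"ry":0,"rz":1,"claw":0.08},
    {"tx":0,"ty":0,"tz":0.004,"rx":0,"ry":0,"rz":1,"claw":0.08},
    {"tx":0,"ty":0,"tz":0.004,"rx":0,"ry":0,"rz":1,"claw":0.08},
    {"tx":0,"ty":0,"tz":0.004,"rx":0,"ry":0,"rz":1,"claw":0.08},
    {"tx":0,"ty":0,"tz":0.004,"rx":0,"ry":0,"rz":1,"claw":0.08},
    {"tx":0,"ty":0,"tz":0.004,"rx":0,"ry":0,"rz":1,"claw":0.08},
    {"tx":0,"ty":0,"tz":0.004,"rx":0,"ry":0,"rz":1,"claw":0.08}
  ]
}}

```text
t: 47.6
eef_pos: [501.2, -52.0, 76.0]
orientation: [0.001, 0.293, 0.956, 0.001]
force: [0.8, 2.3, 2.0]
gripper_width: 12.7
grasp_force: 61.2
```

>>> {"op": "move_arm", "data": {
  "steps": [
    {"tx":0,"ty":0,"tz":0.004,"rx":0,"ry":0,"rz":1,"claw":0.08},
    {"tx":0,"ty":0,"tz":0.004,"rx":0,"ry":0,"rz":1,"claw":0.08},
    {"tx":0,"ty":0,"tz":0.004,"rx":0,"ry":0,"rz":1,"claw":0.08},
    {"tx":0,"ty":0,"tz":0.004,"rx":0,"ry":0,"rz":1,"claw":0.08},
    {"tx":0,"ty":0,"tz":0.004,"rx":0,"ry":0,"rz":1,"claw":0.08},
    {"tx":0,"ty":0,"tz":0.004,"rx":0,"ry":0,"rz":0.6,"claw":0.08},
    {"tx":0,"ty":0,"tz":0,"rx":0,"ry":0,"rz":0,"claw":0.08},
    {"tx":0,"ty":0,"tz":0,"rx":0,"ry":0,"rz":0,"claw":0.08}
  ]
}}

```text
t: 48.6
eef_pos: [501.4, -52.0, 75.1]
orientation: [0.001, 0.514, 0.858, 0.001]
force: [4.1, 2.6, 2.5]
gripper_width: 12.6
grasp_force: 61.0
```

>>> {"op": "move_arm", "data": {
  "steps": [
    {"tx":0,"ty":0,"tz":0,"rx":0,"ry":0,"rz":0,"claw":0.5},
    {"tx":0,"ty":0,"tz":0,"rx":0,"ry":0,"rz":0,"claw":0.5},
    {"tx":0,"ty":0,"tz":-0.4,"rx":0,"ry":0,"rz":0,"claw":0.5},
    {"tx":0,"ty":0,"tz":-0.8,"rx":0,"ry":0,"rz":0,"claw":0.5},
    {"tx":0,"ty":0,"tz":-0.9,"rx":0,"ry":0,"rz":0,"claw":0.5},
    {"tx":0,"ty":0,"tz":0,"rx":0,"ry":0,"rz":0,"claw":0.5}
  ]
}}

```text
t: 49.35
eef_pos: [501.8, -52.4, 140.1]
orientation: [0.002, 0.515, 0.857, 0.001]
force: [1.1, 0.4, 0.2]
gripper_width: 42.3
grasp_force: 0.0
```

```bash
python3 go.py 639.5 135.3 76 181
```

```text
t 49.35 p [501.82 -52.35 140.1 ] psi 118.06 tilt 0.22 w 42.3 gf 0.0 F [1.1 0.4 0.2] T [-0.01  0.03 -0.  ] q1,q6 [-0.104  0.977]
units tx,ty,tz total [3.365 6.985 2.153] rz total -12.587
untilt r [0.038 0.021 0.   ]
after untilt tx,ty,tz [3.361 6.992 2.137]
```

>>> {"op": "move_arm", "data": {
  "steps": [
    {"tx":0.42,"ty":0.874,"tz":0,"rx":0.038,"ry":0.02,"rz":0,"claw":0.5},
    {"tx":0.42,"ty":0.874,"tz":0,"rx":0,"ry":0,"rz":0,"claw":0.5},
    {"tx":0.42,"ty":0.874,"tz":0,"rx":0,"ry":0,"rz":0,"claw":0.5},
    {"tx":0.42,"ty":0.874,"tz":0,"rx":0,"ry":0,"rz":0,"claw":0.5},
    {"tx":0.42,"ty":0.874,"tz":0,"rx":0,"ry":0,"rz":0,"claw":0.5},
    {"tx":0.42,"ty":0.874,"tz":0,"rx":0,"ry":0,"rz":0,"claw":0.5},
    {"tx":0.42,"ty":0.874,"tz":0,"rx":0,"ry":0,"rz":0,"claw":0.5},
    {"tx":0.42,"ty":0.874,"tz":0,"rx":0,"ry":0,"rz":0,"claw":0.5}
  ]
}}

```text
t: 50.35
eef_pos: [638.5, 136.1, 136.8]
orientation: [-0.002, 0.515, 0.857, -0.001]
force: [-0.3, -0.4, 0.2]
gripper_width: 42.8
grasp_force: 0.0
```

>>> {"op": "move_arm", "data": {
  "steps": [
    {"tx":0,"ty":0,"tz":0,"rx":0,"ry":0,"rz":-1,"claw":0.5},
    {"tx":0,"ty":0,"tz":0,"rx":0,"ry":0,"rz":-1,"claw":0.5},
    {"tx":0,"ty":0,"tz":0,"rx":0,"ry":0,"rz":-1,"claw":0.5},
    {"tx":0,"ty":0,"tz":0,"rx":0,"ry":0,"rz":-1,"claw":0.5},
    {"tx":0,"ty":0,"tz":0,"rx":0,"ry":0,"rz":-1,"claw":0.5},
    {"tx":0,"ty":0,"tz":0,"rx":0,"ry":0,"rz":-1,"claw":0.5},
    {"tx":0,"ty":0,"tz":0,"rx":0,"ry":0,"rz":-1,"claw":0.5}
  ]
}}

```text
t: 51.22
eef_pos: [638.0, 135.3, 136.8]
orientation: [-0.002, 0.232, 0.973, -0.0]
force: [-0.3, 0.4, 0.6]
gripper_width: 42.7
grasp_force: 0.0
```

>>> {"op": "move_arm", "data": {
  "steps": [
    {"tx":0,"ty":0,"tz":0,"rx":0,"ry":0,"rz":-1,"claw":0.5},
    {"tx":0,"ty":0,"tz":0,"rx":0,"ry":0,"rz":-1,"claw":0.5},
    {"tx":0,"ty":0,"tz":0,"rx":0,"ry":0,"rz":-1,"claw":0.5},
    {"tx":0,"ty":0,"tz":0,"rx":0,"ry":0,"rz":-1,"claw":0.5},
    {"tx":0,"ty":0,"tz":0,"rx":0,"ry":0,"rz":-1,"claw":0.5},
    {"tx":0,"ty":0,"tz":0,"rx":0,"ry":0,"rz":-0.6,"claw":0.5},
    {"tx":0,"ty":0,"tz":0,"rx":0,"ry":0,"rz":0,"claw":0.5}
  ]
}}

```text
t: 52.1
eef_pos: [638.0, 135.3, 136.9]
orientation: [-0.002, -0.009, 1.0, 0.0]
force: [0.5, -0.8, -0.1]
gripper_width: 42.6
grasp_force: 0.0
```

```bash
python3 go.py 639.5 135.3 76 181
```

```text
t 52.1 p [638.02 135.34 136.89] psi -178.96 tilt 0.25 w 42.6 gf 0.0 F [ 0.5 -0.8 -0.1] T [-0.02 -0.04  0.  ] q1,q6 [0.209 0.19 ]
units tx,ty,tz total [-0.058 -0.003  2.03 ] rz total 0.008
untilt r [ 0.003 -0.05  -0.   ]
after untilt tx,ty,tz [-4.90e-02 -2.00e-03  2.03e+00]
```

>>> {"op": "move_arm", "data": {
  "steps": [
    {"tx":-0.05,"ty":0,"tz":0.8,"rx":0,"ry":-0.05,"rz":0,"claw":0.5},
    {"tx":0,"ty":0,"tz":0.8,"rx":0,"ry":0,"rz":0,"claw":0.5},
    {"tx":0,"ty":0,"tz":0.44,"rx":0,"ry":0,"rz":0,"claw":0.5},
    {"tx":0,"ty":0,"tz":0,"rx":0,"ry":0,"rz":0,"claw":0.5},
    {"tx":0,"ty":0,"tz":0,"rx":0,"ry":0,"rz":0,"claw":0.08},
    {"tx":0,"ty":0,"tz":0,"rx":0,"ry":0,"rz":0,"claw":0.08},
    {"tx":0,"ty":0,"tz":0,"rx":0,"ry":0,"rz":0,"claw":0.08},
    {"tx":0,"ty":0,"tz":0,"rx":0,"ry":0,"rz":0,"claw":0.08}
  ]
}}

```text
t: 53.1
eef_pos: [640.4, 135.2, 77.2]
orientation: [0.001, -0.009, 1.0, 0.0]
force: [-0.9, -3.5, 6.1]
gripper_width: 12.9
grasp_force: 61.5
```

>>> {"op": "move_arm", "data": {
  "steps": [
    {"tx":0,"ty":0,"tz":0.006,"rx":0,"ry":0,"rz":1,"claw":0.08},
    {"tx":0,"ty":0,"tz":0.006,"rx":0,"ry":0,"rz":1,"claw":0.08},
    {"tx":0,"ty":0,"tz":0.006,"rx":0,"ry":0,"rz":1,"claw":0.08},
    {"tx":0,"ty":0,"tz":0.006,"rx":0,"ry":0,"rz":1,"claw":0.08},
    {"tx":0,"ty":0,"tz":0.006,"rx":0,"ry":0,"rz":1,"claw":0.08},
    {"tx":0,"ty":0,"tz":0.006,"rx":0,"ry":0,"rz":1,"claw":0.08},
    {"tx":0,"ty":0,"tz":0.006,"rx":0,"ry":0,"rz":1,"claw":0.08}
  ]
}}

```text
t: 53.98
eef_pos: [640.6, 135.5, 76.0]
orientation: [0.001, 0.293, 0.956, 0.001]
force: [0.7, -1.4, 5.0]
gripper_width: 13.3
grasp_force: 61.6
```

>>> {"op": "move_arm", "data": {
  "steps": [
    {"tx":0,"ty":0,"tz":0.006,"rx":0,"ry":0,"rz":1,"claw":0.08},
    {"tx":0,"ty":0,"tz":0.006,"rx":0,"ry":0,"rz":1,"claw":0.08},
    {"tx":0,"ty":0,"tz":0.006,"rx":0,"ry":0,"rz":1,"claw":0.08},
    {"tx":0,"ty":0,"tz":0.006,"rx":0,"ry":0,"rz":1,"claw":0.08},
    {"tx":0,"ty":0,"tz":0.006,"rx":0,"ry":0,"rz":1,"claw":0.08},
    {"tx":0,"ty":0,"tz":0.006,"rx":0,"ry":0,"rz":0.6,"claw":0.08},
    {"tx":0,"ty":0,"tz":0,"rx":0,"ry":0,"rz":0,"claw":0.08},
    {"tx":0,"ty":0,"tz":0,"rx":0,"ry":0,"rz":0,"claw":0.08}
  ]
}}

```text
t: 54.98
eef_pos: [640.8, 135.7, 75.1]
orientation: [0.001, 0.515, 0.857, 0.001]
force: [1.3, -0.4, 6.1]
gripper_width: 12.8
grasp_force: 61.6
```

>>> {"op": "move_arm", "data": {
  "steps": [
    {"tx":0,"ty":0,"tz":0,"rx":0,"ry":0,"rz":0,"claw":0.5},
    {"tx":0,"ty":0,"tz":0,"rx":0,"ry":0,"rz":0,"claw":0.5},
    {"tx":0,"ty":0,"tz":-0.4,"rx":0,"ry":0,"rz":0,"claw":0.5},
    {"tx":0,"ty":0,"tz":-0.8,"rx":0,"ry":0,"rz":0,"claw":0.5},
    {"tx":0,"ty":0,"tz":-0.9,"rx":0,"ry":0,"rz":0,"claw":0.5},
    {"tx":0,"ty":0,"tz":0,"rx":0,"ry":0,"rz":0,"claw":0.5}
  ]
}}

```text
t: 55.72
eef_pos: [641.0, 135.7, 139.8]
orientation: [0.002, 0.515, 0.857, 0.002]
force: [0.2, 0.6, -0.3]
gripper_width: 42.6
grasp_force: 0.0
```

```bash
python3 go.py 481.3 117 76 118
python3 - <<'E'
from h import *
a=bot.get_image("scene"); cv2.imwrite("pics/s8.png",cv2.resize(a[130:250,210:340],(780,600)[:2],interpolation=3))
E
```

```text
t 55.73 p [640.99 135.75 139.8 ] psi 118.06 tilt 0.29 w 42.6 gf 0.0 F [ 0.2  0.6 -0.3] T [-0.05 -0.02  0.03] q1,q6 [0.209 1.29 ]
units tx,ty,tz total [ 1.954 -5.002  2.1  ] rz total 0.012
untilt r [0.057 0.013 0.   ]
after untilt tx,ty,tz [ 1.952 -4.991  2.127]
```

View pics/s8.png

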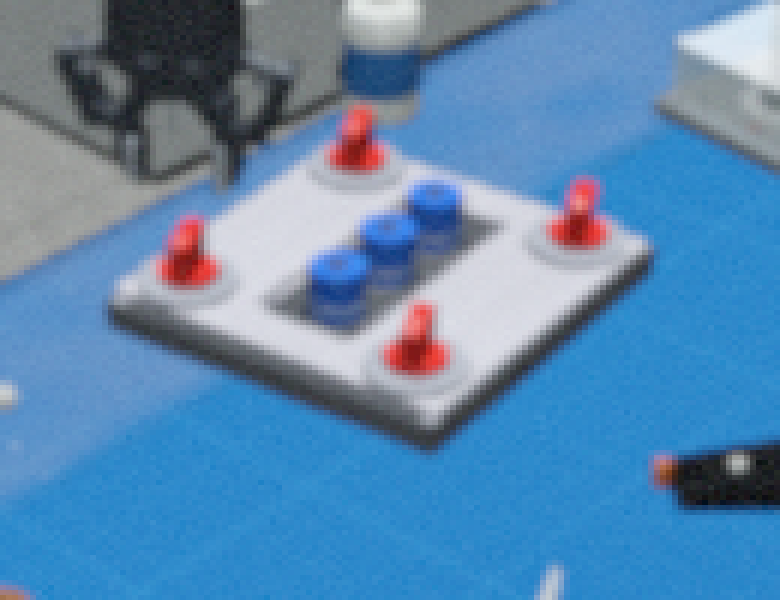

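>>> {"op": "move_arm", "data": {
  "steps": [
    {"tx":0,"ty":0,"tz":0.8,"rx":0.057,"ry":0.013,"rz":0,"claw":0.5},
    {"tx":0,"ty":0,"tz":0.8,"rx":0,"ry":0,"rz":0,"claw":0.5},
    {"tx":0,"ty":0,"tz":0.55,"rx":0,"ry":0,"rz":0,"claw":0.5},
    {"tx":0,"ty":0,"tz":0,"rx":0,"ry":0,"rz":0,"claw":0.5},
    {"tx":0,"ty":0,"tz":0,"rx":0,"ry":0,"rz":0,"claw":0.08},
    {"tx":0,"ty":0,"tz":0,"rx":0,"ry":0,"rz":0,"claw":0.08},
    {"tx":0,"ty":0,"tz":0,"rx":0,"ry":0,"rz":0,"claw":0.08},
    {"tx":0,"ty":0,"tz":0,"rx":0,"ry":0,"rz":0,"claw":0.08}
  ]
}}

```text
t: 56.78
eef_pos: [640.5, 135.8, 73.3]
orientation: [-0.001, 0.515, 0.857, -0.001]
force: [4.4, 3.0, 6.4]
gripper_width: 12.9
grasp_force: 61.9
```

>>> {"op": "move_arm", "data": {
  "steps": [
    {"tx":0,"ty":0,"tz":0.004,"rx":0,"ry":0,"rz":1,"claw":0.08},
    {"tx":0,"ty":0,"tz":0.004,"rx":0,"ry":0,"rz":1,"claw":0.08},
    {"tx":0,"ty":0,"tz":0.004,"rx":0,"ry":0,"rz":1,"claw":0.08},
    {"tx":0,"ty":0,"tz":0.004,"rx":0,"ry":0,"rz":1,"claw":0.08},
    {"tx":0,"ty":0,"tz":0.004,"rx":0,"ry":0,"rz":1,"claw":0.08},
    {"tx":0,"ty":0,"tz":0.004,"rx":0,"ry":0,"rz":1,"claw":0.08},
    {"tx":0,"ty":0,"tz":0.004,"rx":0,"ry":0,"rz":1,"claw":0.08}
  ]
}}

```text
t: 57.65
eef_pos: [640.9, 136.0, 72.3]
orientation: [-0.0, 0.749, 0.662, -0.0]
force: [8.3, 4.4, 1.3]
gripper_width: 12.9
grasp_force: 61.2
```

>>> {"op": "move_arm", "data": {
  "steps": [
    {"tx":0,"ty":0,"tz":0.004,"rx":0,"ry":0,"rz":1,"claw":0.08},
    {"tx":0,"ty":0,"tz":0.004,"rx":0,"ry":0,"rz":1,"claw":0.08},
    {"tx":0,"ty":0,"tz":0.004,"rx":0,"ry":0,"rz":1,"claw":0.08},
    {"tx":0,"ty":0,"tz":0.004,"rx":0,"ry":0,"rz":1,"claw":0.08},
    {"tx":0,"ty":0,"tz":0.004,"rx":0,"ry":0,"rz":1,"claw":0.08},
    {"tx":0,"ty":0,"tz":0.004,"rx":0,"ry":0,"rz":1,"claw":0.08},
    {"tx":0,"ty":0,"tz":0,"rx":0,"ry":0,"rz":0.4,"claw":0.08},
    {"tx":0,"ty":0,"tz":0,"rx":0,"ry":0,"rz":0,"claw":0.08},
    {"tx":0,"ty":0,"tz":0,"rx":0,"ry":0,"rz":0,"claw":0.08}
  ]
}}

```text
t: 58.78
eef_pos: [641.2, 135.9, 71.4]
orientation: [-0.0, 0.902, 0.431, -0.0]
force: [11.1, 4.1, -2.5]
gripper_width: 13.2
grasp_force: 60.7
```

```bash
python3 go.py
```

```text
t 58.77 p [641.24 135.93  71.4 ] psi 51.06 tilt 0.04 w 13.2 gf 60.7 F [11.1  4.1 -2.5] T [ 0.88 -2.62 -0.04] q1,q6 [0.209 2.459]
untilt r [-0.006  0.004 -0.   ]
```

>>> {"op": "move_arm", "data": {
  "steps": [
    {"tx":0,"ty":0,"tz":0,"rx":0,"ry":0,"rz":0,"claw":0.5},
    {"tx":0,"ty":0,"tz":0,"rx":0,"ry":0,"rz":0,"claw":0.5},
    {"tx":0,"ty":0,"tz":-0.4,"rx":0,"ry":0,"rz":0,"claw":0.5},
    {"tx":0,"ty":0,"tz":-0.8,"rx":0,"ry":0,"rz":0,"claw":0.5},
    {"tx":0,"ty":0,"tz":-0.9,"rx":0,"ry":0,"rz":0,"claw":0.5}
  ]
}}

```text
t: 59.4
eef_pos: [639.5, 135.4, 135.0]
orientation: [-0.001, 0.902, 0.431, -0.002]
force: [0.5, 0.4, 0.4]
gripper_width: 42.8
grasp_force: 0.0
```

>>> {"op": "move_arm", "data": {
  "steps": [
    {"tx":-0.975,"ty":0.04,"tz":0,"rx":0,"ry":0,"rz":0,"claw":0.5},
    {"tx":-0.975,"ty":0.04,"tz":0,"rx":0,"ry":0,"rz":0,"claw":0.5},
    {"tx":-0.975,"ty":0.04,"tz":0,"rx":0,"ry":0,"rz":0,"claw":0.5},
    {"tx":-0.975,"ty":0.04,"tz":0,"rx":0,"ry":0,"rz":0,"claw":0.5},
    {"tx":-0.975,"ty":0.04,"tz":0,"rx":0,"ry":0,"rz":0,"claw":0.5},
    {"tx":-0.975,"ty":0.04,"tz":0,"rx":0,"ry":0,"rz":0,"claw":0.5},
    {"tx":-0.975,"ty":0.04,"tz":0,"rx":0,"ry":0,"rz":0,"claw":0.5},
    {"tx":-0.975,"ty":0.04,"tz":0,"rx":0,"ry":0,"rz":0,"claw":0.5}
  ]
}}

```text
t: 60.4
eef_pos: [499.7, -53.3, 135.3]
orientation: [-0.0, 0.902, 0.431, -0.002]
force: [-0.2, 0.1, 0.5]
gripper_width: 42.3
grasp_force: 0.0
```

>>> {"op": "move_arm", "data": {
  "steps": [
    {"tx":0,"ty":0,"tz":0,"rx":0,"ry":0,"rz":-1,"claw":0.5},
    {"tx":0,"ty":0,"tz":0,"rx":0,"ry":0,"rz":-1,"claw":0.5},
    {"tx":0,"ty":0,"tz":0,"rx":0,"ry":0,"rz":-1,"claw":0.5},
    {"tx":0,"ty":0,"tz":0,"rx":0,"ry":0,"rz":-1,"claw":0.5},
    {"tx":0,"ty":0,"tz":0,"rx":0,"ry":0,"rz":-1,"claw":0.5},
    {"tx":0,"ty":0,"tz":0,"rx":0,"ry":0,"rz":-1,"claw":0.5},
    {"tx":0,"ty":0,"tz":0,"rx":0,"ry":0,"rz":-1,"claw":0.5}
  ]
}}

```text
t: 61.28
eef_pos: [500.3, -52.6, 135.3]
orientation: [-0.001, 0.73, 0.683, -0.002]
force: [-0.1, -0.1, 0.9]
gripper_width: 42.7
grasp_force: 0.0
```

>>> {"op": "move_arm", "data": {
  "steps": [
    {"tx":0,"ty":0,"tz":0,"rx":0,"ry":0,"rz":-1,"claw":0.5},
    {"tx":0,"ty":0,"tz":0,"rx":0,"ry":0,"rz":-1,"claw":0.5},
    {"tx":0,"ty":0,"tz":0,"rx":0,"ry":0,"rz":-1,"claw":0.5},
    {"tx":0,"ty":0,"tz":0,"rx":0,"ry":0,"rz":-1,"claw":0.5},
    {"tx":0,"ty":0,"tz":0,"rx":0,"ry":0,"rz":-1,"claw":0.5},
    {"tx":0,"ty":0,"tz":0,"rx":0,"ry":0,"rz":-1,"claw":0.5},
    {"tx":0,"ty":0,"tz":0,"rx":0,"ry":0,"rz":-0.4,"claw":0.5},
    {"tx":0,"ty":0,"tz":0,"rx":0,"ry":0,"rz":0,"claw":0.5}
  ]
}}

```text
t: 62.28
eef_pos: [500.3, -52.6, 134.8]
orientation: [-0.001, 0.515, 0.857, -0.001]
force: [0.2, -0.4, -0.5]
gripper_width: 42.7
grasp_force: 0.0
```

```bash
python3 go.py 501.1 -52.1 73 118
```

```text
t 62.27 p [500.25 -52.59 134.83] psi 118.0 tilt 0.22 w 42.7 gf 0.0 F [ 0.2 -0.4 -0.5] T [-0.05 -0.01  0.01] q1,q6 [-0.104  0.978]
units tx,ty,tz total [-1.000e-03  4.000e-02  2.061e+00] rz total -0.0
untilt r [-0.043 -0.011  0.   ]
after untilt tx,ty,tz [1.000e-03 3.300e-02 2.061e+00]
```

>>> {"op": "move_arm", "data": {
  "steps": [
    {"tx":0,"ty":0.035,"tz":0.8,"rx":-0.04,"ry":-0.01,"rz":0,"claw":0.5},
    {"tx":0,"ty":0,"tz":0.8,"rx":0,"ry":0,"rz":0,"claw":0.5},
    {"tx":0,"ty":0,"tz":0.46,"rx":0,"ry":0,"rz":0,"claw":0.5},
    {"tx":0,"ty":0,"tz":0,"rx":0,"ry":0,"rz":0,"claw":0.5},
    {"tx":0,"ty":0,"tz":0,"rx":0,"ry":0,"rz":0,"claw":0.08},
    {"tx":0,"ty":0,"tz":0,"rx":0,"ry":0,"rz":0,"claw":0.08},
    {"tx":0,"ty":0,"tz":0,"rx":0,"ry":0,"rz":0,"claw":0.08},
    {"tx":0,"ty":0,"tz":0,"rx":0,"ry":0,"rz":0,"claw":0.08}
  ]
}}

```text
t: 63.28
eef_pos: [501.5, -52.2, 73.5]
orientation: [0.0, 0.515, 0.857, 0.0]
force: [-3.0, -1.1, 7.1]
gripper_width: 12.5
grasp_force: 61.6
```

>>> {"op": "move_arm", "data": {
  "steps": [
    {"tx":0,"ty":0,"tz":0.004,"rx":0,"ry":0,"rz":1,"claw":0.08},
    {"tx":0,"ty":0,"tz":0.004,"rx":0,"ry":0,"rz":1,"claw":0.08},
    {"tx":0,"ty":0,"tz":0.004,"rx":0,"ry":0,"rz":1,"claw":0.08},
    {"tx":0,"ty":0,"tz":0.004,"rx":0,"ry":0,"rz":1,"claw":0.08},
    {"tx":0,"ty":0,"tz":0.004,"rx":0,"ry":0,"rz":1,"claw":0.08},
    {"tx":0,"ty":0,"tz":0.004,"rx":0,"ry":0,"rz":1,"claw":0.08},
    {"tx":0,"ty":0,"tz":0.004,"rx":0,"ry":0,"rz":1,"claw":0.08}
  ]
}}

```text
t: 64.15
eef_pos: [501.6, -52.2, 72.6]
orientation: [0.0, 0.75, 0.662, 0.0]
force: [-0.4, -1.3, 1.9]
gripper_width: 12.6
grasp_force: 60.9
```

>>> {"op": "move_arm", "data": {
  "steps": [
    {"tx":0,"ty":0,"tz":0.004,"rx":0,"ry":0,"rz":1,"claw":0.08},
    {"tx":0,"ty":0,"tz":0.004,"rx":0,"ry":0,"rz":1,"claw":0.08},
    {"tx":0,"ty":0,"tz":0.004,"rx":0,"ry":0,"rz":1,"claw":0.08},
    {"tx":0,"ty":0,"tz":0.004,"rx":0,"ry":0,"rz":1,"claw":0.08},
    {"tx":0,"ty":0,"tz":0.004,"rx":0,"ry":0,"rz":1,"claw":0.08},
    {"tx":0,"ty":0,"tz":0.004,"rx":0,"ry":0,"rz":1,"claw":0.08},
    {"tx":0,"ty":0,"tz":0,"rx":0,"ry":0,"rz":0.4,"claw":0.08},
    {"tx":0,"ty":0,"tz":0,"rx":0,"ry":0,"rz":0,"claw":0.08},
    {"tx":0,"ty":0,"tz":0,"rx":0,"ry":0,"rz":0,"claw":0.08}
  ]
}}

```text
t: 65.28
eef_pos: [501.5, -52.3, 71.5]
orientation: [0.0, 0.902, 0.431, 0.0]
force: [2.1, -4.7, 3.3]
gripper_width: 12.8
grasp_force: 60.9
```

>>> {"op": "move_arm", "data": {
  "steps": [
    {"tx":0,"ty":0,"tz":0,"rx":0,"ry":0,"rz":0,"claw":0.5},
    {"tx":0,"ty":0,"tz":0,"rx":0,"ry":0,"rz":0,"claw":0.5},
    {"tx":0,"ty":0,"tz":-0.4,"rx":0,"ry":0,"rz":0,"claw":0.5},
    {"tx":0,"ty":0,"tz":-0.8,"rx":0,"ry":0,"rz":0,"claw":0.5},
    {"tx":0,"ty":0,"tz":-0.9,"rx":0,"ry":0,"rz":0,"claw":0.5}
  ]
}}

```text
t: 65.9
eef_pos: [500.8, -52.0, 135.4]
orientation: [-0.0, 0.902, 0.431, -0.0]
force: [0.6, -0.6, -0.1]
gripper_width: 42.8
grasp_force: 0.0
```

>>> {"op": "move_arm", "data": {
  "steps": [
    {"tx":0.794,"ty":-0.812,"tz":0,"rx":0,"ry":0,"rz":0,"claw":0.5},
    {"tx":0.794,"ty":-0.812,"tz":0,"rx":0,"ry":0,"rz":0,"claw":0.5},
    {"tx":0.794,"ty":-0.812,"tz":0,"rx":0,"ry":0,"rz":0,"claw":0.5},
    {"tx":0.794,"ty":-0.812,"tz":0,"rx":0,"ry":0,"rz":0,"claw":0.5},
    {"tx":0.794,"ty":-0.812,"tz":0,"rx":0,"ry":0,"rz":0,"claw":0.5},
    {"tx":0,"ty":0,"tz":0,"rx":0,"ry":0,"rz":-1,"claw":0.5},
    {"tx":0,"ty":0,"tz":0,"rx":0,"ry":0,"rz":-1,"claw":0.5},
    {"tx":0,"ty":0,"tz":0,"rx":0,"ry":0,"rz":-1,"claw":0.5},
    {"tx":0,"ty":0,"tz":0,"rx":0,"ry":0,"rz":-1,"claw":0.5},
    {"tx":0,"ty":0,"tz":0,"rx":0,"ry":0,"rz":-1,"claw":0.5}
  ]
}}

```text
t: 67.15
eef_pos: [481.2, 117.2, 134.9]
orientation: [-0.0, 0.787, 0.617, -0.0]
force: [0.4, 0.6, -0.9]
gripper_width: 42.8
grasp_force: 0.0
```

>>> {"op": "move_arm", "data": {
  "steps": [
    {"tx":0,"ty":0,"tz":0,"rx":0,"ry":0,"rz":-1,"claw":0.5},
    {"tx":0,"ty":0,"tz":0,"rx":0,"ry":0,"rz":-1,"claw":0.5},
    {"tx":0,"ty":0,"tz":0,"rx":0,"ry":0,"rz":-1,"claw":0.5},
    {"tx":0,"ty":0,"tz":0,"rx":0,"ry":0,"rz":-1,"claw":0.5},
    {"tx":0,"ty":0,"tz":0,"rx":0,"ry":0,"rz":-1,"claw":0.5},
    {"tx":0,"ty":0,"tz":0,"rx":0,"ry":0,"rz":-1,"claw":0.5},
    {"tx":0,"ty":0,"tz":0,"rx":0,"ry":0,"rz":-1,"claw":0.5},
    {"tx":0,"ty":0,"tz":0,"rx":0,"ry":0,"rz":-1,"claw":0.5},
    {"tx":0,"ty":0,"tz":0,"rx":0,"ry":0,"rz":-0.4,"claw":0.5},
    {"tx":0,"ty":0,"tz":0,"rx":0,"ry":0,"rz":0,"claw":0.5}
  ]
}}

```text
t: 68.4
eef_pos: [481.2, 117.2, 134.5]
orientation: [-0.0, 0.515, 0.857, -0.0]
force: [-0.6, -0.5, 0.3]
gripper_width: 42.6
grasp_force: 0.0
```

```bash
python3 go.py 481.3 117 73 118
```

```text
t 68.4 p [481.25 117.17 134.48] psi 118.01 tilt 0.02 w 42.6 gf 0.0 F [-0.6 -0.5  0.3] T [-0.02  0.03  0.  ] q1,q6 [0.239 1.321]
units tx,ty,tz total [-6.000e-03 -1.000e-03  2.049e+00] rz total 0.002
untilt r [-0.002 -0.003  0.   ]
after untilt tx,ty,tz [-6.000e-03 -1.000e-03  2.049e+00]
```

>>> {"op": "move_arm", "data": {
  "steps": [
    {"tx":0,"ty":0,"tz":0.8,"rx":0,"ry":0,"rz":0,"claw":0.5},
    {"tx":0,"ty":0,"tz":0.8,"rx":0,"ry":0,"rz":0,"claw":0.5},
    {"tx":0,"ty":0,"tz":0.45,"rx":0,"ry":0,"rz":0,"claw":0.5},
    {"tx":0,"ty":0,"tz":0,"rx":0,"ry":0,"rz":0,"claw":0.5},
    {"tx":0,"ty":0,"tz":0,"rx":0,"ry":0,"rz":0,"claw":0.08},
    {"tx":0,"ty":0,"tz":0,"rx":0,"ry":0,"rz":0,"claw":0.08},
    {"tx":0,"ty":0,"tz":0,"rx":0,"ry":0,"rz":0,"claw":0.08},
    {"tx":0,"ty":0,"tz":0,"rx":0,"ry":0,"rz":0,"claw":0.08}
  ]
}}

```text
t: 69.4
eef_pos: [481.7, 117.3, 73.5]
orientation: [0.0, 0.515, 0.857, 0.0]
force: [-1.3, -0.6, 5.4]
gripper_width: 12.7
grasp_force: 61.4
```

>>> {"op": "move_arm", "data": {
  "steps": [
    {"tx":0,"ty":0,"tz":0.004,"rx":0,"ry":0,"rz":1,"claw":0.08},
    {"tx":0,"ty":0,"tz":0.004,"rx":0,"ry":0,"rz":1,"claw":0.08},
    {"tx":0,"ty":0,"tz":0.004,"rx":0,"ry":0,"rz":1,"claw":0.08},
    {"tx":0,"ty":0,"tz":0.004,"rx":0,"ry":0,"rz":1,"claw":0.08},
    {"tx":0,"ty":0,"tz":0.004,"rx":0,"ry":0,"rz":1,"claw":0.08},
    {"tx":0,"ty":0,"tz":0.004,"rx":0,"ry":0,"rz":1,"claw":0.08},
    {"tx":0,"ty":0,"tz":0.004,"rx":0,"ry":0,"rz":1,"claw":0.08}
  ]
}}

```text
t: 70.28
eef_pos: [482.0, 117.4, 72.5]
orientation: [0.0, 0.75, 0.662, 0.001]
force: [2.7, 0.8, -1.6]
gripper_width: 13.1
grasp_force: 60.2
```

>>> {"op": "move_arm", "data": {
  "steps": [
    {"tx":0,"ty":0,"tz":0.004,"rx":0,"ry":0,"rz":1,"claw":0.08},
    {"tx":0,"ty":0,"tz":0.004,"rx":0,"ry":0,"rz":1,"claw":0.08},
    {"tx":0,"ty":0,"tz":0.004,"rx":0,"ry":0,"rz":1,"claw":0.08},
    {"tx":0,"ty":0,"tz":0.004,"rx":0,"ry":0,"rz":1,"claw":0.08},
    {"tx":0,"ty":0,"tz":0.004,"rx":0,"ry":0,"rz":1,"claw":0.08},
    {"tx":0,"ty":0,"tz":0.004,"rx":0,"ry":0,"rz":1,"claw":0.08},
    {"tx":0,"ty":0,"tz":0,"rx":0,"ry":0,"rz":0.4,"claw":0.08},
    {"tx":0,"ty":0,"tz":0,"rx":0,"ry":0,"rz":0,"claw":0.08},
    {"tx":0,"ty":0,"tz":0,"rx":0,"ry":0,"rz":0,"claw":0.08}
  ]
}}

```text
t: 71.4
eef_pos: [482.2, 117.3, 71.6]
orientation: [0.0, 0.902, 0.431, 0.001]
force: [4.2, 1.8, -7.1]
gripper_width: 13.0
grasp_force: 59.6
```

>>> {"op": "move_arm", "data": {
  "steps": [
    {"tx":0,"ty":0,"tz":0,"rx":0,"ry":0,"rz":0,"claw":0.5},
    {"tx":0,"ty":0,"tz":0,"rx":0,"ry":0,"rz":0,"claw":0.5},
    {"tx":0,"ty":0,"tz":-0.4,"rx":0,"ry":0,"rz":0,"claw":0.5},
    {"tx":0,"ty":0,"tz":-0.8,"rx":0,"ry":0,"rz":0,"claw":0.5},
    {"tx":0,"ty":0,"tz":-0.9,"rx":0,"ry":0,"rz":0,"claw":0.5}
  ]
}}

```text
t: 72.03
eef_pos: [481.0, 117.1, 135.4]
orientation: [-0.0, 0.902, 0.431, -0.0]
force: [1.0, -0.4, 0.1]
gripper_width: 42.8
grasp_force: 0.0
```

>>> {"op": "move_arm", "data": {
  "steps": [
    {"tx":-0.018,"ty":0.975,"tz":0,"rx":0,"ry":0,"rz":0,"claw":0.5},
    {"tx":-0.018,"ty":0.975,"tz":0,"rx":0,"ry":0,"rz":0,"claw":0.5},
    {"tx":-0.018,"ty":0.975,"tz":0,"rx":0,"ry":0,"rz":0,"claw":0.5},
    {"tx":-0.018,"ty":0.975,"tz":0,"rx":0,"ry":0,"rz":0,"claw":0.5},
    {"tx":-0.018,"ty":0.975,"tz":0,"rx":0,"ry":0,"rz":0,"claw":0.5},
    {"tx":-0.018,"ty":0.975,"tz":0,"rx":0,"ry":0,"rz":0,"claw":0.5},
    {"tx":-0.018,"ty":0.975,"tz":0,"rx":0,"ry":0,"rz":0,"claw":0.5},
    {"tx":-0.018,"ty":0.975,"tz":0,"rx":0,"ry":0,"rz":0,"claw":0.5}
  ]
}}

```text
t: 73.03
eef_pos: [661.1, -34.0, 134.9]
orientation: [-0.0, 0.902, 0.431, -0.0]
force: [0.0, 0.5, -0.1]
gripper_width: 43.0
grasp_force: 0.0
```

>>> {"op": "move_arm", "data": {
  "steps": [
    {"tx":0,"ty":0,"tz":0,"rx":0,"ry":0,"rz":-1,"claw":0.5},
    {"tx":0,"ty":0,"tz":0,"rx":0,"ry":0,"rz":-1,"claw":0.5},
    {"tx":0,"ty":0,"tz":0,"rx":0,"ry":0,"rz":-1,"claw":0.5},
    {"tx":0,"ty":0,"tz":0,"rx":0,"ry":0,"rz":-1,"claw":0.5},
    {"tx":0,"ty":0,"tz":0,"rx":0,"ry":0,"rz":-1,"claw":0.5},
    {"tx":0,"ty":0,"tz":0,"rx":0,"ry":0,"rz":-1,"claw":0.5},
    {"tx":0,"ty":0,"tz":0,"rx":0,"ry":0,"rz":-1,"claw":0.5}
  ]
}}

```text
t: 73.9
eef_pos: [660.5, -33.3, 134.9]
orientation: [-0.0, 0.73, 0.683, -0.0]
force: [0.8, -0.7, 0.2]
gripper_width: 42.8
grasp_force: 0.0
```

>>> {"op": "move_arm", "data": {
  "steps": [
    {"tx":0,"ty":0,"tz":0,"rx":0,"ry":0,"rz":-1,"claw":0.5},
    {"tx":0,"ty":0,"tz":0,"rx":0,"ry":0,"rz":-1,"claw":0.5},
    {"tx":0,"ty":0,"tz":0,"rx":0,"ry":0,"rz":-1,"claw":0.5},
    {"tx":0,"ty":0,"tz":0,"rx":0,"ry":0,"rz":-1,"claw":0.5},
    {"tx":0,"ty":0,"tz":0,"rx":0,"ry":0,"rz":-1,"claw":0.5},
    {"tx":0,"ty":0,"tz":0,"rx":0,"ry":0,"rz":-1,"claw":0.5},
    {"tx":0,"ty":0,"tz":0,"rx":0,"ry":0,"rz":-0.4,"claw":0.5},
    {"tx":0,"ty":0,"tz":0,"rx":0,"ry":0,"rz":0,"claw":0.5}
  ]
}}

```text
t: 74.9
eef_pos: [660.5, -33.3, 134.3]
orientation: [-0.0, 0.515, 0.857, -0.0]
force: [-0.4, -0.1, 1.0]
gripper_width: 42.8
grasp_force: 0.0
```

```bash
python3 go.py 660.3 -33.3 73 118
```

```text
t 74.9 p [660.48 -33.31 134.35] psi 118.0 tilt 0.02 w 42.8 gf 0.0 F [-0.4 -0.1  1. ] T [-0.03  0.02  0.02] q1,q6 [-0.05   1.032]
units tx,ty,tz total [ 0.003 -0.004  2.045] rz total 0.0
untilt r [-0.004 -0.002  0.   ]
after untilt tx,ty,tz [ 0.003 -0.005  2.045]
```

>>> {"op": "move_arm", "data": {
  "steps": [
    {"tx":0,"ty":0,"tz":0.8,"rx":0,"ry":0,"rz":0,"claw":0.5},
    {"tx":0,"ty":0,"tz":0.8,"rx":0,"ry":0,"rz":0,"claw":0.5},
    {"tx":0,"ty":0,"tz":0.45,"rx":0,"ry":0,"rz":0,"claw":0.5},
    {"tx":0,"ty":0,"tz":0,"rx":0,"ry":0,"rz":0,"claw":0.5},
    {"tx":0,"ty":0,"tz":0,"rx":0,"ry":0,"rz":0,"claw":0.08},
    {"tx":0,"ty":0,"tz":0,"rx":0,"ry":0,"rz":0,"claw":0.08},
    {"tx":0,"ty":0,"tz":0,"rx":0,"ry":0,"rz":0,"claw":0.08},
    {"tx":0,"ty":0,"tz":0,"rx":0,"ry":0,"rz":0,"claw":0.08}
  ]
}}

```text
t: 75.9
eef_pos: [660.9, -33.4, 73.5]
orientation: [0.0, 0.515, 0.857, 0.0]
force: [-1.7, -0.4, 6.5]
gripper_width: 12.9
grasp_force: 61.9
```

>>> {"op": "move_arm", "data": {
  "steps": [
    {"tx":0,"ty":0,"tz":0.004,"rx":0,"ry":0,"rz":1,"claw":0.08},
    {"tx":0,"ty":0,"tz":0.004,"rx":0,"ry":0,"rz":1,"claw":0.08},
    {"tx":0,"ty":0,"tz":0.004,"rx":0,"ry":0,"rz":1,"claw":0.08},
    {"tx":0,"ty":0,"tz":0.004,"rx":0,"ry":0,"rz":1,"claw":0.08},
    {"tx":0,"ty":0,"tz":0.004,"rx":0,"ry":0,"rz":1,"claw":0.08},
    {"tx":0,"ty":0,"tz":0.004,"rx":0,"ry":0,"rz":1,"claw":0.08},
    {"tx":0,"ty":0,"tz":0.004,"rx":0,"ry":0,"rz":1,"claw":0.08}
  ]
}}

```text
t: 76.78
eef_pos: [661.1, -33.5, 72.4]
orientation: [0.0, 0.75, 0.662, 0.0]
force: [0.9, -1.9, 2.5]
gripper_width: 13.2
grasp_force: 61.6
```

>>> {"op": "move_arm", "data": {
  "steps": [
    {"tx":0,"ty":0,"tz":0.004,"rx":0,"ry":0,"rz":1,"claw":0.08},
    {"tx":0,"ty":0,"tz":0.004,"rx":0,"ry":0,"rz":1,"claw":0.08},
    {"tx":0,"ty":0,"tz":0.004,"rx":0,"ry":0,"rz":1,"claw":0.08},
    {"tx":0,"ty":0,"tz":0.004,"rx":0,"ry":0,"rz":1,"claw":0.08},
    {"tx":0,"ty":0,"tz":0.004,"rx":0,"ry":0,"rz":1,"claw":0.08},
    {"tx":0,"ty":0,"tz":0.004,"rx":0,"ry":0,"rz":1,"claw":0.08},
    {"tx":0,"ty":0,"tz":0,"rx":0,"ry":0,"rz":0.4,"claw":0.08},
    {"tx":0,"ty":0,"tz":0,"rx":0,"ry":0,"rz":0,"claw":0.08},
    {"tx":0,"ty":0,"tz":0,"rx":0,"ry":0,"rz":0,"claw":0.08}
  ]
}}

```text
t: 77.9
eef_pos: [661.1, -33.5, 71.4]
orientation: [0.0, 0.902, 0.432, 0.0]
force: [4.6, -3.1, 3.0]
gripper_width: 13.1
grasp_force: 61.5
```

>>> {"op": "move_arm", "data": {
  "steps": [
    {"tx":0,"ty":0,"tz":0,"rx":0,"ry":0,"rz":0,"claw":0.5},
    {"tx":0,"ty":0,"tz":0,"rx":0,"ry":0,"rz":0,"claw":0.5},
    {"tx":0,"ty":0,"tz":-0.4,"rx":0,"ry":0,"rz":0,"claw":0.5},
    {"tx":0,"ty":0,"tz":-0.8,"rx":0,"ry":0,"rz":0,"claw":0.5},
    {"tx":0,"ty":0,"tz":-1,"rx":0,"ry":0,"rz":0,"claw":0.5},
    {"tx":0,"ty":0,"tz":-1,"rx":0,"ry":0,"rz":0,"claw":0.5},
    {"tx":0,"ty":0,"tz":-1,"rx":0,"ry":0,"rz":0,"claw":0.5},
    {"tx":0,"ty":0,"tz":0,"rx":0,"ry":0,"rz":0,"claw":0.5}
  ]
}}

```text
t: 78.9
eef_pos: [661.6, -33.3, 200.1]
orientation: [0.001, 0.902, 0.431, 0.002]
force: [0.7, -0.1, -1.2]
gripper_width: 42.9
grasp_force: 0.0
```

```bash
python3 go.py;  python3 - <<'E'
from h import *
a=bot.get_image("scene"); cv2.imwrite("pics/s9full.png",a); b=cv2.imread("pics/top0.png")
cv2.imwrite("pics/s9.png",np.vstack([np.hstack([cv2.resize(a[140:220,220:320],(400,300),interpolation=3),cv2.resize(a[115:175,305:385],(400,300),interpolation=3)]),cv2.resize(b[175:235,340:446],(530,300),interpolation=3)[:, :].copy() if 0 else np.hstack([cv2.resize(b[175:235,335:415],(400,300),interpolation=3),np.zeros((300,400,3),np.uint8)])]))
s=cv2.imread("pics/scene0.png")
for n,im in(("top",b),("scene",s)):
    h=cv2.cvtColor(im,cv2.COLOR_BGR2HSV); m=cv2.inRange(h,(9,120,120),(22,255,255)); 
    r=(slice(205,240),slice(350,400)) if n=="top" else (slice(135,170),slice(330,375))
    q=np.zeros_like(m); q[r]=m[r]; ys,xs=np.nonzero(q); print(n,len(xs),xs.min(),xs.max(),ys.min(),ys.max())
    print(q[r][:, :]//255 if 0 else "\n".join("".join("#" if v else "." for v in row) for row in q[ys.min():ys.max()+1,xs.min():xs.max()+1]))
E
```

```text
t 78.9 p [661.57 -33.32 200.14] psi 51.07 tilt 0.22 w 42.9 gf 0.0 F [ 0.7 -0.1 -1.2] T [-0.02 -0.01 -0.02] q1,q6 [-0.05  2.2 ]
untilt r [ 0.035 -0.026 -0.   ]
top 100 361 385 214 228
.##......................
.##......................
.##......................
.##....................##
.##...................###
.##...................###
.#....................###
##....................###
##....................##.
###...................##.
##########............##.
.################.....##.
.......#################.
.............###########.
....................####.
scene 44 344 361 146 156
............#.....
............###...
...............##.
...............###
...............###
..............##..
#..........####...
.##......#####....
..###..######.....
....######........
......###.........
```

View pics/s9.png

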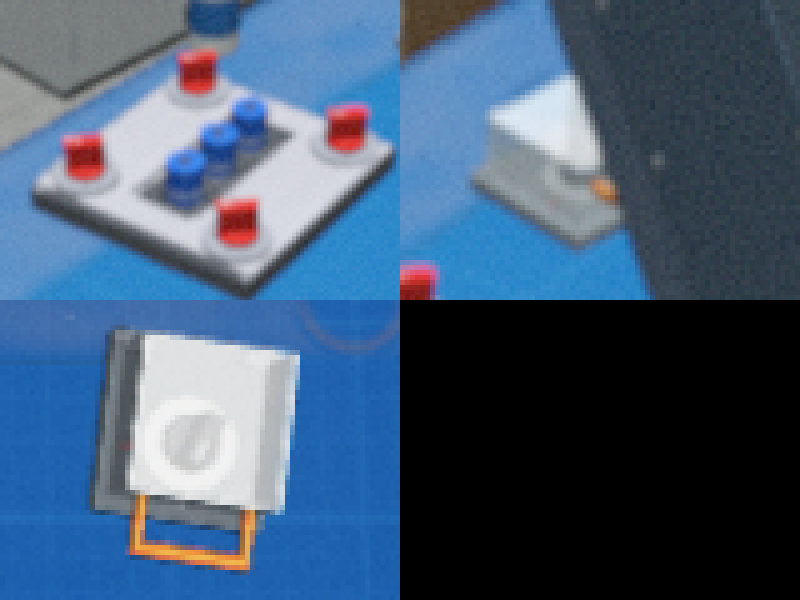

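```bash
cat > box.py <<'E'
from h import *
I={"top":cv2.imread("pics/top0.png"),"scene":cv2.imread("pics/scene0.png")}
def R2(p,Q): 
    c,s_=np.cos(p[3]),np.sin(p[3]); Q=np.array(Q,float); return np.c_[p[0]+c*Q[:,0]-s_*Q[:,1],p[1]+s_*Q[:,0]+c*Q[:,1],p[2]+Q[:,2]]
def rc(n,p,x0,x1,y0,y1,h):
    q=proj(n,R2(p,[(x,y,z) for x in(x0,x1) for y in(y0,y1) for z in(-h,h)])-((4,2,0) if n=="top" else (0,0,0)))
    return poly(cv2.convexHull(q.astype(np.float32))[:,0])
def model(n,p): return np.maximum.reduce([rc(n,p,-5,5,-37,37,4),rc(n,p,0,26,31,37,3),rc(n,p,0,26,-37,-31,3)])
W={};M={}
for n,(r0,r1,c0,c1) in(("top",(210,235,352,395)),("scene",(142,162,338,368))):
    hh=cv2.cvtColor(I[n],cv2.COLOR_BGR2HSV).astype(float); W[n]=np.clip((hh[...,1]-70)/90,0,1)*((hh[...,0]>5)&(hh[...,0]<26)); m=np.zeros((384,512),bool); m[r0:r1,c0:c1]=1; M[n]=m
def run(ns,p0,free):
    p0=np.array(p0,float)
    def f(v): p=p0.copy(); p[free]=v; return sum((((model(n,p)-W[n])**2)[M[n]]).sum() for n in ns)
    v0=p0[free]; st=np.array([6,6,6,.08])[free]; sx=[v0]+[v0+np.eye(len(v0))[i]*st[i] for i in range(len(v0))]
    r=minimize(f,v0,method="Nelder-Mead",options=dict(initial_simplex=sx,xatol=.01,maxiter=800)); p=p0.copy(); p[free]=r.x; return p.round(3),round(r.fun,1)
g=atz("top",(373,226),49.5)+[4,2,0]; p0=[g[0],g[1],49.5,-.11]; print(p0)
if __name__=="__main__":
    print(run(["top"],p0,[0,1,3]),run(["scene"],p0,[0,1,3]),run(["top","scene"],p0,[0,1,2,3]))
E
python3 box.py
```

```text
[np.float64(448.8859679728994), np.float64(-293.1711562518777), 49.5, -0.11]
(array([ 4.49817e+02, -2.92778e+02,  4.95000e+01, -8.00000e-02]), np.float64(54.0)) (array([ 4.53559e+02, -2.95086e+02,  4.95000e+01,  2.00000e-03]), np.float64(38.2)) (array([ 4.50555e+02, -2.92061e+02,  4.99250e+01, -1.06000e-01]), np.float64(95.5))
```

```bash
python3 go.py 450.0 -292.4 140 83.9
```

```text
t 78.95 p [660.99 -33.3  198.31] psi 51.07 tilt 0.09 w 42.8 gf 0.0 F [-0.7 -0.3 -0.9] T [-0.04 -0.02  0.04] q1,q6 [-0.05  2.2 ]
units tx,ty,tz total [-11.14   -0.047   1.934] rz total -6.566
untilt r [ 0.015 -0.01  -0.   ]
after untilt tx,ty,tz [-11.138  -0.044   1.944]
```

>>> {"op": "move_arm", "data": {
  "steps": [
    {"tx":-0.93,"ty":-0.004,"tz":0,"rx":0,"ry":0,"rz":0,"claw":0.24},
    {"tx":-0.93,"ty":-0.004,"tz":0,"rx":0,"ry":0,"rz":0,"claw":0.24},
    {"tx":-0.93,"ty":-0.004,"tz":0,"rx":0,"ry":0,"rz":0,"claw":0.24},
    {"tx":-0.93,"ty":-0.004,"tz":0,"rx":0,"ry":0,"rz":0,"claw":0.24},
    {"tx":-0.93,"ty":-0.004,"tz":0,"rx":0,"ry":0,"rz":0,"claw":0.24},
    {"tx":-0.93,"ty":-0.004,"tz":0,"rx":0,"ry":0,"rz":0,"claw":0.24},
    {"tx":-0.93,"ty":-0.004,"tz":0,"rx":0,"ry":0,"rz":0,"claw":0.24},
    {"tx":-0.93,"ty":-0.004,"tz":0,"rx":0,"ry":0,"rz":0,"claw":0.24},
    {"tx":-0.93,"ty":-0.004,"tz":0,"rx":0,"ry":0,"rz":0,"claw":0.24},
    {"tx":-0.93,"ty":-0.004,"tz":0,"rx":0,"ry":0,"rz":0,"claw":0.24}
  ]
}}

```text
t: 80.2
eef_pos: [483.1, -249.9, 196.3]
orientation: [-0.001, 0.902, 0.431, -0.001]
force: [0.1, -0.5, 0.3]
gripper_width: 20.6
grasp_force: 0.0
```

>>> {"op": "move_arm", "data": {
  "steps": [
    {"tx":-0.92,"ty":0,"tz":0.5,"rx":0,"ry":0,"rz":0,"claw":0.24},
    {"tx":-0.92,"ty":0,"tz":0.5,"rx":0,"ry":0,"rz":0,"claw":0.24},
    {"tx":0,"ty":0,"tz":0.9,"rx":0,"ry":0,"rz":-1,"claw":0.24},
    {"tx":0,"ty":0,"tz":0,"rx":0,"ry":0,"rz":-1,"claw":0.24},
    {"tx":0,"ty":0,"tz":0,"rx":0,"ry":0,"rz":-1,"claw":0.24},
    {"tx":0,"ty":0,"tz":0,"rx":0,"ry":0,"rz":-1,"claw":0.24},
    {"tx":0,"ty":0,"tz":0,"rx":0,"ry":0,"rz":-1,"claw":0.24},
    {"tx":0,"ty":0,"tz":0,"rx":0,"ry":0,"rz":-1,"claw":0.24},
    {"tx":0,"ty":0,"tz":0,"rx":0,"ry":0,"rz":-0.57,"claw":0.24},
    {"tx":0,"ty":0,"tz":0,"rx":0,"ry":0,"rz":0,"claw":0.24}
  ]
}}

```text
t: 81.45
eef_pos: [449.0, -292.2, 139.4]
orientation: [-0.001, 0.744, 0.668, -0.0]
force: [-0.3, 0.8, -0.1]
gripper_width: 20.4
grasp_force: 0.0
```

```bash
python3 go.py 449.8 -292.4 61.5 83.9;  python3 - <<'E'
from h import *
a=bot.get_image("scene"); cv2.imwrite("pics/s10full.png",a)
cv2.imwrite("pics/s10.png",cv2.resize(a[105:180,310:410],(800,600),interpolation=3))
E
```

```text
t 81.45 p [ 449.02 -292.17  139.41] psi 83.9 tilt 0.1 w 20.4 gf 0.0 F [-0.3  0.8 -0.1] T [-0.01 -0.   -0.  ] q1,q6 [-0.577  1.101]
units tx,ty,tz total [-0.006  0.031  2.597] rz total -0.001
untilt r [-0.019 -0.006  0.   ]
after untilt tx,ty,tz [-0.005  0.027  2.597]
```

View pics/s10.png

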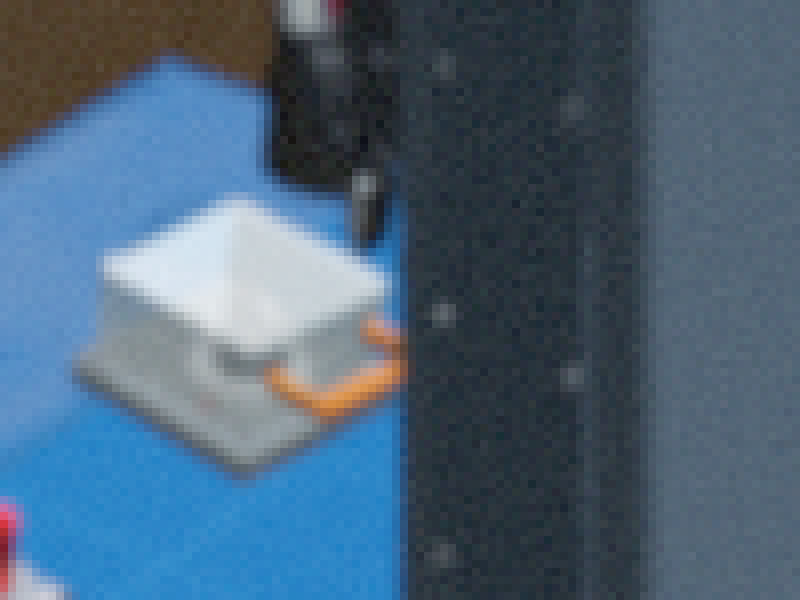

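>>> {"op": "move_arm", "data": {
  "steps": [
    {"tx":0,"ty":0.03,"tz":0.6,"rx":0,"ry":0,"rz":0,"claw":0.24},
    {"tx":0,"ty":0,"tz":0.6,"rx":0,"ry":0,"rz":0,"claw":0.24},
    {"tx":0,"ty":0,"tz":0.6,"rx":0,"ry":0,"rz":0,"claw":0.24},
    {"tx":0,"ty":0,"tz":0.2,"rx":0,"ry":0,"rz":0,"claw":0.24},
    {"tx":0,"ty":0,"tz":0.15,"rx":0,"ry":0,"rz":0,"claw":0.24},
    {"tx":0,"ty":0,"tz":0.1,"rx":0,"ry":0,"rz":0,"claw":0.24},
    {"tx":0,"ty":0,"tz":0,"rx":0,"ry":0,"rz":0,"claw":0.24}
  ]
}}

```text
t: 82.38
eef_pos: [450.4, -292.6, 72.7]
orientation: [-0.0, 0.744, 0.669, -0.0]
force: [-0.2, -0.6, 0.5]
gripper_width: 20.8
grasp_force: 0.0
```

```bash
python3 go.py 449.8 -292.4 61.5 83.9
```

```text
t 82.38 p [ 450.42 -292.64   72.68] psi 83.9 tilt 0.02 w 20.8 gf 0.0 F [-0.2 -0.6  0.5] T [0.02 0.02 0.02] q1,q6 [-0.576  1.101]
units tx,ty,tz total [ 0.006 -0.021  0.373] rz total 0.001
untilt r [-0.004  0.002 -0.   ]
after untilt tx,ty,tz [ 0.006 -0.021  0.373]
```

>>> {"op": "move_arm", "data": {
  "steps": [
    {"tx":0,"ty":0,"tz":0.13,"rx":0,"ry":0,"rz":0,"claw":0.24},
    {"tx":0,"ty":0,"tz":0.12,"rx":0,"ry":0,"rz":0,"claw":0.24},
    {"tx":0,"ty":0,"tz":0.12,"rx":0,"ry":0,"rz":0,"claw":0.24},
    {"tx":0,"ty":0,"tz":0,"rx":0,"ry":0,"rz":0,"claw":0.24}
  ]
}}

```text
t: 82.88
eef_pos: [450.1, -292.5, 61.0]
orientation: [-0.001, 0.744, 0.669, -0.0]
force: [0.4, -0.2, 0.5]
gripper_width: 20.8
grasp_force: 0.0
```

>>> {"op": "move_arm", "data": {
  "steps": [
    {"tx":0,"ty":0,"tz":0,"rx":0,"ry":0,"rz":0,"claw":0.02},
    {"tx":0,"ty":0,"tz":0,"rx":0,"ry":0,"rz":0,"claw":0.02},
    {"tx":0,"ty":0,"tz":0,"rx":0,"ry":0,"rz":0,"claw":0.02}
  ]
}}

```text
t: 83.25
eef_pos: [449.6, -292.5, 61.4]
orientation: [-0.001, 0.744, 0.668, -0.001]
force: [-6.0, 0.7, 4.6]
gripper_width: 7.5
grasp_force: 58.5
```

```bash
python3 go.py 449.8 -292.4 61.5 83.9
```

```text
t 83.25 p [ 449.56 -292.51   61.42] psi 83.87 tilt 0.11 w 7.5 gf 58.5 F [-6.   0.7  4.6] T [ 0.11  1.22 -0.37] q1,q6 [-0.576  1.101]
units tx,ty,tz total [ 0.005  0.008 -0.003] rz total -0.006
untilt r [-0.023  0.002 -0.   ]
after untilt tx,ty,tz [ 0.005  0.008 -0.003]
```

```bash
python3 -c "
import numpy as np
th=np.radians(12.7)+np.linspace(0,1.62,15); x=-136.34*np.cos(th); z=136.34*np.sin(th)
print(np.c_[np.diff(x)/30,-np.diff(z)/30].round(3).tolist())"
```

```text
[[0.145, -0.505], [0.202, -0.485], [0.257, -0.458], [0.308, -0.426], [0.355, -0.387], [0.398, -0.344], [0.435, -0.295], [0.466, -0.243], [0.491, -0.188], [0.509, -0.13], [0.521, -0.07], [0.526, -0.01], [0.523, 0.051], [0.514, 0.111]]
```

>>> {"op": "move_arm", "data": {
  "steps": [
    {"tx":0,"ty":0.145,"tz":-0.505,"rx":0,"ry":0,"rz":0,"claw":0.02},
    {"tx":0,"ty":0.202,"tz":-0.485,"rx":0,"ry":0,"rz":0,"claw":0.02},
    {"tx":0,"ty":0.257,"tz":-0.458,"rx":0,"ry":0,"rz":0,"claw":0.02},
    {"tx":0,"ty":0.308,"tz":-0.426,"rx":0,"ry":0,"rz":0,"claw":0.02},
    {"tx":0,"ty":0,"tz":0,"rx":0,"ry":0,"rz":0,"claw":0.02}
  ]
}}

```text
t: 83.88
eef_pos: [476.1, -296.3, 118.5]
orientation: [-0.0, 0.744, 0.668, -0.002]
force: [-18.6, -3.9, 12.2]
gripper_width: 7.1
grasp_force: 59.5
```

```bash
python3 go.py
```

```text
t 83.88 p [ 476.15 -296.26  118.52] psi 83.84 tilt 0.23 w 7.1 gf 59.5 F [-18.6  -3.9  12.2] T [-0.89  3.83 -0.4 ] q1,q6 [-0.555  1.124]
untilt r [-0.039  0.027 -0.   ]
```

>>> {"op": "move_arm", "data": {
  "steps": [
    {"tx":0,"ty":-0.05,"tz":-0.03,"rx":0,"ry":0,"rz":0,"claw":0.02},
    {"tx":0,"ty":0.355,"tz":-0.387,"rx":0,"ry":0,"rz":0,"claw":0.02},
    {"tx":0,"ty":0.398,"tz":-0.344,"rx":0,"ry":0,"rz":0,"claw":0.02},
    {"tx":0,"ty":0.435,"tz":-0.295,"rx":0,"ry":0,"rz":0,"claw":0.02},
    {"tx":0,"ty":0,"tz":0,"rx":0,"ry":0,"rz":0,"claw":0.02}
  ]
}}

```text
t: 84.5
eef_pos: [511.3, -301.1, 151.0]
orientation: [0.001, 0.744, 0.668, -0.002]
force: [-15.5, -10.7, 19.1]
gripper_width: 7.5
grasp_force: 60.1
```

```bash
python3 go.py;  python3 - <<'E'
from h import *
a=bot.get_image("scene"); cv2.imwrite("pics/s11full.png",a)
cv2.imwrite("pics/s11.png",cv2.resize(a[85:180,310:410],(600,570),interpolation=3))
E
```

```text
t 84.5 p [ 511.28 -301.11  151.04] psi 83.82 tilt 0.27 w 7.5 gf 60.1 F [-15.5 -10.7  19.1] T [-2.01  3.41 -0.27] q1,q6 [-0.53   1.149]
untilt r [-0.008  0.053 -0.   ]
```

View pics/s11.png

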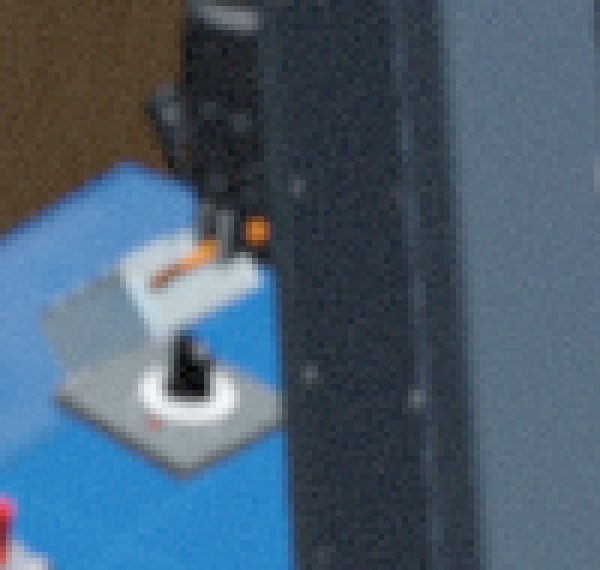

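>>> {"op": "move_arm", "data": {
  "steps": [
    {"tx":-0.05,"ty":-0.035,"tz":-0.06,"rx":0,"ry":0,"rz":0,"claw":0.02},
    {"tx":-0.01,"ty":0.466,"tz":-0.25,"rx":0,"ry":0,"rz":0,"claw":0.02},
    {"tx":-0.01,"ty":0.491,"tz":-0.2,"rx":0,"ry":0,"rz":0,"claw":0.02},
    {"tx":-0.01,"ty":0.509,"tz":-0.14,"rx":0,"ry":0,"rz":0,"claw":0.02},
    {"tx":0,"ty":0,"tz":0,"rx":0,"ry":0,"rz":0,"claw":0.02}
  ]
}}

```text
t: 85.18
eef_pos: [555.1, -308.3, 170.3]
orientation: [0.002, 0.744, 0.668, -0.001]
force: [-3.2, -11.3, 11.8]
gripper_width: 7.0
grasp_force: 60.6
```

```bash
python3 go.py
```

```text
t 85.17 p [ 555.05 -308.32  170.29] psi 83.82 tilt 0.28 w 7.0 gf 60.6 F [ -3.2 -11.3  11.8] T [-2.55  0.66 -0.75] q1,q6 [-0.505  1.173]
untilt r [0.021 0.052 0.   ]
```

>>> {"op": "move_arm", "data": {
  "steps": [
    {"tx":-0.06,"ty":0.52,"tz":-0.09,"rx":0,"ry":0,"rz":0,"claw":0.02},
    {"tx":-0.01,"ty":0.526,"tz":-0.02,"rx":0,"ry":0,"rz":0,"claw":0.02},
    {"tx":-0.01,"ty":0.523,"tz":0.05,"rx":0,"ry":0,"rz":0,"claw":0.02},
    {"tx":-0.01,"ty":0.514,"tz":0.11,"rx":0,"ry":0,"rz":0,"claw":0.02},
    {"tx":0,"ty":0,"tz":0,"rx":0,"ry":0,"rz":0,"claw":0.02}
  ]
}}

```text
t: 85.8
eef_pos: [618.7, -315.1, 169.2]
orientation: [0.002, 0.743, 0.669, 0.002]
force: [7.6, 5.9, 15.6]
gripper_width: 7.0
grasp_force: 60.5
```

```bash
python3 go.py;  python3 - <<'E'
from h import *
a=bot.get_image("scene"); cv2.imwrite("pics/s12full.png",a)
b=bot.get_image("top")
cv2.imwrite("pics/s12.png",np.hstack([cv2.resize(a[75:180,310:390],(400,525),interpolation=3),cv2.resize(b[145:250,335:415],(400,525),interpolation=3)]))
E
```

```text
t 85.8 p [ 618.73 -315.11  169.17] psi 83.94 tilt 0.31 w 7.0 gf 60.5 F [ 7.6  5.9 15.6] T [ 1.65 -1.9  -0.52] q1,q6 [-0.472  1.204]
untilt r [ 0.062 -0.005 -0.   ]
```

View pics/s12.png

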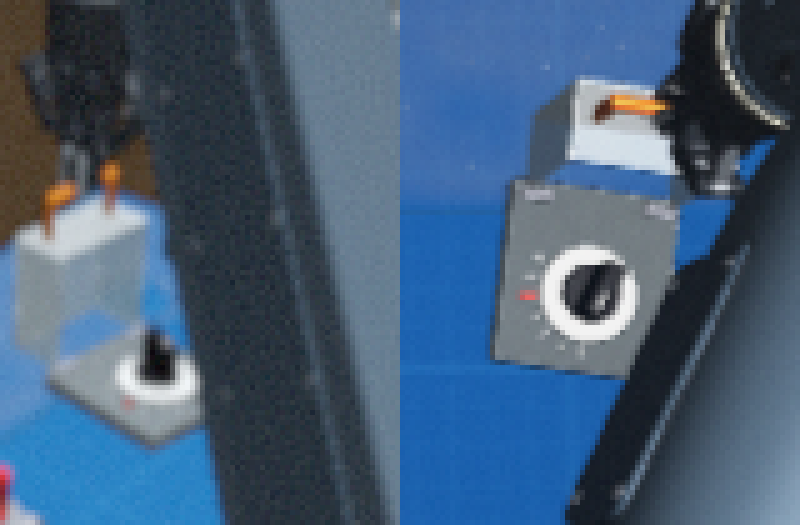

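>>> {"op": "move_arm", "data": {
  "steps": [
    {"tx":0,"ty":0,"tz":0,"rx":0,"ry":0,"rz":0,"claw":0.4},
    {"tx":0,"ty":0,"tz":0,"rx":0,"ry":0,"rz":0,"claw":0.4},
    {"tx":0,"ty":0,"tz":-0.5,"rx":0,"ry":0,"rz":0,"claw":0.4},
    {"tx":0,"ty":0,"tz":-0.8,"rx":0,"ry":0,"rz":0,"claw":0.5},
    {"tx":0,"ty":0,"tz":-0.8,"rx":0,"ry":0,"rz":0,"claw":0.5},
    {"tx":0,"ty":0,"tz":0,"rx":0,"ry":0,"rz":0,"claw":0.5}
  ]
}}

```text
t: 86.65
eef_pos: [616.6, -315.9, 232.9]
orientation: [0.002, 0.744, 0.668, 0.0]
force: [-0.8, 0.8, -0.8]
gripper_width: 42.5
grasp_force: 0.0
```

```bash
python3 - <<'E'
from h import *
print("dial top",atz("top",(372.6,203.4),22)+[4,2,0],"scene",atz("scene",(341,150.6),22), "tri",tri((341,150.6),proj("top",atz("top",(372.6,203.4),22))[0]))
a=bot.get_image("scene"); b=bot.get_image("top"); cv2.imwrite("pics/t13.png",b); cv2.imwrite("pics/s13.png",a)
h=cv2.cvtColor(b,cv2.COLOR_BGR2HSV)
# white ring round the dial, red mark (top), black bar
r=np.zeros((384,512),bool); r[188:225,355:392]=1
w=(h[...,2]>185)&(h[...,1]<50)&r; ys,xs=np.nonzero(w)
(c,ax,an)=cv2.fitEllipse(cv2.convexHull(np.c_[xs,ys].astype(np.float32))); print("ring",c,ax)
red=((h[...,0]<8)|(h[...,0]>170))&(h[...,1]>110)&r; ys,xs=np.nonzero(red); print("red",xs.mean(),ys.mean(),len(xs))
print("ring xyz",atz("top",c,22)+[4,2,0],"red xyz",atz("top",(xs.mean(),ys.mean()),18)+[4,2,0])
# scene ring
h=cv2.cvtColor(a,cv2.COLOR_BGR2HSV); r[:]=0; r[140:163,328:356]=1
w=(h[...,2]>185)&(h[...,1]<50)&r; ys,xs=np.nonzero(w); c,ax,an=cv2.fitEllipse(cv2.convexHull(np.c_[xs,ys].astype(np.float32))); print("scene ring",c,ax,atz("scene",c,22))
E
python3 go.py
```

```text
dial top [ 521.91138113 -302.71581806   22.        ] scene [ 521.0209467  -303.08876933   22.        ] tri (array([ 519.0259234 , -303.78771966,   22.53063391]), np.float64(0.5384897644785269))
ring (371.5079345703125, 202.75701904296875) (18.020402908325195, 21.67326545715332)
red 360.0 204.0 3
ring xyz [ 523.98776702 -299.27752199   22.        ] red xyz [ 520.36450213 -263.24720896   18.        ]
scene ring (340.0992431640625, 148.4406280517578) (13.229373931884766, 17.577110290527344) [ 532.53879959 -313.60389166   22.        ]
t 86.75 p [ 615.89 -315.49  230.27] psi 83.9 tilt 0.03 w 42.2 gf 0.0 F [-0.1 -0.2 -1.1] T [-0.01 -0.04 -0.03] q1,q6 [-0.473  1.204]
untilt r [-0.005  0.002 -0.   ]
```

```bash
python3 go.py 521.5 -303 150 156
python3 - <<'E'
from h import *
b=cv2.imread("pics/t13.png"); h=cv2.cvtColor(b,cv2.COLOR_BGR2HSV).astype(float)
# box base fit: top face z=18, grey (low sat) vs blue
from scipy.optimize import minimize
def poly_(p): c,s=np.cos(p[2]),np.sin(p[2]); return poly(proj("top",[(p[0]+c*u-s*v-4,p[1]+s*u+c*v-2,18) for u,v in((60,55),(-60,55),(-60,-55),(60,-55))]))
m=np.zeros((384,512),bool); m[190:228,350:376]=1   # left and lower-left part, free of the arm and guard
w=np.clip((150-h[...,1])/80,0,1)
f=lambda p:((poly_(p)-w)**2)[m].sum()
p0=np.array([534,-302,-.12]); r=minimize(f,p0,method="Nelder-Mead",options=dict(initial_simplex=[p0,p0+[5,0,0],p0+[0,5,0],p0+[0,0,.08]],maxiter=500)); print(r.x.round(3),r.fun)
E
```

```text
t 86.75 p [ 615.89 -315.49  230.27] psi 83.9 tilt 0.03 w 42.2 gf 0.0 F [-0.1 -0.2 -1.1] T [-0.01 -0.04 -0.03] q1,q6 [-0.473  1.204]
units tx,ty,tz total [ 0.08  -3.172  2.677] rz total -14.419
untilt r [-0.005  0.002 -0.   ]
after untilt tx,ty,tz [ 0.08  -3.173  2.676]
[ 5.34500e+02 -3.03158e+02 -1.40000e-01] 8.331105344098424
```

>>> {"op": "move_arm", "data": {
  "steps": [
    {"tx":0.02,"ty":-0.795,"tz":0,"rx":0,"ry":0,"rz":0,"claw":0.5},
    {"tx":0.02,"ty":-0.795,"tz":0,"rx":0,"ry":0,"rz":0,"claw":0.5},
    {"tx":0.02,"ty":-0.795,"tz":0,"rx":0,"ry":0,"rz":0,"claw":0.5},
    {"tx":0.02,"ty":-0.79,"tz":0,"rx":0,"ry":0,"rz":0,"claw":0.5},
    {"tx":0,"ty":0,"tz":0,"rx":0,"ry":0,"rz":-1,"claw":0.5},
    {"tx":0,"ty":0,"tz":0,"rx":0,"ry":0,"rz":-1,"claw":0.5},
    {"tx":0,"ty":0,"tz":0,"rx":0,"ry":0,"rz":-1,"claw":0.5},
    {"tx":0,"ty":0,"tz":0,"rx":0,"ry":0,"rz":-1,"claw":0.5},
    {"tx":0,"ty":0,"tz":0,"rx":0,"ry":0,"rz":-1,"claw":0.5},
    {"tx":0,"ty":0,"tz":0,"rx":0,"ry":0,"rz":-1,"claw":0.5}
  ]
}}

```text
t: 88.0
eef_pos: [520.9, -302.7, 229.4]
orientation: [-0.001, 0.544, 0.839, -0.0]
force: [-0.2, 0.0, -0.1]
gripper_width: 42.6
grasp_force: 0.0
```

>>> {"op": "move_arm", "data": {
  "steps": [
    {"tx":0,"ty":0,"tz":0.5,"rx":0,"ry":0,"rz":-1,"claw":0.5},
    {"tx":0,"ty":0,"tz":0.5,"rx":0,"ry":0,"rz":-1,"claw":0.5},
    {"tx":0,"ty":0,"tz":0.5,"rx":0,"ry":0,"rz":-1,"claw":0.5},
    {"tx":0,"ty":0,"tz":0.5,"rx":0,"ry":0,"rz":-1,"claw":0.5},
    {"tx":0,"ty":0,"tz":0.5,"rx":0,"ry":0,"rz":-1,"claw":0.5},
    {"tx":0,"ty":0,"tz":0.5,"rx":0,"ry":0,"rz":-1,"claw":0.5},
    {"tx":0,"ty":0,"tz":0,"rx":0,"ry":0,"rz":-1,"claw":0.5},
    {"tx":0,"ty":0,"tz":0,"rx":0,"ry":0,"rz":-1,"claw":0.5},
    {"tx":0,"ty":0,"tz":0,"rx":0,"ry":0,"rz":-0.4,"claw":0.5},
    {"tx":0,"ty":0,"tz":0,"rx":0,"ry":0,"rz":0,"claw":0.5}
  ]
}}

```text
t: 89.25
eef_pos: [521.1, -302.8, 139.9]
orientation: [-0.001, 0.209, 0.978, 0.0]
force: [-0.2, 0.3, -0.5]
gripper_width: 42.7
grasp_force: 0.0
```

```bash
python3 go.py 521.5 -303 58 92.1
```

```text
t 89.25 p [ 521.09 -302.76  139.9 ] psi 155.85 tilt 0.07 w 42.7 gf 0.0 F [-0.2  0.3 -0.5] T [ 0.02 -0.01  0.  ] q1,q6 [-0.526 -0.105]
units tx,ty,tz total [-1.90e-02 -1.00e-03  2.73e+00] rz total 12.75
untilt r [-0.002 -0.014  0.   ]
after untilt tx,ty,tz [-1.60e-02 -2.00e-03  2.73e+00]
```

>>> {"op": "move_arm", "data": {
  "steps": [
    {"tx":0,"ty":0,"tz":0.8,"rx":0,"ry":0,"rz":0,"claw":0.5},
    {"tx":0,"ty":0,"tz":0.8,"rx":0,"ry":0,"rz":0,"claw":0.5},
    {"tx":0,"ty":0,"tz":0.5,"rx":0,"ry":0,"rz":0,"claw":0.5},
    {"tx":0,"ty":0,"tz":0.3,"rx":0,"ry":0,"rz":0,"claw":0.5},
    {"tx":0,"ty":0,"tz":0.3,"rx":0,"ry":0,"rz":0,"claw":0.5},
    {"tx":0,"ty":0,"tz":0,"rx":0,"ry":0,"rz":0,"claw":0.5}
  ]
}}

```text
t: 90.0
eef_pos: [521.1, -302.8, 58.9]
orientation: [-0.001, 0.209, 0.978, 0.0]
force: [0.2, 0.1, 1.7]
gripper_width: 42.7
grasp_force: 0.0
```

>>> {"op": "move_arm", "data": {
  "steps": [
    {"tx":0,"ty":0,"tz":0,"rx":0,"ry":0,"rz":0,"claw":0.08},
    {"tx":0,"ty":0,"tz":0,"rx":0,"ry":0,"rz":0,"claw":0.08},
    {"tx":0,"ty":0,"tz":0,"rx":0,"ry":0,"rz":0,"claw":0.08},
    {"tx":0,"ty":0,"tz":0,"rx":0,"ry":0,"rz":0,"claw":0.08}
  ]
}}

```text
t: 90.5
eef_pos: [521.7, -302.5, 60.0]
orientation: [0.0, 0.209, 0.978, 0.0]
force: [-0.4, 5.6, 5.2]
gripper_width: 13.0
grasp_force: 58.8
```

```bash
python3 go.py 521.5 -303 58 92.1
```

```text
t 90.5 p [ 521.72 -302.5    60.  ] psi 155.93 tilt 0.04 w 13.0 gf 58.8 F [-0.4  5.6  5.2] T [ 1.01  0.07 -0.02] q1,q6 [-0.526 -0.106]
units tx,ty,tz total [-0.    -0.018  0.067] rz total 12.766
untilt r [0.008 0.003 0.   ]
after untilt tx,ty,tz [-0.    -0.018  0.067]
```

>>> {"op": "move_arm", "data": {
  "steps": [
    {"tx":0,"ty":0,"tz":0,"rx":0,"ry":0,"rz":1,"claw":0.08},
    {"tx":0,"ty":0,"tz":0,"rx":0,"ry":0,"rz":1,"claw":0.08},
    {"tx":0,"ty":0,"tz":0,"rx":0,"ry":0,"rz":1,"claw":0.08},
    {"tx":0,"ty":0,"tz":0,"rx":0,"ry":0,"rz":1,"claw":0.08},
    {"tx":0,"ty":0,"tz":0,"rx":0,"ry":0,"rz":1,"claw":0.08},
    {"tx":0,"ty":0,"tz":0,"rx":0,"ry":0,"rz":1,"claw":0.08},
    {"tx":0,"ty":0,"tz":0,"rx":0,"ry":0,"rz":1,"claw":0.08}
  ]
}}

```text
t: 91.38
eef_pos: [521.7, -302.5, 60.0]
orientation: [0.0, 0.494, 0.869, 0.0]
force: [-0.5, 6.1, 6.4]
gripper_width: 13.2
grasp_force: 58.9
```

>>> {"op": "move_arm", "data": {
  "steps": [
    {"tx":0,"ty":0,"tz":0,"rx":0,"ry":0,"rz":1,"claw":0.08},
    {"tx":0,"ty":0,"tz":0,"rx":0,"ry":0,"rz":1,"claw":0.08},
    {"tx":0,"ty":0,"tz":0,"rx":0,"ry":0,"rz":1,"claw":0.08},
    {"tx":0,"ty":0,"tz":0,"rx":0,"ry":0,"rz":1,"claw":0.08},
    {"tx":0,"ty":0,"tz":0,"rx":0,"ry":0,"rz":1,"claw":0.08},
    {"tx":0,"ty":0,"tz":0,"rx":0,"ry":0,"rz":0.75,"claw":0.08},
    {"tx":0,"ty":0,"tz":0,"rx":0,"ry":0,"rz":0,"claw":0.08},
    {"tx":0,"ty":0,"tz":0,"rx":0,"ry":0,"rz":0,"claw":0.08}
  ]
}}

```text
t: 92.38
eef_pos: [521.6, -302.4, 60.0]
orientation: [-0.0, 0.694, 0.72, 0.0]
force: [-1.0, 4.8, 6.2]
gripper_width: 12.9
grasp_force: 59.0
```

>>> {"op": "move_arm", "data": {
  "steps": [
    {"tx":0,"ty":0,"tz":0,"rx":0,"ry":0,"rz":0,"claw":0.5},
    {"tx":0,"ty":0,"tz":0,"rx":0,"ry":0,"rz":0,"claw":0.5},
    {"tx":0,"ty":0,"tz":-0.4,"rx":0,"ry":0,"rz":0,"claw":0.5},
    {"tx":0,"ty":0,"tz":-0.8,"rx":0,"ry":0,"rz":0,"claw":0.5},
    {"tx":0,"ty":0,"tz":-1,"rx":0,"ry":0,"rz":0,"claw":0.5},
    {"tx":0,"ty":0,"tz":-1,"rx":0,"ry":0,"rz":0,"claw":0.5},
    {"tx":0,"ty":0,"tz":-1,"rx":0,"ry":0,"rz":0,"claw":0.5},
    {"tx":0,"ty":0,"tz":-1,"rx":0,"ry":0,"rz":0,"claw":0.5},
    {"tx":0,"ty":0,"tz":-0.8,"rx":0,"ry":0,"rz":0,"claw":0.5},
    {"tx":0,"ty":0,"tz":0,"rx":0,"ry":0,"rz":0,"claw":0.5}
  ]
}}

```text
t: 93.62
eef_pos: [522.1, -303.4, 241.8]
orientation: [0.002, 0.694, 0.72, 0.0]
force: [-0.1, -0.6, -0.7]
gripper_width: 42.7
grasp_force: 0.0
```

```bash
python3 go.py 615.9 -315.5 230 83.9;  python3 - <<'E'
from h import *
a=bot.get_image("scene"); cv2.imwrite("pics/s14full.png",a)
b=bot.get_image("top"); cv2.imwrite("pics/t14full.png",b)
h=cv2.cvtColor(a,cv2.COLOR_BGR2HSV); m=cv2.inRange(h,(8,110,110),(22,255,255)); m[:70]=0;m[170:]=0;m[:,:300]=0
k,l,st,ce=cv2.connectedComponentsWithStats(m); print([(st[i].tolist(),ce[i].round(1).tolist()) for i in range(1,k)])
cv2.imwrite("pics/s14.png",np.hstack([cv2.resize(a[95:180,310:390],(400,425),interpolation=3),cv2.resize(b[145:230,335:415],(400,425),interpolation=3)]))
E
```

```text
t 93.62 p [ 522.12 -303.37  241.83] psi 92.16 tilt 0.19 w 42.7 gf 0.0 F [-0.1 -0.6 -0.7] T [0.03 0.06 0.03] q1,q6 [-0.526  1.007]
units tx,ty,tz total [-0.521  3.108  0.403] rz total 1.651
untilt r [0.029 0.024 0.   ]
after untilt tx,ty,tz [-0.522  3.109  0.394]
[([438, 78, 1, 1, 1], [438.0, 78.0]), ([442, 79, 2, 2, 3], [442.7, 79.3]), ([447, 79, 1, 1, 1], [447.0, 79.0]), ([436, 81, 11, 4, 14], [440.6, 82.4]), ([448, 81, 1, 1, 1], [448.0, 81.0]), ([450, 83, 1, 1, 1], [450.0, 83.0]), ([440, 85, 2, 2, 2], [440.5, 85.5]), ([448, 85, 2, 3, 5], [448.4, 85.8]), ([451, 85, 3, 3, 5], [451.6, 86.2]), ([457, 84, 2, 1, 2], [457.5, 84.0]), ([446, 86, 1, 1, 1], [446.0, 86.0]), ([461, 86, 2, 1, 2], [461.5, 86.0]), ([466, 87, 8, 6, 16], [470.0, 89.0]), ([457, 88, 1, 1, 1], [457.0, 88.0]), ([460, 89, 1, 1, 1], [460.0, 89.0]), ([463, 88, 1, 1, 1], [463.0, 88.0]), ([474, 89, 30, 11, 66], [486.6, 93.5]), ([462, 90, 1, 2, 2], [462.0, 90.5]), ([464, 90, 4, 2, 4], [465.5, 90.5]), ([510, 94, 2, 3, 4], [510.5, 95.0]), ([486, 96, 1, 1, 1], [486.0, 96.0]), ([489, 98, 2, 1, 2], [489.5, 98.0]), ([506, 98, 1, 1, 1], [506.0, 98.0]), ([509, 98, 2, 1, 2], [509.5, 98.0]), ([495, 100, 1, 1, 1], [495.0, 100.0]), ([501, 101, 1, 1, 1], [501.0, 101.0]), ([503, 100, 1, 1, 1], [503.0, 100.0]), ([504, 102, 2, 2, 2], [504.5, 102.5]), ([507, 104, 1, 1, 1], [507.0, 104.0]), ([319, 107, 15, 13, 70], [325.7, 111.8])]
```

View pics/s14.png

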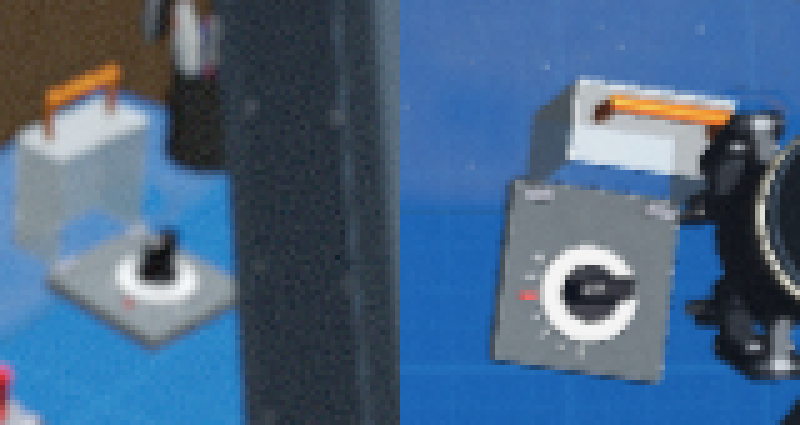

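```bash
python3 go.py 616.6 -315.6 228 82
python3 - <<'E'
from h import *
print(proj("scene",[(616.6,-315.6,z) for z in(145,151.6,158)]).round(1), proj("top",[(612.6,-317.6,151.6)]).round(1))
th=np.radians(12.7)+np.linspace(1.6,0,15); x=-136.34*np.cos(th); z=136.34*np.sin(th)
print(np.c_[np.diff(x)/30,-np.diff(z)/30].round(3).tolist())
E
```

```text
t 93.72 p [ 521.31 -302.89  239.29] psi 92.15 tilt 0.03 w 42.7 gf 0.0 F [-0.3  0.3 -0.6] T [-0.01 -0.04  0.01] q1,q6 [-0.526  1.007]
units tx,ty,tz total [-0.543  3.158  0.375] rz total 2.031
untilt r [-0.006  0.001 -0.   ]
after untilt tx,ty,tz [-0.543  3.158  0.376]
[[325.8 113.9]
 [325.9 112.3]
 [326.1 110.9]] [[389.2 167.5]]
[[-0.509, -0.1], [-0.517, -0.041], [-0.519, 0.018], [-0.513, 0.077], [-0.501, 0.135], [-0.483, 0.191], [-0.458, 0.245], [-0.427, 0.296], [-0.39, 0.343], [-0.348, 0.385], [-0.302, 0.422], [-0.252, 0.454], [-0.199, 0.48], [-0.143, 0.499]]
```

>>> {"op": "move_arm", "data": {
  "steps": [
    {"tx":-0.136,"ty":0.79,"tz":0,"rx":0,"ry":0,"rz":0,"claw":0.32},
    {"tx":-0.136,"ty":0.79,"tz":0,"rx":0,"ry":0,"rz":0,"claw":0.32},
    {"tx":-0.136,"ty":0.79,"tz":0,"rx":0,"ry":0,"rz":0,"claw":0.32},
    {"tx":-0.136,"ty":0.79,"tz":0,"rx":0,"ry":0,"rz":0,"claw":0.32},
    {"tx":0,"ty":0,"tz":0.37,"rx":0,"ry":0,"rz":1,"claw":0.32},
    {"tx":0,"ty":0,"tz":0.5,"rx":0,"ry":0,"rz":1,"claw":0.32},
    {"tx":0,"ty":0,"tz":0,"rx":0,"ry":0,"rz":0.03,"claw":0.32},
    {"tx":0,"ty":0,"tz":0,"rx":0,"ry":0,"rz":0,"claw":0.32}
  ]
}}

```text
t: 94.72
eef_pos: [616.6, -315.6, 213.3]
orientation: [-0.0, 0.754, 0.657, -0.0]
force: [0.5, 0.7, 0.7]
gripper_width: 27.8
grasp_force: 0.0
```

```bash
python3 go.py 616.6 -315.6 164 82
```

```text
t 94.72 p [ 616.61 -315.63  213.3 ] psi 82.11 tilt 0.05 w 27.8 gf 0.0 F [0.5 0.7 0.7] T [0.05 0.02 0.01] q1,q6 [-0.473  1.235]
units tx,ty,tz total [1.000e-03 1.000e-03 1.643e+00] rz total 0.023
untilt r [-0.009  0.    -0.   ]
after untilt tx,ty,tz [ 1.000e-03 -0.000e+00  1.643e+00]
```

>>> {"op": "move_arm", "data": {
  "steps": [
    {"tx":0,"ty":0,"tz":0.5,"rx":0,"ry":0,"rz":0,"claw":0.32},
    {"tx":0,"ty":0,"tz":0.4,"rx":0,"ry":0,"rz":0,"claw":0.32},
    {"tx":0,"ty":0,"tz":0.3,"rx":0,"ry":0,"rz":0,"claw":0.32},
    {"tx":0,"ty":0,"tz":0.2,"rx":0,"ry":0,"rz":0,"claw":0.32},
    {"tx":0,"ty":0,"tz":0.2,"rx":0,"ry":0,"rz":0,"claw":0.32},
    {"tx":0,"ty":0,"tz":0,"rx":0,"ry":0,"rz":0,"claw":0.32}
  ]
}}

```text
t: 95.48
eef_pos: [616.6, -315.6, 164.8]
orientation: [-0.0, 0.755, 0.656, -0.0]
force: [0.1, -0.5, 0.2]
gripper_width: 27.5
grasp_force: 0.0
```

>>> {"op": "move_arm", "data": {
  "steps": [
    {"tx":0,"ty":0,"tz":0,"rx":0,"ry":0,"rz":0,"claw":0.02},
    {"tx":0,"ty":0,"tz":0,"rx":0,"ry":0,"rz":0,"claw":0.02},
    {"tx":0,"ty":0,"tz":0,"rx":0,"ry":0,"rz":0,"claw":0.02},
    {"tx":0,"ty":0,"tz":0,"rx":0,"ry":0,"rz":0,"claw":0.02}
  ]
}}

```text
t: 95.98
eef_pos: [617.0, -315.7, 165.6]
orientation: [0.0, 0.755, 0.656, -0.0]
force: [1.0, 0.3, 5.6]
gripper_width: 7.3
grasp_force: 58.9
```

```bash
python3 go.py
```

```text
t 95.97 p [ 616.99 -315.71  165.56] psi 82.01 tilt 0.03 w 7.3 gf 58.9 F [1.  0.3 5.6] T [ 0.02 -0.18 -0.05] q1,q6 [-0.473  1.237]
untilt r [0.003 0.004 0.   ]
```

Gripped (7.3 mm). Swing back in stages.

>>> {"op": "move_arm", "data": {
  "steps": [
    {"tx":0,"ty":-0.509,"tz":-0.1,"rx":0,"ry":0,"rz":0,"claw":0.02},
    {"tx":0,"ty":-0.517,"tz":-0.041,"rx":0,"ry":0,"rz":0,"claw":0.02},
    {"tx":0,"ty":-0.519,"tz":0.018,"rx":0,"ry":0,"rz":0,"claw":0.02},
    {"tx":0,"ty":-0.513,"tz":0.077,"rx":0,"ry":0,"rz":0,"claw":0.02},
    {"tx":0,"ty":-0.501,"tz":0.135,"rx":0,"ry":0,"rz":0,"claw":0.02},
    {"tx":0,"ty":0,"tz":0,"rx":0,"ry":0,"rz":0,"claw":0.02}
  ]
}}

```text
t: 96.72
eef_pos: [540.0, -304.6, 162.5]
orientation: [-0.001, 0.755, 0.656, -0.0]
force: [0.7, 4.2, 3.3]
gripper_width: 7.0
grasp_force: 63.1
```

```bash
python3 go.py
```

```text
t 96.72 p [ 540.03 -304.58  162.52] psi 81.99 tilt 0.07 w 7.0 gf 63.1 F [0.7 4.2 3.3] T [ 0.74 -0.09 -0.07] q1,q6 [-0.514  1.197]
untilt r [-0.013 -0.007  0.   ]
```

>>> {"op": "move_arm", "data": {
  "steps": [
    {"tx":0.01,"ty":-0.483,"tz":0.191,"rx":0,"ry":0,"rz":0,"claw":0.02},
    {"tx":0,"ty":-0.458,"tz":0.245,"rx":0,"ry":0,"rz":0,"claw":0.02},
    {"tx":0,"ty":-0.427,"tz":0.296,"rx":0,"ry":0,"rz":0,"claw":0.02},
    {"tx":0,"ty":-0.39,"tz":0.343,"rx":0,"ry":0,"rz":0,"claw":0.02},
    {"tx":0,"ty":-0.348,"tz":0.385,"rx":0,"ry":0,"rz":0,"claw":0.02},
    {"tx":0,"ty":0,"tz":0,"rx":0,"ry":0,"rz":0,"claw":0.02}
  ]
}}

```text
t: 97.48
eef_pos: [477.2, -295.1, 117.9]
orientation: [-0.002, 0.755, 0.656, -0.0]
force: [-5.2, 7.6, 5.0]
gripper_width: 7.0
grasp_force: 65.3
```

```bash
python3 go.py
```

```text
t 97.47 p [ 477.18 -295.06  117.92] psi 82.01 tilt 0.2 w 7.0 gf 65.3 F [-5.2  7.6  5. ] T [ 1.4   0.93 -0.12] q1,q6 [-0.554  1.156]
untilt r [-0.036 -0.017  0.   ]
```

>>> {"op": "move_arm", "data": {
  "steps": [
    {"tx":0.02,"ty":-0.31,"tz":0.422,"rx":0,"ry":0,"rz":0,"claw":0.02},
    {"tx":0.01,"ty":-0.252,"tz":0.454,"rx":0,"ry":0,"rz":0,"claw":0.02},
    {"tx":0,"ty":-0.199,"tz":0.48,"rx":0,"ry":0,"rz":0,"claw":0.02},
    {"tx":0,"ty":-0.14,"tz":0.47,"rx":0,"ry":0,"rz":0,"claw":0.02},
    {"tx":0,"ty":0,"tz":0,"rx":0,"ry":0,"rz":0,"claw":0.02}
  ]
}}

```text
t: 98.1
eef_pos: [450.7, -291.1, 63.1]
orientation: [-0.001, 0.755, 0.656, -0.001]
force: [-6.4, 1.5, 0.6]
gripper_width: 7.2
grasp_force: 68.4
```

```bash
python3 go.py
```

```text
t 98.1 p [ 450.7  -291.06   63.08] psi 81.99 tilt 0.19 w 7.2 gf 68.4 F [-6.4  1.5  0.6] T [ 0.25  1.25 -0.12] q1,q6 [-0.573  1.138]
untilt r [-0.037 -0.004  0.   ]
```

>>> {"op": "move_arm", "data": {
  "steps": [
    {"tx":0,"ty":0,"tz":0.05,"rx":0,"ry":0,"rz":0,"claw":0.02},
    {"tx":0,"ty":0,"tz":0.05,"rx":0,"ry":0,"rz":0,"claw":0.02},
    {"tx":0,"ty":0,"tz":0,"rx":0,"ry":0,"rz":0,"claw":0.02},
    {"tx":0,"ty":0,"tz":0,"rx":0,"ry":0,"rz":0,"claw":0.02}
  ]
}}

```text
t: 98.6
eef_pos: [450.3, -291.0, 60.9]
orientation: [-0.001, 0.755, 0.656, -0.001]
force: [-12.4, 2.2, 2.4]
gripper_width: 7.1
grasp_force: 68.6
```

```bash
python3 go.py
```

```text
t 98.6 p [ 450.31 -290.97   60.92] psi 81.99 tilt 0.22 w 7.1 gf 68.6 F [-12.4   2.2   2.4] T [ 0.43  2.32 -0.14] q1,q6 [-0.573  1.138]
untilt r [-0.045 -0.001  0.   ]
```

>>> {"op": "move_arm", "data": {
  "steps": [
    {"tx":0,"ty":-0.06,"tz":0.05,"rx":0,"ry":0,"rz":0,"claw":0.02},
    {"tx":0,"ty":0,"tz":0.05,"rx":0,"ry":0,"rz":0,"claw":0.02},
    {"tx":0,"ty":0,"tz":0,"rx":0,"ry":0,"rz":0,"claw":0.02},
    {"tx":0,"ty":0,"tz":0,"rx":0,"ry":0,"rz":0,"claw":0.02}
  ]
}}

```text
t: 99.1
eef_pos: [449.8, -291.0, 58.9]
orientation: [-0.0, 0.755, 0.656, -0.0]
force: [-8.9, 5.0, 15.0]
gripper_width: 7.3
grasp_force: 70.0
```

```bash
python3 go.py
```

```text
t 99.1 p [ 449.81 -290.97   58.93] psi 82.01 tilt 0.05 w 7.3 gf 70.0 F [-8.9  5.  15. ] T [ 0.99  1.77 -0.13] q1,q6 [-0.574  1.136]
untilt r [-0.009  0.002 -0.   ]
```

Firm stop: shut. Release, lift and look.

>>> {"op": "move_arm", "data": {
  "steps": [
    {"tx":0,"ty":0,"tz":0,"rx":0,"ry":0,"rz":0,"claw":0.22},
    {"tx":0,"ty":0,"tz":0,"rx":0,"ry":0,"rz":0,"claw":0.22},
    {"tx":0,"ty":0,"tz":-0.2,"rx":0,"ry":0,"rz":0,"claw":0.22},
    {"tx":0,"ty":0,"tz":-0.4,"rx":0,"ry":0,"rz":0,"claw":0.22},
    {"tx":0,"ty":0,"tz":-0.8,"rx":0,"ry":0,"rz":0,"claw":0.22},
    {"tx":0,"ty":-0.5,"tz":-1,"rx":0,"ry":0,"rz":0,"claw":0.22},
    {"tx":0,"ty":-1,"tz":-1,"rx":0,"ry":0,"rz":0,"claw":0.22},
    {"tx":0,"ty":-1,"tz":-1,"rx":0,"ry":0,"rz":0,"claw":0.22},
    {"tx":0,"ty":0,"tz":0,"rx":0,"ry":0,"rz":0,"claw":0.22}
  ]
}}

```text
t: 100.22
eef_pos: [375.2, -281.1, 193.1]
orientation: [0.002, 0.755, 0.656, 0.0]
force: [0.7, 0.8, -0.5]
gripper_width: 18.7
grasp_force: 0.0
```

```bash
python3 go.py;  python3 - <<'E'
from h import *
a=bot.get_image("scene"); b=bot.get_image("top")
h=cv2.cvtColor(b,cv2.COLOR_BGR2HSV); m=cv2.inRange(h,(9,120,120),(22,255,255)); m[:205]=0;m[240:]=0;m[:,:350]=0;m[:,400:]=0
ys,xs=np.nonzero(m); print(len(xs),xs.min() if len(xs) else 0,xs.max() if len(xs) else 0,ys.min() if len(xs) else 0,ys.max() if len(xs) else 0)
cv2.imwrite("pics/s15.png",np.vstack([np.hstack([cv2.resize(a[115:175,310:390],(400,300),interpolation=3),cv2.resize(b[175:235,335:415],(400,300),interpolation=3)]),np.hstack([cv2.resize(a[140:220,220:320],(400,300),interpolation=3),cv2.resize(b[145:235,220:320],(400,300),interpolation=3)])]))
E
```

```text
t 100.22 p [ 375.15 -281.11  193.07] psi 81.95 tilt 0.22 w 18.7 gf 0.0 F [ 0.7  0.8 -0.5] T [-0.04 -0.06  0.01] q1,q6 [-0.643  1.069]
untilt r [0.036 0.026 0.   ]
102 361 385 214 228
```

View pics/s15.png

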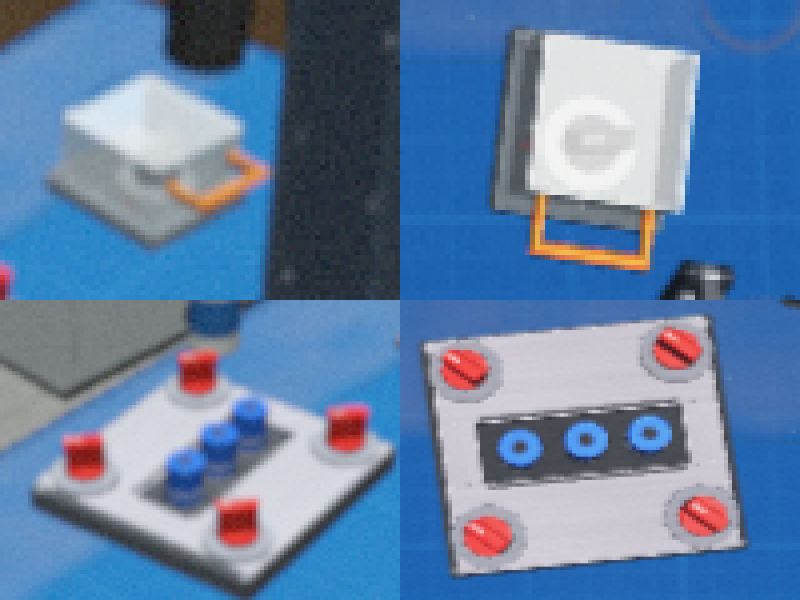

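```bash
python3 -c "
from bench import bot
print(bot.sign_off())"
```

```text
the job is handed in; nothing more can be done
None
```

I handed the job in at about 100 s. The three punches are seated, the knobs were tightened crosswise in two rounds to about 2.37 rad by the tool's yaw, the dial points at the red mark, and the guard is shut; the last pictures showed no faults, but the hand-in gave no verdict.

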